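# Set the microscope feed track to its gauge, set the focus pointer and load the specimens

### The arm

A 6-joint arm with a two-finger parallel gripper is mounted at the origin on the work surface. World frame = base frame: x ahead of the robot, y to its left, z up, the work surface at z = 0. Lengths are in m, angles in degrees, forces in N, time in s.
With the tool pointing down it reaches from about 0.3 to 0.75 m from the base axis. Payload 8.5 kg.
Tool frame: the origin (TCP) lies at the very end of the fingers, on their centre line; the grasp point (between the pads) lies 19 mm behind it (env.grip_point_offset is the distance from the TCP to the grasp point, in m); z points along the fingers, y is the direction in which the jaws open and shut (so a half turn about z gives the same grasp; the last joint's range is limited). The gripper opens to 85 mm and grips with 20 to 120 N. Pads are 22 mm wide; open, the fingers measure 114 mm over their backs; the gripper's body (76 mm by 85 mm) begins 54 mm behind the grasp point. The pads swing forward as they close: fully open they stand 13 mm farther back than shut.
Start: joints at [-81.434, 21.807, 74.336, -0, 83.858, -12.336], TCP at [0.196, -0.514, 0.231] pointing down, gripper open.
Joint ranges: [-178.18, 178.18], [-50.72, 133.34], [12.68, 142.11], [-81.47, 261.47], [9.98, 163.14], [-165.26, 165.26]. Speed limits (degrees/s): [136.94, 136.94, 180, 180, 180, 180].

### API

Orientations are given as a 3x3 rotation matrix whose columns are the frame's x, y, z axes.
In Python, from rig import env gives the robot as it stands.
- The arm moves only by the tool move_arm, never from a script. Its argument "moves" is a list of rows, each a list of 4 numbers: the shift along the tool's x, y, z in mm, then the turn about the tool's z in rad. In form: [[tx, ty, tz, spin], ...]. A call has 1 to 20 rows; each row is the pose to reach, as a shift and turn from the pose commanded when the call began, along the tool's axes at that moment; what a row does not reach only later rows make up. A row lasts 1/10 s, in which the tool goes at most 50 mm and 8.59 degrees, less where a joint would pass 70% of its speed; a pose out of reach is approached as far as the arm can. A call with a gripper value outside its range is refused whole. "grip" is the closure, from 0 (fully open) to 1 (shut), set as the call begins (left out, the last holds). The fingers move at their own pace and stop on an object; "grip_force" is the grip in N (left out, the last holds). Time passes only in rows, so rows that repeat a pose let the fingers close. It gives the time, the measured TCP pose, the force and the opening at its end, in the units of the state.
- env.observe(): the state, without advancing time (a new reading comes with each control period).
- env.get_image(name): name is "side" or "top"; returns the picture (480x640x3 uint8, red, green, blue); there is no depth.
- env.get_calibration(name): a dict with "fovy" (degrees; the focal length in pixels is half the picture's height over the tangent of half this angle, whatever the lens; pixels are square), "cx", "cy" (the principal point, pixels), "extrinsics" (4x4, takes a point from world to camera coordinates). Camera axes: x right, y up, looking along -z (the intrinsics and any distortion apply to the point x, -y, -z); pixel columns grow to the right and rows downward; lengths in m; the calibration is good to about 2 mm. A picture is of the moment at which its call begins. get_calibration takes no time and is no camera call.
- env.close_job(): hands the job in, once; it reports no verdict.
Trained networks look in the newest picture that a camera, given by its name, has taken for a name from the list of things; names that differ only in an ending like _2 or _b are one class to them, and where a whole thing is asked for, a point or a joint stands for the part that bears it (a point fixed in the world has none). Each returns a list of dicts, best first, with "conf" (0 to 1); they miss things now and then, are a little off and sometimes report something else, mostly with a low value. They report only what shows in the picture. A call takes as long as a camera call.
- env.silhouettes(camera, name): "region" (480x640 bool, what is visible of it) and "point" ([row, column] in pixels, amid what is visible of it).
- env.tip_of(camera, name): "point" ([row, column] in pixels: a listed point, or the origin of a listed thing).
The state is a dict: "time_s": time; "q": joint angles; "qvel": joint speeds; "joint_efforts": joint torques, N m; "position": TCP position; "tool_rot": TCP orientation; "ft_force": force on the tool from outside, world axes, zero at the start; "wrist_torque": the same for the moment, N m; "grip_width": finger opening in m.
Only numpy, scipy, OpenCV 4.12 (cv2) and the standard library are available. Lean on these libraries where they do the work, as an engineer would, in place of code of your own. Each camera call takes 0.05 s, during which the arm holds its last target.

### The job

Get the microscope's feed track ready and load it. Stand the gauge in the blue end of the channel and turn the eccentric hex bolt until the brass rail leaves the gauge about 1 mm of play; with that setting slide the gauge along the channel through its middle to the other end, then put it back on its green pad. Turn the black focus knob until the white pointer lines up with the red mark, and, once the gauge has passed, set every specimen carrier that is there flat in the channel, lengthwise and in a row, fully between the rails' ends, leaving the gap as set and the dish, brush, jar and wooden case undisturbed; knob and carriers may be done in either order.

Things in the scene. Friction and masses are not known exactly. Their poses are not given: they have to be found in the camera images.
- track (a point): middle of the channel floor, on top of the pale 30 mm high track box: 30 mm above the bench. Own y runs along the channel to its blue-painted end, x across it from brass rail (and bolt) to aluminium fence. Channel 230 mm long (y -115 to 115), open-ended; guides 11 mm high, then 45 degree lead-in slopes up to 18 mm above the floor, widening the mouth 6 mm a side
- fence_face (a point): the fixed aluminium fence: middle of its upright inner face (6 mm above the floor); same axes as track; it lies about 20 mm to +x of it, differing by up to 2 mm between starts
- rail_face (a point): the sliding brass rail: middle of its upright inner face (6 mm above the floor); own axes as track. The gap is the distance along x between this point and fence_face. The rail moves only with the bolt
- cam (a joint): turn of the eccentric bolt, rad, counter-clockwise from above positive, -1.25 to 1.25. Counter-clockwise pushes the rail towards the fence by 5.4 mm per rad: gap about 41.3 mm at 0 (give or take 2 mm, as the fence differs). Starts wide open at -1.2 to -1.0. Friction 0.2 N m; stays where left
- bolt (a point): middle of the bolt's steel hex head, on its axis, 54 mm above the bench, 57 mm to the -x side of the track's middle; head 34 mm across flats, 28 mm tall (40 to 68 mm above the bench). Own y is normal to a pair of flats (others every 60 degrees); the red line on top points along own -y
- gauge_grip (a point): the gauge: steel plate 40 mm wide (own x), 70 mm long (own y), 12 mm thick, with an upright orange grip 24 x 24 mm, 42 mm tall, on its middle, 0.18 kg; this point is the middle of the grip, 33 mm above the underside. It lies in the channel with own y along the channel, either way round
- pad (a point): middle of the green pad (75 mm along own x, 100 mm along own y), 8 mm above the bench, on the dark grey console where the gauge starts and is to be put back, upright, with the middle of its grip over the middle of the pad to within 25 mm
- focus (a joint): turn of the focus knob, rad, counter-clockwise from above positive, range -2.6 to 2.6; moves the pointer 10 mm per rad towards the console's +y. Friction 0.05 N m; starts at -2.3 to -1.5
- knob (a point): middle of the black knob's grip bar, on the axis, 63 mm above the bench; bar 46 mm long (own x), 16 mm thick (own y), 26 mm tall (top 76 mm above the bench) on a 44 mm disc whose top is 50 mm above the bench; the console's box below is 40 mm high
- pointer_tip (a point): tip of the white sliding pointer (14 mm wide, 9 mm high) on the console, 46 mm above the bench; it slides along the console's y. Own axes are the console's
- mark_line (a point): tip of the red mark beside the pointer's track, 46 mm above the bench; own y runs along the track. The pointer is right when both have the same y in this frame, within 2 mm
- carrier1_mount (a point): carrier1: black plate 38 mm wide (own x), 60 mm long (own y), 12 mm thick, with an upright pale resin mount 24 x 24 mm, 42 mm tall, on its middle and a 9 mm coloured stone on top; 0.12 kg. This point: middle of the mount, 33 mm above the underside. Starts on the blue mat (180 mm square, 4 mm thick; mat and console swap sides between starts); may be absent
- carrier2_mount (a point): carrier2: black plate 38 mm wide (own x), 60 mm long (own y), 12 mm thick, with an upright pale resin mount 24 x 24 mm, 42 mm tall, on its middle and a 9 mm coloured stone on top; 0.12 kg. This point: middle of the mount, 33 mm above the underside. Starts on the blue mat (180 mm square, 4 mm thick; mat and console swap sides between starts); may be absent
- carrier3_mount (a point): carrier3: black plate 38 mm wide (own x), 60 mm long (own y), 12 mm thick, with an upright pale resin mount 24 x 24 mm, 42 mm tall, on its middle and a 9 mm coloured stone on top; 0.12 kg. This point: middle of the mount, 33 mm above the underside. Starts on the blue mat (180 mm square, 4 mm thick; mat and console swap sides between starts); may be absent
- carrier4_mount (a point): carrier4: black plate 38 mm wide (own x), 60 mm long (own y), 12 mm thick, with an upright pale resin mount 24 x 24 mm, 42 mm tall, on its middle and a 9 mm coloured stone on top; 0.12 kg. This point: middle of the mount, 33 mm above the underside. Starts on the blue mat (180 mm square, 4 mm thick; mat and console swap sides between starts); may be absent
- carrier1: the same carrier1; origin in the middle of its underside, z up
- carrier2: the same carrier2; origin in the middle of its underside, z up
- carrier3: the same carrier3; origin in the middle of its underside, z up
- carrier4: the same carrier4; origin in the middle of its underside, z up
- gauge: the same gauge; origin in the middle of its underside, z up
- dish: bystander: round glass dish, 90 mm across, 18 mm high, near the robot; origin under its middle
- brush: bystander: brush 160 mm long lying near the robot; origin about its middle
- jar: bystander: amber jar 48 mm across, 60 mm tall; origin under its middle
- case: bystander: wooden case 60 x 110 mm, 40 mm high; origin under its middle

How it is judged (in metres and radians):
On the way, in this order (a step that is already met when the one before it is completed fails the run):
1. the gauge lies in the blue end of the channel and the gap is set to leave it about 1 mm of play (z of gauge_grip in the frame of track between 0.028 and 0.036 m and x of gauge_grip in the frame of track between -0.012 and 0.012 m and y of gauge_grip in the frame of track between 0.05 and 0.1 m and angle between gauge_grip's own z axis and vertical below 0.1 rad and x of rail_face in the frame of fence_face between -0.0426 and -0.0402 m), for 0.3 s.
2. the gauge has slid to the middle of the channel at that gap (z of gauge_grip in the frame of track between 0.028 and 0.036 m and x of gauge_grip in the frame of track between -0.012 and 0.012 m and y of gauge_grip in the frame of track between -0.02 and 0.02 m and angle between gauge_grip's own z axis and vertical below 0.1 rad and x of rail_face in the frame of fence_face between -0.0426 and -0.0402 m), for 0.1 s.
3. the gauge has slid to the other end of the channel at that gap (z of gauge_grip in the frame of track between 0.028 and 0.036 m and x of gauge_grip in the frame of track between -0.012 and 0.012 m and y of gauge_grip in the frame of track between -0.1 and -0.05 m and angle between gauge_grip's own z axis and vertical below 0.1 rad and x of rail_face in the frame of fence_face between -0.0426 and -0.0402 m), for 0.1 s.
4. the gauge is back on its green pad (horizontal distance between gauge_grip and pad below 0.025 m and z of gauge_grip in the frame of pad below 0.037 m and angle between gauge_grip's own z axis and vertical below 0.1 rad), for 0.2 s.
At the end, for the whole second after the job is handed in: Gap still 40.2 to 42.6 mm; gauge upright at rest on its pad, within 25 mm of the middle; pointer within 2 mm of the mark; every carrier present flat and at rest in the channel, within 12 mm of its middle line and 90 mm of its middle along it (all of step 4 and x of rail_face in the frame of fence_face between -0.0426 and -0.0402 m and linear speed of each of gauge, carrier1, carrier2, carrier3, carrier4 below 0.02 m/s and y of pointer_tip in the frame of mark_line between -0.002 and 0.002 m and z of carrier1_mount in the frame of track between 0.028 and 0.036 m and x of carrier1_mount in the frame of track between -0.012 and 0.012 m and y of carrier1_mount in the frame of track between -0.09 and 0.09 m and angle between each of carrier1_mount, carrier2_mount, carrier3_mount, carrier4_mount's own z axis and vertical below 0.1 rad and z of carrier2_mount in the frame of track between 0.028 and 0.036 m and x of carrier2_mount in the frame of track between -0.012 and 0.012 m and y of carrier2_mount in the frame of track between -0.09 and 0.09 m and z of carrier3_mount in the frame of track between 0.028 and 0.036 m and x of carrier3_mount in the frame of track between -0.012 and 0.012 m and y of carrier3_mount in the frame of track between -0.09 and 0.09 m and z of carrier4_mount in the frame of track between 0.028 and 0.036 m and x of carrier4_mount in the frame of track between -0.012 and 0.012 m and y of carrier4_mount in the frame of track between -0.09 and 0.09 m); the robot touches nothing.
It fails at once if the dish is knocked aside (more than 40 mm) (distance of dish from where it was at the start of the episode above 0.04 m).
It fails at once if the brush is knocked aside (more than 40 mm) (distance of brush from where it was at the start of the episode above 0.04 m).
It fails at once if the jar is knocked aside (more than 40 mm) (distance of jar from where it was at the start of the episode above 0.04 m).
It fails at once if the case is knocked aside (more than 40 mm) (distance of case from where it was at the start of the episode above 0.04 m).
Of carrier1, carrier2, carrier3, carrier4 only 2 to 3 are there at a start; the rules pass over those that are not, and their reading is None.
At some moment in a run one of carrier1, carrier2, carrier3, carrier4, gauge may be knocked a few centimetres aside while the robot is not near it.
Once in a run the grip may slacken for a moment while it holds something.
It also fails if it takes over 210 s, if anything falls off the work surface, if the arm or the gripper's body presses on something with over 40 N, if the wrist force passes 120 N, or if a joint passes its speed limit or range.

## Working session

There is one attempt and no reset: what is moved stays moved. The work goes in short steps, Python scripts to look and compute and a tool call to move; the robot and the scene stay as the last step left them, time stands still between calls to the robot, and variables do not carry over. Pictures are saved under pics/ and viewed, and the job is handed in when it is done.

Besides the shell and the picture viewer there is one more tool, called after "Call:" as name(argument=value, ...), one argument or row to a line, values as JSON. move_arm: Moves the arm, as the interface text tells. Its arguments: {"type":"object","properties":{"moves":{"type":"array"},"grip":{"type":"number"},"grip_force":{"type":"number"}},"required":["moves"]}

```bash
ls; mkdir -p pics; python3 - <<'E'
from rig import env
import cv2
for n in ["top","side"]:
    im=env.get_image(n); cv2.imwrite(f"pics/{n}0.png",im[:,:,::-1]); c=env.get_calibration(n); print(n,c)
print(env.observe(), env.grip_point_offset)
E
```

```text
pics
top {'fovy': 49.16977985909123, 'cx': 326.9823573446943, 'cy': 231.47595889450002, 'extrinsics': array([[ 0.03882091, -0.99924324,  0.00242724, -0.00253952],
       [ 0.97754675,  0.03848124,  0.20717515, -0.55326548],
       [-0.20711177, -0.00566998,  0.97830086, -1.25870712],
       [ 0.        ,  0.        ,  0.        ,  1.        ]])}
side {'fovy': 47.94951900296933, 'cx': 321.53592305896206, 'cy': 246.15816273587245, 'extrinsics': array([[-0.7065292 , -0.70744976,  0.01820232,  0.39965463],
       [ 0.55059877, -0.53335988,  0.64215904, -0.36681001],
       [-0.44458687,  0.46372628,  0.7663553 , -1.0103353 ],
       [ 0.        ,  0.        ,  0.        ,  1.        ]])}
{'time_s': 0.1, 'q': array([-8.14338478e+01,  2.18352016e+01,  7.43797175e+01,  9.05498618e-04,
        8.38574823e+01, -1.23355864e+01]), 'qvel': array([ 0.04665062, -0.1066942 , -0.12752648, -0.01911003, -0.03441612,
        0.01403399]), 'joint_efforts': array([ 5.48249198e-03, -4.49215150e+01, -2.31656867e+01, -7.01271370e-05,
        3.56530734e-03,  5.22972982e-06]), 'position': array([ 0.19618455, -0.51353713,  0.23079567]), 'tool_rot': array([[ 9.34194280e-01,  3.56764652e-01, -1.72683054e-04],
       [ 3.56764580e-01, -9.34193485e-01,  1.25188579e-03],
       [ 2.85309213e-04, -1.23111174e-03, -9.99999201e-01]]), 'ft_force': array([-0.60571148, -0.46917882, -0.30237337]), 'wrist_torque': array([0.00553599, 0.01897313, 0.01833769]), 'grip_width': 0.0853762145560235} 0.0187
```

View pics/top0.png

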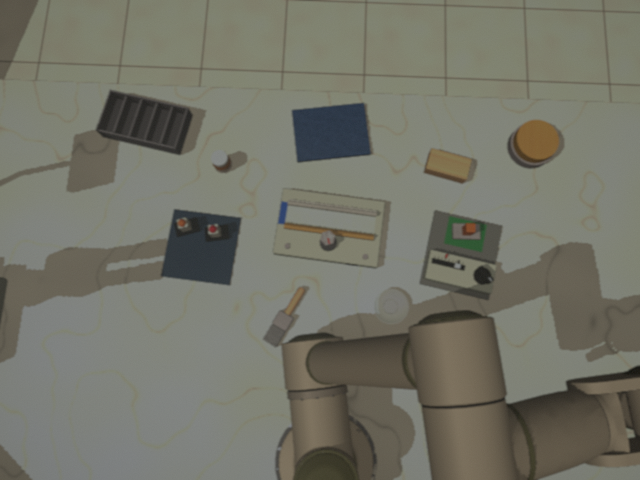

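View pics/side0.png

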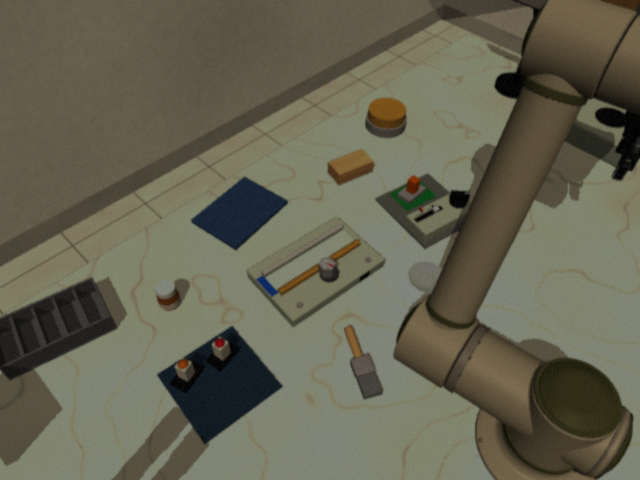

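```bash
cat > h.py <<'E'
from rig import env
import numpy as np, cv2
np.set_printoptions(precision=4,suppress=True)
def ray(cam,p):
    c=env.get_calibration(cam); f=240/np.tan(np.radians(c["fovy"]/2)); E=c["extrinsics"]
    d=np.array([(p[1]-c["cx"])/f,-(p[0]-c["cy"])/f,-1]); R=E[:3,:3]
    return -R.T@E[:3,3], R.T@d
def atz(cam,p,z):
    o,d=ray(cam,p); return (o+d*(z-o[2])/d[2])
def proj(cam,P):
    c=env.get_calibration(cam); f=240/np.tan(np.radians(c["fovy"]/2)); E=c["extrinsics"]
    q=E[:3,:3]@np.asarray(P)+E[:3,3]; return np.array([c["cy"]-f*q[1]/-q[2], c["cx"]+f*q[0]/-q[2]])
def look(): 
    return {n:env.get_image(n) for n in("top","side")}
Z=dict(track=.03,fence_face=.036,rail_face=.036,bolt=.054,gauge_grip=.041,pad=.008,knob=.063,pointer_tip=.046,mark_line=.046,carrier1_mount=.037,carrier2_mount=.037,carrier3_mount=.037,carrier4_mount=.037,carrier1=.004,carrier2=.004,carrier3=.004,carrier4=.004,gauge=.008,dish=0,brush=0.005,jar=0,case=0)
E
python3 - <<'E'
from h import *
look()
for n in Z:
    if n in("carrier3","carrier4","carrier3_mount","carrier2_mount"):pass
    for c in("top","side"):
        r=env.tip_of(c,n)
        print(n,c,[(round(d["conf"],2),np.array(d["point"]).round(1),atz(c,d["point"],Z[n])[:2]) for d in r[:4] if d["conf"]>.3])
E
```

```text
track top [(0.76, array([219.6, 327.6]), array([0.5902, 0.0189]))]
track side [(0.69, array([258.1, 309.4]), array([0.5934, 0.0126]))]
fence_face top [(0.79, array([210.5, 331.7]), array([0.6132, 0.0092]))]
fence_face side [(0.89, array([249.1, 305.1]), array([0.6162, 0.0045]))]
rail_face top [(0.88, array([231.1, 330. ]), array([0.5589, 0.0115]))]
rail_face side [(0.7, array([264., 322.]), array([0.5577, 0.0074]))]
bolt top [(0.77, array([239.1, 325. ]), array([0.534 , 0.0233]))]
bolt side [(0.89, array([266.8, 329.4]), array([0.5309, 0.0114])), (0.63, array([347.1, 221.7]), array([0.5386, 0.3071]))]
gauge_grip top [(0.6, array([231.5, 471.3]), array([ 0.5709, -0.3478]))]
gauge_grip side [(0.67, array([181.6, 412.8]), array([ 0.5828, -0.3509]))]
pad top [(0.92, array([235.3, 464. ]), array([ 0.5674, -0.3377]))]
pad side [(0.93, array([197.2, 412.9]), array([ 0.564 , -0.3358])), (0.74, array([348.7, 220.7]), array([0.5615, 0.2989]))]
knob top [(0.66, array([275.6, 482.8]), array([ 0.4562, -0.368 ])), (0.48, array([236.5, 217.9]), array([0.5284, 0.2904]))]
knob side [(0.84, array([198
[... 2399 characters left out ...]
, array([192.5, 409.1]), array([ 0.5821, -0.3422])), (0.31, array([369.9, 186.4]), array([0.5716, 0.3776]))]
dish top [(0.62, array([304.3, 392.9]), array([ 0.3822, -0.1558]))]
dish side [(0.67, array([279.9, 429.2]), array([ 0.3713, -0.158 ]))]
brush top [(0.57, array([313.8, 287.6]), array([0.3476, 0.1106]))]
brush side [(0.7, array([361., 363.]), array([0.3374, 0.108 ]))]
jar top [(0.75, array([165.1, 222.3]), array([0.7367, 0.3083]))]
jar side [(0.6, array([301.7, 170.8]), array([0.7357, 0.3027]))]
case top [(0.63, array([168.8, 442.9]), array([ 0.7499, -0.2858]))]
case side [(0.56, array([172.7, 347.4]), array([ 0.7532, -0.2875])), (0.33, array([344.4, 222.9]), array([0.5706, 0.2872]))]
```

```bash
python3 - <<'E'
import cv2
t=cv2.imread("pics/top0.png"); s=cv2.imread("pics/side0.png")
def j(a,n): cv2.imwrite(n,cv2.resize(a,None,fx=5,fy=5,interpolation=cv2.INTER_CUBIC))
j(t[180:275,265:395],"pics/t_track.png"); j(t[200:305,410:510],"pics/t_con.png"); j(t[200:290,155:250],"pics/t_mat.png")
j(s[210:330,240:390],"pics/s_track.png"); 
E
```

```text
(no output)
```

View pics/t_track.png

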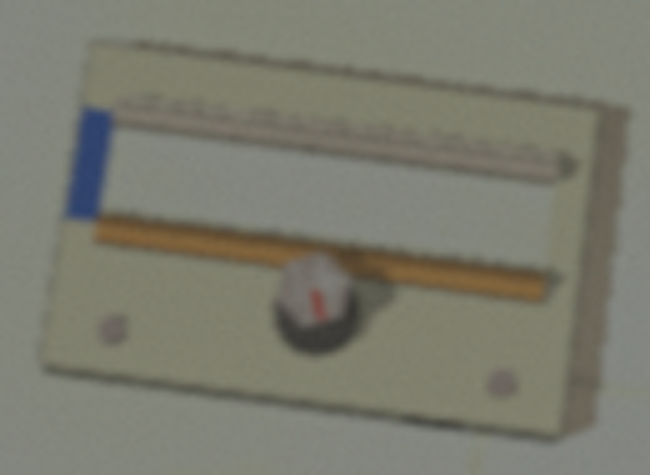

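View pics/t_con.png

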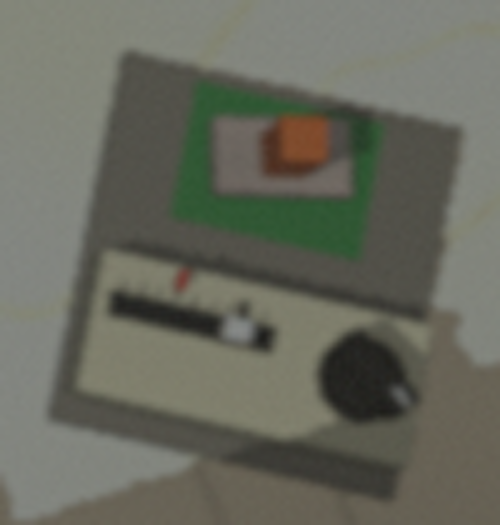

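View pics/s_track.png

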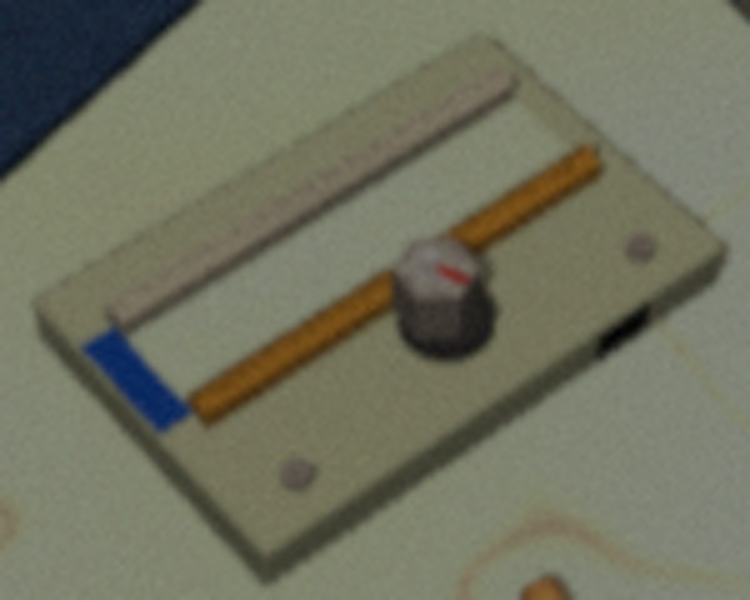

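View pics/t_mat.png

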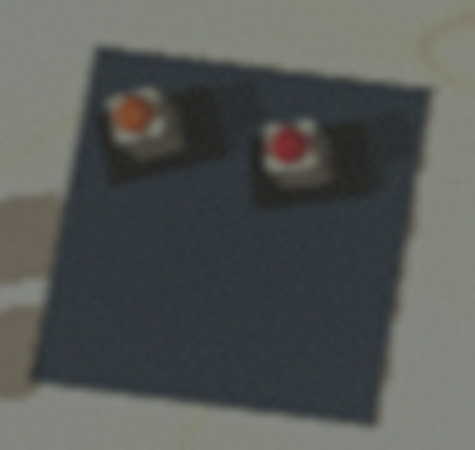

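```bash
python3 - <<'E'
from h import *
def T(x,y,o,z,c): return atz(c,[y/5+o[1],x/5+o[0]],z)[:2]
def ang(v): return np.degrees(np.arctan2(v[1],v[0]))
for c,o,P in (("top",(265,180),[(92,42),(603,103),(560,438),(42,367)]),("side",(240,210),[(38,303),(485,33),(722,255),(265,568)])):
    Q=np.array([T(*p,o,.03,c) for p in P]); print(c,Q.tolist(),"c",Q.mean(0))
    for i in range(4): d=Q[(i+1)%4]-Q[i]; print(np.linalg.norm(d),ang(d))
print("blue strip top",[T(*p,(265,180),.03,"top") for p in ((82,108),(114,112),(99,218),(66,214))])
print("blue strip side",[T(*p,(240,210),.03,"side") for p in ((83,347),(118,330),(190,410),(160,432))])
# console
o=(410,200)
print("pad",[T(*p,o,.008,"top") for p in ((197,82),(385,125),(358,260),(172,215))])
print("gauge plate z.02",[T(*p,o,.02,"top") for p in ((210,117),(353,125),(353,197),(214,195))])
print("orange top",[T(*p,o,.062,"top") for p in ((281,118),(330,118),(328,166),(280,164))])
print("mark,ptr",T(180,290,o,.046,"top"),T(244,308,o,.046,"top"), "slot",T(112,302,o,.04,"top"),T(272,338,o,.04,"top"))
print("knob disc center",T(360,378,o,.05,"top"),"white line",T(400,397,o,.076,"top"))
o=(155,200)
print("c3 top",[T(*p,o,.058,"top") for p in ((105,95),(155,88),(170,128),(115,138))], "stone",T(134,113,o,.062,"top"))
print("c4 top",[T(*p,o,.058,"top") for p in ((262,125),(312,122),(320,165),(270,168))], "stone",T(289,145,o,.062,"top"))
print("c3 plate",T(225,155,o,.016,"top"),T(113,183,o,.016,"top"),"c4",T(255,208,o,.016,"top"),T(375,190,o,.016,"top"))
o=(265,180)
print("bolt line",T(317,290,o,.068,"top"),T(321,318,o,.068,"top"))
o=(240,210); print("bolt side",T(437,265,o,.068,"side"),T(473,282,o,.068,"side"))
E
```

```text
top [[0.669186568220667, 0.13733262799878776], [0.6467642634432091, -0.12971646182057897], [0.47055032112795436, -0.11073473097386254], [0.4965941855601158, 0.1530946549921926]] c [0.5708 0.0125]
0.2679887611913705 -94.79948147255382
0.1772333477995073 173.85181713900684
0.2651117269639095 84.3623236999589
0.1733106230079015 -5.218071631266099
side [[0.6646134893557281, 0.1379742751121597], [0.6401116943212953, -0.12749527242869152], [0.4669459941234555, -0.10544258696633291], [0.49110648385760997, 0.15980171412394828]] c [0.5657 0.0162]
0.26659785939023145 -95.27323547917776
0.17456425940354994 172.74243768064812
0.2663423896511142 84.79542235941841
0.17487457805735324 -7.170227119991351
blue strip top [array([0.6334, 0.1405]), array([0.6319, 0.1238]), array([0.5753, 0.1285]), array([0.5767, 0.1455])]
blue strip side [array([0.6317, 0.1395]), array([0.628 , 0.1221]), array([0.573 , 0.1283]), array([0.5734, 0.1454])]
pad [array([ 0.6166, -0.3001]), array([ 0.5973, -0.3983]), array([ 0.525 , -0.3825]), array([ 0.5449, -0.2865])]
gauge plate z.02 [array([ 0.5951, -0.3039]), array([ 0.5938, -0.378 ]), array([ 0.5557, -0.3772]), array([ 0.5539, -0.3055])]
orange top [array([ 0.586 , -0.3296]), array([ 0.587 , -0.3542]), array([ 0.5623, -0.3527]), array([ 0.5624, -0.3287])]
mark,ptr [ 0.4993 -0.2817] [ 0.4914 -0.3137] slot [ 0.4928 -0.2488] [ 0.4777 -0.3291]
knob disc center [ 0.4579 -0.3698] white line [ 0.4458 -0.3814]
c3 top [array([0.5701, 0.4006]), array([0.5747, 0.3758]), array([0.5544, 0.3663]), array([0.5482, 0.3934])] stone [0.5605 0.384 ]
c4 top [array([0.5577, 0.3202]), array([0.5603, 0.2953]), array([0.5384, 0.2894]), array([0.5359, 0.3143])] stone [0.5472 0.3049]
c3 plate [0.5501 0.3481] [0.5331 0.4046] c4 [0.5229 0.3301] [0.5347 0.269 ]
bolt line [0.5344 0.0149] [0.5203 0.0123]
bolt side [0.5341 0.015 ] [0.5164 0.0104]
```

```bash
cat >> h.py <<'E'
def rel(x,y,z,yaw):
    s=env.observe(); R=s["tool_rot"]; d=R.T@(np.array([x,y,z])-s["position"])*1000
    cur=np.degrees(np.arctan2(R[1,1],R[0,1])); dy=(yaw-cur+180)%360-180
    print("pos",s["position"],"yaw",round(cur,2),"-> shift",d.round(1),"spin",round(-np.radians(dy),4),"F",s["ft_force"].round(2),"T",s["wrist_torque"].round(3),"w",round(s["grip_width"],4),"t",s["time_s"], "q6",s["q"][5].round(1))
E
python3 -c "
from h import *
rel(.5745,-.341,.15,-90)"
```

```text
pos [ 0.1962 -0.5138  0.2313] yaw -69.1 -> shift [415.  -26.5  81.3] spin 0.3648 F [-0.5   0.22 -0.47] T [-0.025 -0.064 -0.007] w 0.0856 t 2.4 q6 -12.3
```

Call:
move_arm(
  moves=[
    [415, -26.5, 0, 0.365],
    [415, -26.5, 0, 0.365],
    [415, -26.5, 0, 0.365],
    [415, -26.5, 0, 0.365],
    [415, -26.5, 0, 0.365],
    [415, -26.5, 0, 0.365],
    [415, -26.5, 0, 0.365],
    [415, -26.5, 0, 0.365],
    [415, -26.5, 0, 0.365],
    [415, -26.5, 60, 0.365],
    [415, -26.5, 60, 0.365],
    [415, -26.5, 60, 0.365],
  ],
  grip=0.3,
)

```text
time_s: 3.6
position: [0.5736, -0.3407, 0.1697]
tool_rot: [[1.0, -0.001, -0.004], [-0.001, -1.0, 0.003], [-0.004, -0.003, -1.0]]
ft_force: [-0.2, -0.7, -0.8]
grip_width: 0.0597
```

```bash
python3 - <<'E'
from h import *
rel(.5745,-.341,.028,-90)
I=look(); cv2.imwrite("pics/s1.png",cv2.resize(I["side"][130:280,360:520,::-1],None,fx=5,fy=5,interpolation=cv2.INTER_CUBIC)[:600])
for n in("gauge_grip","pad"):
  for c in("top","side"): print(n,c,[(d["conf"],d["point"],atz(c,d["point"],Z[n])) for d in env.tip_of(c,n)[:2]])
E
```

```text
pos [ 0.5736 -0.3407  0.1697] yaw -90.04 -> shift [  1.4   0.7 141.7] spin -0.0007 F [-0.16 -0.73 -0.8 ] T [-0.018 -0.027  0.056] w 0.0597 t 3.6 q6 49.2
gauge_grip top [(0.56, [235.8, 216.6], array([0.5343, 0.2986, 0.041 ])), (0.54, [218.0, 330.4], array([0.5921, 0.0118, 0.041 ]))]
gauge_grip side []
pad top []
pad side []
```

View pics/s1.png

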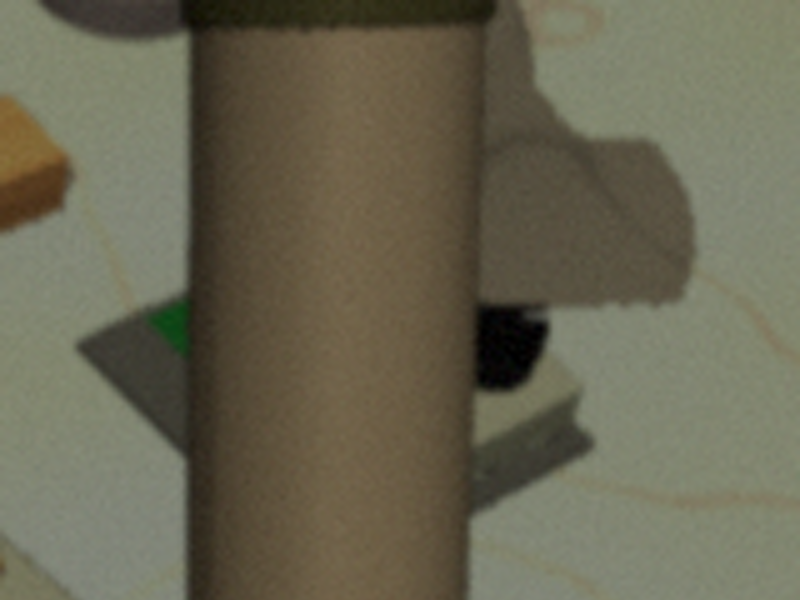

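Call:
move_arm(
  moves=[
    [1, 0.5, 50, 0],
    [1, 0.5, 90, 0],
    [1, 0.5, 115, 0],
    [1, 0.5, 130, 0],
    [1, 0.5, 138, 0],
    [1, 0.5, 140, 0],
    [1, 0.5, 140, 0],
  ],
)

```text
time_s: 4.6
position: [0.5758, -0.3418, 0.0322]
tool_rot: [[1.0, -0.0, 0.001], [-0.0, -1.0, -0.001], [0.001, 0.001, -1.0]]
ft_force: [-0.0, -0.3, 0.1]
grip_width: 0.0592
```

Call:
move_arm(
  moves=[
    [0, 0, 0, 0],
    [0, 0, 0, 0],
    [0, 0, 0, 0],
    [0, 0, 0, 0],
    [0, 0, 0, 0],
    [0, 0, 0, 0],
    [0, 0, 0, 0],
    [0, 0, 0, 0],
  ],
  grip=1,
  grip_force=50,
)

```text
time_s: 5.4
position: [0.5758, -0.3418, 0.0323]
tool_rot: [[1.0, -0.0, 0.001], [-0.0, -1.0, -0.001], [0.001, 0.001, -1.0]]
ft_force: [-1.0, 0.0, 5.9]
grip_width: 0.0228
```

Call:
move_arm(
  moves=[
    [0, 0, -20, 0],
    [0, 0, -60, 0],
    [0, 0, -100, 0],
    [0, 0, -120, 0],
    [0, 0, -120, 0],
  ],
)

```text
time_s: 5.9
position: [0.5763, -0.3421, 0.1543]
tool_rot: [[1.0, -0.0, 0.004], [-0.0, -1.0, -0.004], [0.004, 0.004, -1.0]]
ft_force: [-0.0, 0.4, -2.7]
grip_width: 0.023
```

```bash
python3 -c "
from h import *
rel(.598,.087,.13,-95)
a=env.observe()['position']"
```

```text
pos [ 0.5763 -0.3421  0.1543] yaw -90.01 -> shift [  21.6 -429.2   22.8] spin 0.0872 F [-0.03  0.41 -2.66] T [0.006 0.005 0.001] w 0.023 t 5.9 q6 49.2
```

Call:
move_arm(
  moves=[
    [21, -429, 0, 0.088],
    [21, -429, 0, 0.088],
    [21, -429, 0, 0.088],
    [21, -429, 0, 0.088],
    [21, -429, 0, 0.088],
    [21, -429, 0, 0.088],
    [21, -429, 0, 0.088],
    [21, -429, 0, 0.088],
    [21, -429, 0, 0.088],
    [21, -429, 20, 0.088],
    [21, -429, 35, 0.088],
    [21, -429, 35, 0.088],
  ],
)

```text
time_s: 7.1
position: [0.5945, 0.0879, 0.1124]
tool_rot: [[0.996, -0.088, -0.007], [-0.088, -0.996, 0.0], [-0.007, 0.0, -1.0]]
ft_force: [-0.5, 0.4, -1.5]
grip_width: 0.0233
```

```bash
python3 - <<'E'
from h import *
rel(.598,.087,.0543,-95)
I=look(); cv2.imwrite("pics/s2.png",cv2.resize(I["side"][180:330,220:400,::-1],None,fx=4,fy=4,interpolation=cv2.INTER_CUBIC))
cv2.imwrite("pics/t2.png",cv2.resize(I["top"][150:290,230:410,::-1],None,fx=4,fy=4,interpolation=cv2.INTER_CUBIC))
E
```

```text
pos [0.5945 0.0879 0.1124] yaw -95.03 -> shift [ 4.   0.6 58.1] spin -0.0004 F [-0.5   0.4  -1.46] T [-0.013  0.006 -0.003] w 0.0233 t 7.1 q6 92.2
```

View pics/s2.png

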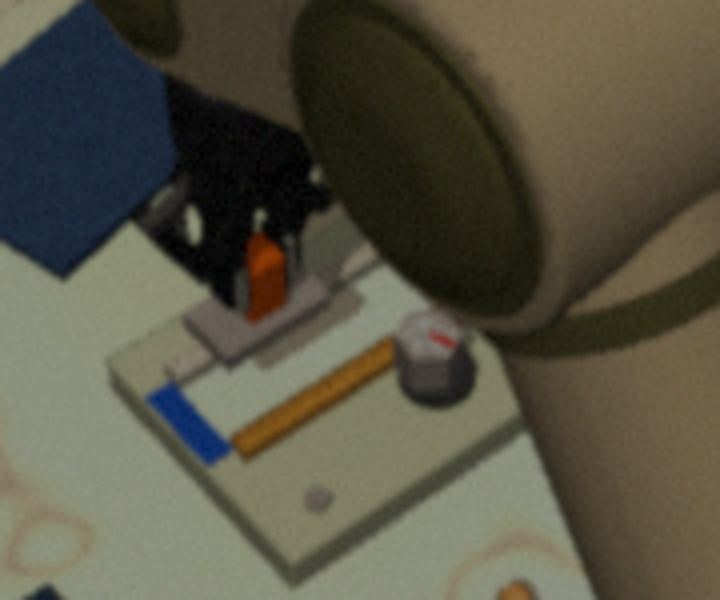

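View pics/t2.png

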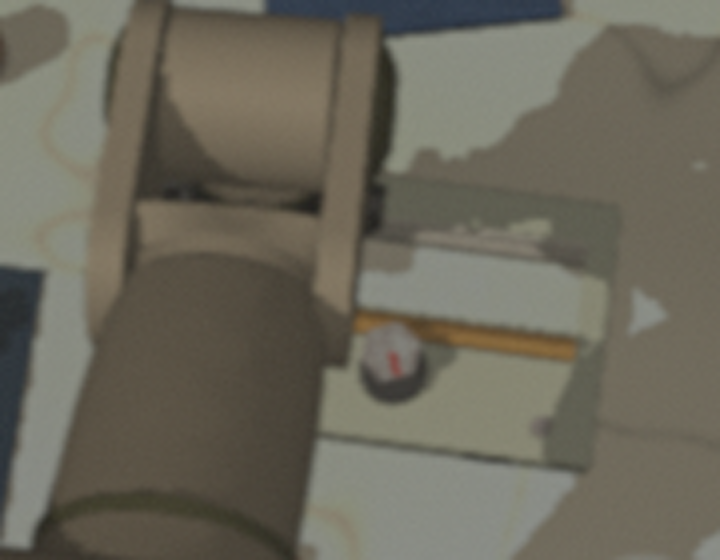

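```bash
cat >> h.py <<'E'
def box(cx,cy,yaw_y,z,w=.04,l=.07):
    a=np.radians(yaw_y); ty=np.array([np.cos(a),np.sin(a)]); tx=np.array([ty[1],-ty[0]])
    return [np.r_[np.array([cx,cy])+sx*w/2*tx+sy*l/2*ty,z] for sx,sy in((-1,-1),(1,-1),(1,1),(-1,1))]
E
python3 - <<'E'
from h import *
im=cv2.imread("pics/s2.png")
s=env.observe()["position"]; 
for z in(s[2]-.0243,s[2]-.0123):
    p=np.array([((proj("side",q)-[180,220])*4)[::-1] for q in box(s[0],s[1],85,z)]).astype(int); print(p.tolist())
    cv2.polylines(im,[p],True,(0,255,0),1)
p=np.array([((proj("side",q)-[180,220])*4)[::-1] for q in box(.5915,.0125,84.8,.03,.04,.23)]).astype(int); cv2.polylines(im,[p],True,(255,0,255),1)
cv2.imwrite("pics/s2b.png",im)
E
```

```text
[[328, 304], [283, 260], [180, 323], [225, 369]]
[[328, 290], [282, 246], [178, 309], [223, 355]]
```

View pics/s2b.png

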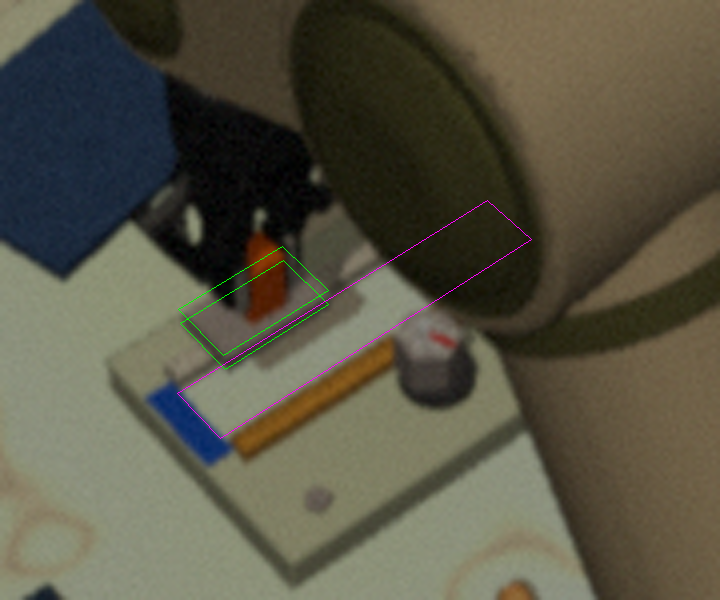

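Call:
move_arm(
  moves=[
    [2, 0, 20, 0],
    [2, 0, 35, 0],
    [2, 0, 42, 0],
    [2, 0, 47, 0],
    [2, 0, 51, 0],
    [2, 0, 54, 0],
    [2, 0, 56, 0],
    [2, 0, 57, 0],
    [2, 0, 57, 0],
  ],
)

```text
time_s: 8.1
position: [0.5986, 0.0874, 0.0594]
tool_rot: [[0.996, -0.088, 0.0], [-0.088, -0.996, 0.0], [0.0, -0.0, -1.0]]
ft_force: [-0.2, 0.6, -1.2]
grip_width: 0.0237
```

```bash
python3 - <<'E'
from h import *
rel(.598,.087,.0543,-95)
I=look(); cv2.imwrite("pics/s3.png",cv2.resize(I["side"][180:330,220:400,::-1],None,fx=4,fy=4,interpolation=cv2.INTER_CUBIC))
E
```

```text
pos [0.5986 0.0874 0.0594] yaw -95.05 -> shift [-0.5  0.4  5.1] spin -0.0009 F [-0.2   0.61 -1.2 ] T [0.02  0.015 0.034] w 0.0237 t 8.1 q6 92.2
```

View pics/s3.png

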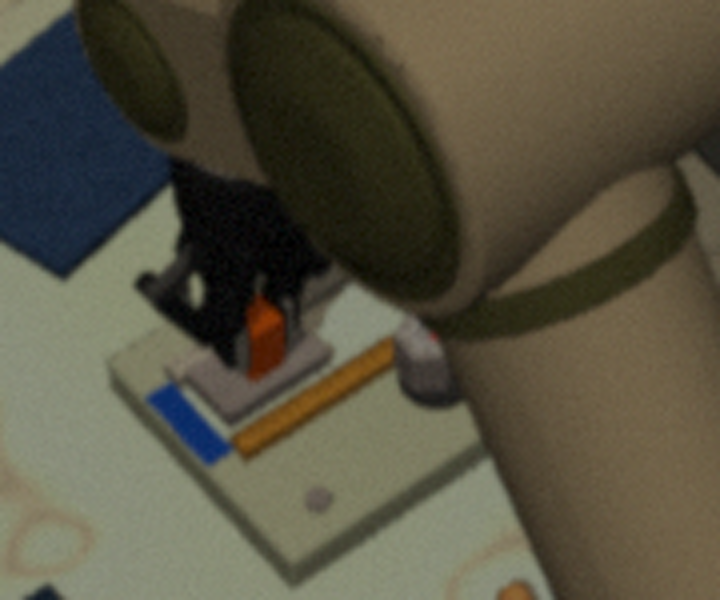

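Call:
move_arm(
  moves=[
    [-2, 0, 0, 0],
    [-2, 0, 2, 0],
    [-2, 0, 4, 0],
    [-2, 0, 5, 0],
    [-2, 0, 5, 0],
  ],
)

```text
time_s: 8.7
position: [0.5965, 0.0875, 0.0543]
tool_rot: [[0.996, -0.088, -0.0], [-0.088, -0.996, 0.0], [-0.0, -0.0, -1.0]]
ft_force: [-0.2, -0.8, -0.5]
grip_width: 0.0231
```

Call:
move_arm(
  moves=[
    [0, 0, 1, 0],
    [0, 0, 1.5, 0],
    [0, 0, 1.5, 0],
  ],
)

```text
time_s: 9.0
position: [0.5965, 0.0875, 0.0542]
tool_rot: [[0.996, -0.088, 0.001], [-0.088, -0.996, -0.0], [0.001, 0.0, -1.0]]
ft_force: [-5.2, -0.3, 10.9]
grip_width: 0.0233
```

Call:
move_arm(
  moves=[
    [1, 0, -1, 0],
    [2, 0, -1, 0],
    [3, 0, -1, 0],
    [3, 0, -1, 0],
  ],
)

```text
time_s: 9.4
position: [0.5993, 0.0874, 0.0543]
tool_rot: [[0.996, -0.088, -0.001], [-0.088, -0.996, 0.0], [-0.001, -0.0, -1.0]]
ft_force: [-5.0, 1.7, 6.9]
grip_width: 0.0229
```

Call:
move_arm(
  moves=[
    [1, 0, -0.7, 0],
    [2, 0, -0.7, 0],
    [2, 0, -0.7, 0],
  ],
)

```text
time_s: 9.7
position: [0.6002, 0.0873, 0.0544]
tool_rot: [[0.996, -0.088, -0.004], [-0.088, -0.996, 0.0], [-0.004, -0.0, -1.0]]
ft_force: [-8.4, 0.8, 5.4]
grip_width: 0.0233
```

Call:
move_arm(
  moves=[
    [1, 0, 0, 0],
    [2, 0, 0, 0],
    [2, 0, 0, 0],
  ],
)

```text
time_s: 10.0
position: [0.6004, 0.0873, 0.0545]
tool_rot: [[0.996, -0.088, -0.008], [-0.088, -0.996, 0.001], [-0.008, 0.0, -1.0]]
ft_force: [-16.5, 1.4, 11.8]
grip_width: 0.0231
```

Call:
move_arm(
  moves=[
    [-2, 0, 0, 0],
    [-3.7, 0, 0, 0],
    [-3.7, 0, 0, 0],
  ],
)

```text
time_s: 10.3
position: [0.5999, 0.0872, 0.0543]
tool_rot: [[0.996, -0.088, 0.0], [-0.088, -0.996, -0.0], [0.0, 0.0, -1.0]]
ft_force: [-1.9, 0.4, -0.8]
grip_width: 0.0233
```

Call:
move_arm(
  moves=[
    [0, 0, 0, 0],
    [0, 0, 0, 0],
    [0, 0, 0, 0],
    [0, 0, 0, 0],
    [0, 0, 0, 0],
  ],
  grip=0.3,
)

```text
time_s: 10.8
position: [0.5999, 0.0872, 0.0545]
tool_rot: [[0.996, -0.088, 0.0], [-0.088, -0.996, -0.0], [0.0, -0.0, -1.0]]
ft_force: [-0.0, -1.0, -0.3]
grip_width: 0.0597
```

Call:
move_arm(
  moves=[
    [0, 0, -20, 0],
    [0, 0, -50, 0],
    [0, 0, -90, 0],
    [0, 0, -130, 0],
    [0, 0, -150, 0],
    [0, 0, -150, 0],
  ],
)

```text
time_s: 11.4
position: [0.6009, 0.0872, 0.2079]
tool_rot: [[0.996, -0.088, 0.006], [-0.088, -0.996, -0.0], [0.006, -0.0, -1.0]]
ft_force: [-0.4, 0.4, -1.3]
grip_width: 0.0598
```

```bash
python3 - <<'E'
from h import *
rel(.5335,.0165,.15,-107)
I=look(); cv2.imwrite("pics/s4.png",cv2.resize(I["side"][180:330,220:400,::-1],None,fx=4,fy=4,interpolation=cv2.INTER_CUBIC))
cv2.imwrite("pics/t4.png",cv2.resize(I["top"][150:290,230:410,::-1],None,fx=4,fy=4,interpolation=cv2.INTER_CUBIC))
for n in("bolt","rail_face","fence_face","track"):
  for c in("top","side"): print(n,c,[(d["conf"],d["point"],atz(c,d["point"],Z[n])) for d in env.tip_of(c,n)[:2]])
E
```

```text
pos [0.6009 0.0872 0.2079] yaw -95.05 -> shift [-61.3  76.4  57.4] spin 0.2086 F [-0.43  0.4  -1.26] T [ 0.026 -0.002 -0.003] w 0.0598 t 11.4 q6 92.1
bolt top []
bolt side [(0.6, [268.6, 327.3], array([0.5306, 0.0183, 0.054 ]))]
rail_face top [(0.78, [228.2, 328.5], array([0.5663, 0.0157, 0.036 ])), (0.71, [275.1, 482.2], array([ 0.4611, -0.3745,  0.036 ]))]
rail_face side [(0.83, [263.5, 320.3], array([0.5614, 0.0091, 0.036 ]))]
fence_face top [(0.6, [210.9, 331.4], array([0.6121, 0.0099, 0.036 ]))]
fence_face side [(0.58, [247.0, 302.3], array([0.6253, 0.0048, 0.036 ]))]
track top [(0.77, [219.4, 329.3], array([0.5909, 0.0145, 0.03  ])), (0.66, [277.6, 481.5], array([ 0.4555, -0.3743,  0.03  ]))]
track side [(0.97, [257.4, 308.7], array([0.596 , 0.0124, 0.03  ]))]
```

View pics/s4.png

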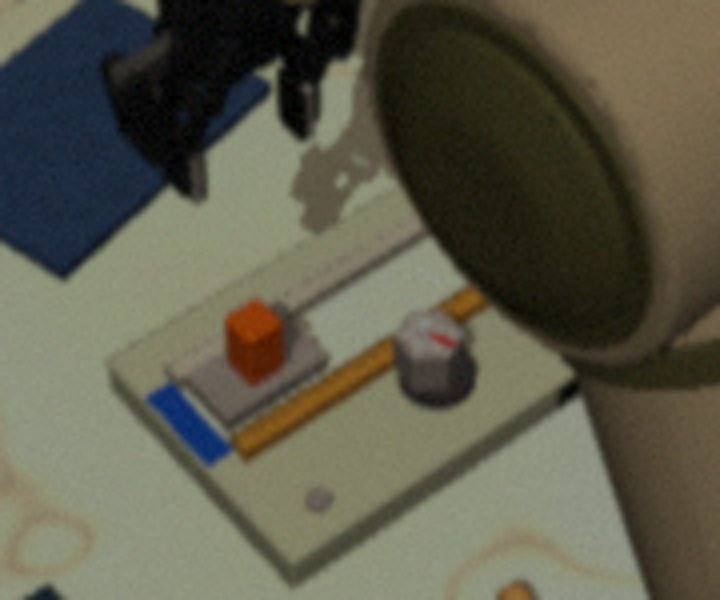

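Call:
move_arm(
  moves=[
    [-30, 37, 0, 0.11],
    [-60.5, 77, 0, 0.217],
    [-60.5, 77, 40, 0.217],
    [-60.5, 77, 75, 0.217],
    [-60.5, 77, 75, 0.217],
  ],
)

```text
time_s: 12.4
position: [0.5306, 0.0159, 0.1261]
tool_rot: [[0.954, -0.301, -0.008], [-0.301, -0.954, 0.002], [-0.008, 0.001, -1.0]]
ft_force: [-0.9, 0.2, 0.8]
grip_width: 0.0596
```

```bash
python3 - <<'E'
from h import *
rel(.5345,.0155,.050,-107.5)
I=look(); cv2.imwrite("pics/s5.png",cv2.resize(I["side"][180:330,220:400,::-1],None,fx=4,fy=4,interpolation=cv2.INTER_CUBIC))
E
```

```text
pos [0.5306 0.0159 0.1261] yaw -107.52 -> shift [ 4.5 -0.8 76.1] spin -0.0004 F [-0.95  0.24  0.81] T [-0.011 -0.001  0.021] w 0.0596 t 12.4 q6 96.5
```

View pics/s5.png

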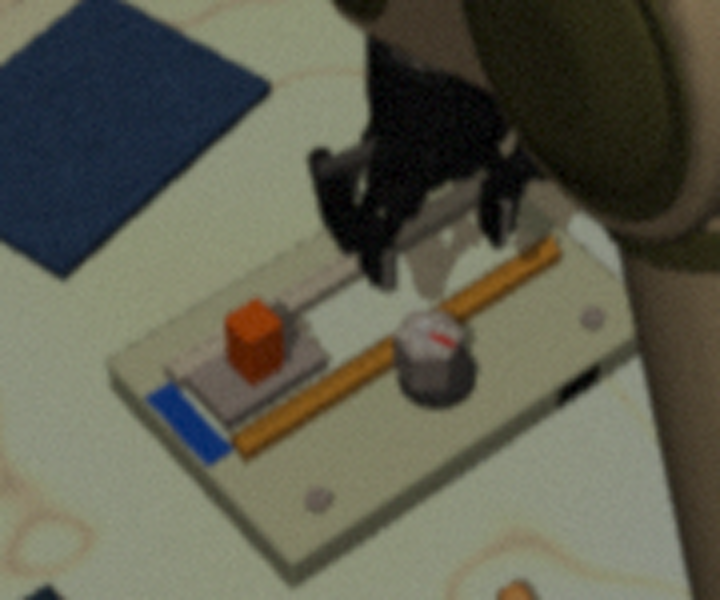

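Call:
move_arm(
  moves=[
    [1, 0, 0, 0],
    [1, 0, 0, 0],
    [1, 0, 30, 0],
    [1, 0, 50, 0],
    [1, 0, 63, 0],
    [1, 0, 70, 0],
    [1, 0, 74, 0],
    [1, 0, 74, 0],
  ],
)

```text
time_s: 13.3
position: [0.534, 0.0155, 0.0559]
tool_rot: [[0.954, -0.3, 0.001], [-0.3, -0.954, -0.0], [0.001, -0.0, -1.0]]
ft_force: [-0.3, 0.6, -0.0]
grip_width: 0.0598
```

```bash
python3 - <<'E'
from h import *
rel(.5345,.0155,.050,-107.5)
I=look(); cv2.imwrite("pics/s6.png",cv2.resize(I["side"][180:330,220:400,::-1],None,fx=4,fy=4,interpolation=cv2.INTER_CUBIC))
E
```

```text
pos [0.534  0.0155 0.0559] yaw -107.48 -> shift [ 0.5 -0.1  5.9] spin 0.0004 F [-0.34  0.57 -0.02] T [ 0.023 -0.028 -0.014] w 0.0598 t 13.3 q6 96.4
```

View pics/s6.png

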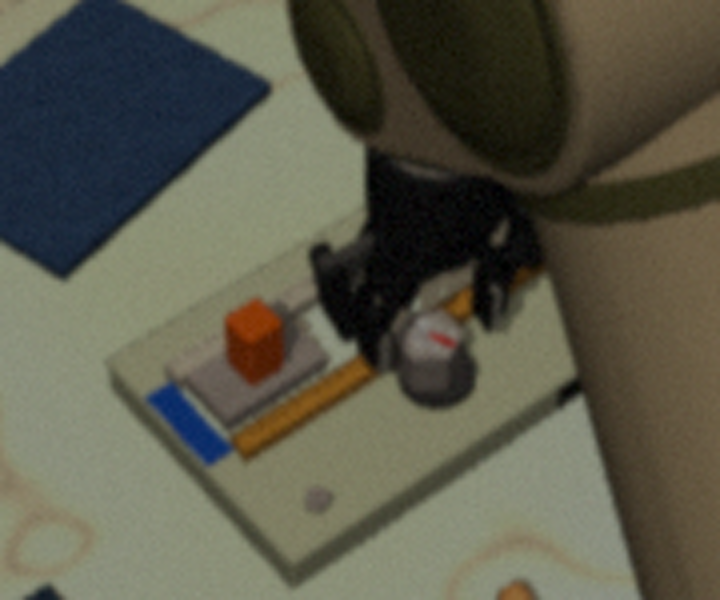

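Call:
move_arm(
  moves=[
    [0, 0, 3, 0],
    [0, 0, 6, 0],
    [0, 0, 6, 0],
  ],
)

```text
time_s: 13.7
position: [0.5336, 0.0156, 0.0493]
tool_rot: [[0.954, -0.3, -0.0], [-0.3, -0.954, 0.0], [-0.0, 0.0, -1.0]]
ft_force: [0.2, -0.1, -0.9]
grip_width: 0.0599
```

Call:
move_arm(
  moves=[
    [0, 0, 0, 0],
    [0, 0, 0, 0],
    [0, 0, 0, 0],
    [0, 0, 0, 0],
    [0, 0, 0, 0],
    [0, 0, 0, 0],
    [0, 0, 0, 0],
  ],
  grip=1,
  grip_force=80,
)

```text
time_s: 14.4
position: [0.5347, 0.0171, 0.0505]
tool_rot: [[0.954, -0.301, 0.003], [-0.301, -0.954, 0.002], [0.002, -0.003, -1.0]]
ft_force: [2.6, 10.2, 6.2]
grip_width: 0.0324
```

```bash
python3 - <<'E'
from h import *
rel(.5345,.0155,.050,-107.5)
E
```

```text
pos [0.5347 0.0171 0.0505] yaw -107.49 -> shift [0.3 1.6 0.5] spin 0.0001 F [ 2.58 10.18  6.19] T [ 1.735 -0.38   0.095] w 0.0324 t 14.4 q6 96.4
```

Call:
move_arm(
  moves=[
    [0, -2, 0, 0],
    [0, -3, 0, 0],
    [0, -3, 0, 0],
  ],
)

```text
time_s: 14.7
position: [0.5348, 0.0174, 0.0505]
tool_rot: [[0.954, -0.3, 0.001], [-0.3, -0.954, -0.002], [0.001, 0.002, -1.0]]
ft_force: [-4.1, -6.4, 8.1]
grip_width: 0.0325
```

Call:
move_arm(
  moves=[
    [0, 1, 0, -0.08],
    [0, 1, 0, -0.16],
    [0, 1, 0, -0.24],
    [0, 1, 0, -0.32],
    [0, 1, 0, -0.4],
    [0, 1, 0, -0.48],
    [0, 1, 0, -0.56],
    [0, 1, 0, -0.64],
    [0, 1, 0, -0.72],
    [0, 1, 0, -0.8],
    [0, 1, 0, -0.8],
    [0, 1, 0, -0.8],
  ],
)

```text
time_s: 15.9
position: [0.5348, 0.0171, 0.0505]
tool_rot: [[0.88, 0.475, 0.002], [0.475, -0.88, -0.001], [0.001, 0.002, -1.0]]
ft_force: [-1.3, -2.1, 8.1]
grip_width: 0.0324
```

```bash
python3 - <<'E'
from h import *
rel(.5345,.0155,.050,-107.5)
I=look(); cv2.imwrite("pics/s7.png",cv2.resize(I["side"][180:330,220:400,::-1],None,fx=4,fy=4,interpolation=cv2.INTER_CUBIC))
cv2.imwrite("pics/t7.png",cv2.resize(I["top"][150:290,230:410,::-1],None,fx=4,fy=4,interpolation=cv2.INTER_CUBIC))
E
```

```text
pos [0.5348 0.0171 0.0505] yaw -61.62 -> shift [-1.   1.2  0.5] spin 0.8008 F [-1.33 -2.09  8.15] T [-0.051  0.331  0.18 ] w 0.0324 t 15.9 q6 50.8
```

View pics/s7.png

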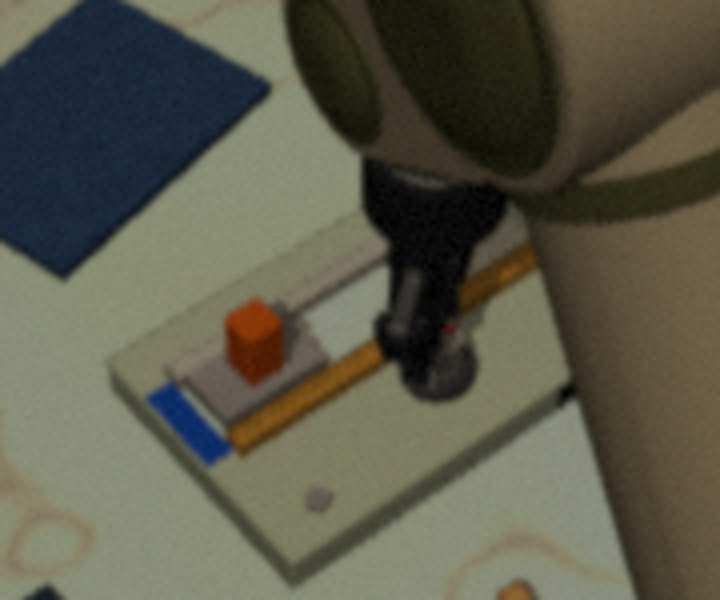

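Call:
move_arm(
  moves=[
    [0, 0, 0, -0.04],
    [0, 0, 0, -0.08],
    [0, 0, 0, -0.08],
  ],
)

```text
time_s: 16.3
position: [0.5348, 0.017, 0.0505]
tool_rot: [[0.839, 0.544, 0.002], [0.544, -0.839, -0.001], [0.001, 0.001, -1.0]]
ft_force: [-1.3, -1.1, 7.2]
grip_width: 0.0322
```

```bash
python3 -c "
from h import *
rel(.5345,.0155,.050,-107.5)"
```

```text
pos [0.5348 0.017  0.0505] yaw -57.01 -> shift [-1.1  1.1  0.5] spin 0.8812 F [-1.31 -1.12  7.18] T [-0.114  0.332  0.151] w 0.0322 t 16.3 q6 46.2
```

Call:
move_arm(
  moves=[
    [0, 0, 0, -0.03],
    [0, 0, 0, -0.06],
    [0, 0, 0, -0.06],
  ],
)

```text
time_s: 16.6
position: [0.5348, 0.0171, 0.0505]
tool_rot: [[0.805, 0.594, 0.002], [0.594, -0.805, -0.001], [0.001, 0.002, -1.0]]
ft_force: [-1.7, -1.5, 7.8]
grip_width: 0.0322
```

```bash
python3 -c "
from h import *
rel(.5345,.0155,.050,-107.5)"
```

```text
pos [0.5348 0.0171 0.0505] yaw -53.59 -> shift [-1.1  1.1  0.5] spin 0.9408 F [-1.69 -1.49  7.84] T [-0.229  0.329  0.009] w 0.0322 t 16.6 q6 42.8
```

Call:
move_arm(
  moves=[
    [0, 0, 0, -0.03],
    [0, 0, 0, -0.06],
    [0, 0, 0, -0.06],
  ],
)

```text
time_s: 16.9
position: [0.5348, 0.017, 0.0505]
tool_rot: [[0.768, 0.641, 0.002], [0.641, -0.768, -0.001], [0.001, 0.002, -1.0]]
ft_force: [-0.7, -2.1, 7.1]
grip_width: 0.0322
```

```bash
python3 -c "
from h import *
rel(.5345,.0155,.050,-107.5)"
```

```text
pos [0.5348 0.017  0.0505] yaw -50.16 -> shift [-1.2  1.   0.5] spin 1.0008 F [-0.71 -2.09  7.1 ] T [-0.155  0.363  0.082] w 0.0322 t 16.9 q6 39.3
```

Call:
move_arm(
  moves=[
    [0, 0, 0, -0.03],
    [0, 0, 0, -0.05],
    [0, 0, 0, -0.05],
  ],
)

```text
time_s: 17.2
position: [0.5348, 0.017, 0.0505]
tool_rot: [[0.735, 0.678, 0.002], [0.678, -0.735, -0.001], [0.001, 0.002, -1.0]]
ft_force: [-0.9, -1.9, 7.8]
grip_width: 0.0323
```

```bash
python3 -c "
from h import *
rel(.5345,.0155,.050,-107.5)"
```

```text
pos [0.5348 0.017  0.0505] yaw -47.31 -> shift [-1.2  0.9  0.5] spin 1.0505 F [-0.93 -1.87  7.83] T [-0.127  0.361 -0.005] w 0.0323 t 17.2 q6 36.5
```

Call:
move_arm(
  moves=[
    [0, 0, 0, -0.03],
    [0, 0, 0, -0.05],
    [0, 0, 0, -0.05],
  ],
)

```text
time_s: 17.5
position: [0.5348, 0.017, 0.0505]
tool_rot: [[0.7, 0.714, 0.002], [0.714, -0.7, -0.001], [0.001, 0.002, -1.0]]
ft_force: [-1.1, -3.2, 7.6]
grip_width: 0.0324
```

```bash
python3 -c "
from h import *
rel(.5345,.0155,.050,-107.5)"
```

```text
pos [0.5348 0.017  0.0505] yaw -44.45 -> shift [-1.3  0.8  0.5] spin 1.1005 F [-1.15 -3.22  7.57] T [-0.203  0.339 -0.024] w 0.0324 t 17.5 q6 33.6
```

Call:
move_arm(
  moves=[
    [0, 0, 0, -0.03],
    [0, 0, 0, -0.05],
    [0, 0, 0, -0.05],
  ],
)

```text
time_s: 17.8
position: [0.5348, 0.017, 0.0505]
tool_rot: [[0.664, 0.748, 0.002], [0.748, -0.664, -0.001], [0.0, 0.002, -1.0]]
ft_force: [-1.1, -2.0, 6.9]
grip_width: 0.0326
```

```bash
python3 -c "
from h import *
rel(.5345,.0155,.050,-107.5)
I=look(); cv2.imwrite('pics/s8.png',cv2.resize(I['side'][180:330,220:400,::-1],None,fx=4,fy=4,interpolation=cv2.INTER_CUBIC))"
```

```text
pos [0.5348 0.017  0.0505] yaw -41.58 -> shift [-1.3  0.8  0.5] spin 1.1505 F [-1.09 -2.03  6.92] T [-0.174  0.406 -0.01 ] w 0.0326 t 17.8 q6 30.7
```

View pics/s8.png

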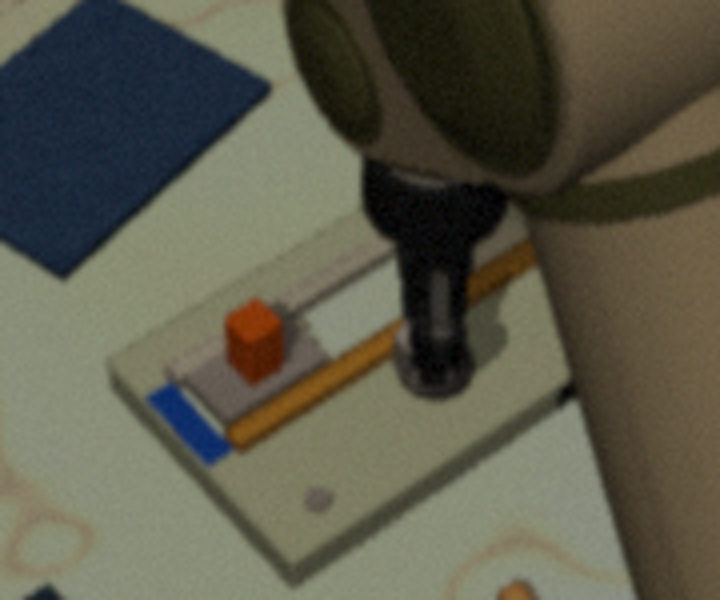

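Call:
move_arm(
  moves=[
    [0, 0, 0, -0.03],
    [0, 0, 0, -0.05],
    [0, 0, 0, -0.05],
  ],
)

```text
time_s: 18.2
position: [0.5348, 0.017, 0.0505]
tool_rot: [[0.625, 0.78, 0.002], [0.78, -0.625, -0.001], [0.0, 0.002, -1.0]]
ft_force: [-1.5, -1.9, 7.8]
grip_width: 0.0322
```

```bash
python3 -c "
from h import *
rel(.5345,.0155,.050,-107.5)"
```

```text
pos [0.5348 0.017  0.0505] yaw -38.71 -> shift [-1.4  0.7  0.5] spin 1.2005 F [-1.46 -1.94  7.75] T [-0.226  0.336 -0.022] w 0.0322 t 18.2 q6 27.9
```

Call:
move_arm(
  moves=[
    [0, 0, 0, -0.03],
    [0, 0, 0, -0.05],
    [0, 0, 0, -0.05],
  ],
)

```text
time_s: 18.5
position: [0.5349, 0.017, 0.0505]
tool_rot: [[0.586, 0.811, 0.002], [0.811, -0.586, -0.001], [0.0, 0.002, -1.0]]
ft_force: [-1.0, -2.5, 7.3]
grip_width: 0.0326
```

```bash
python3 -c "
from h import *
rel(.5345,.0155,.050,-107.5)"
```

```text
pos [0.5349 0.017  0.0505] yaw -35.85 -> shift [-1.4  0.6  0.5] spin 1.2505 F [-1.   -2.48  7.28] T [-0.215  0.336  0.046] w 0.0326 t 18.5 q6 25.0
```

Call:
move_arm(
  moves=[
    [0, 0, 0, -0.03],
    [0, 0, 0, -0.05],
    [0, 0, 0, -0.05],
  ],
)

```text
time_s: 18.8
position: [0.5348, 0.017, 0.0505]
tool_rot: [[0.544, 0.839, 0.002], [0.839, -0.544, -0.001], [0.0, 0.002, -1.0]]
ft_force: [-0.5, -2.6, 7.2]
grip_width: 0.0321
```

```bash
python3 -c "
from h import *
rel(.5345,.0155,.050,-107.5)
I=look(); cv2.imwrite('pics/s9.png',cv2.resize(I['side'][180:330,220:400,::-1],None,fx=4,fy=4,interpolation=cv2.INTER_CUBIC))"
```

```text
pos [0.5348 0.017  0.0505] yaw -32.99 -> shift [-1.4  0.5  0.5] spin 1.3005 F [-0.51 -2.62  7.24] T [-0.251  0.385 -0.019] w 0.0321 t 18.8 q6 22.2
```

View pics/s9.png

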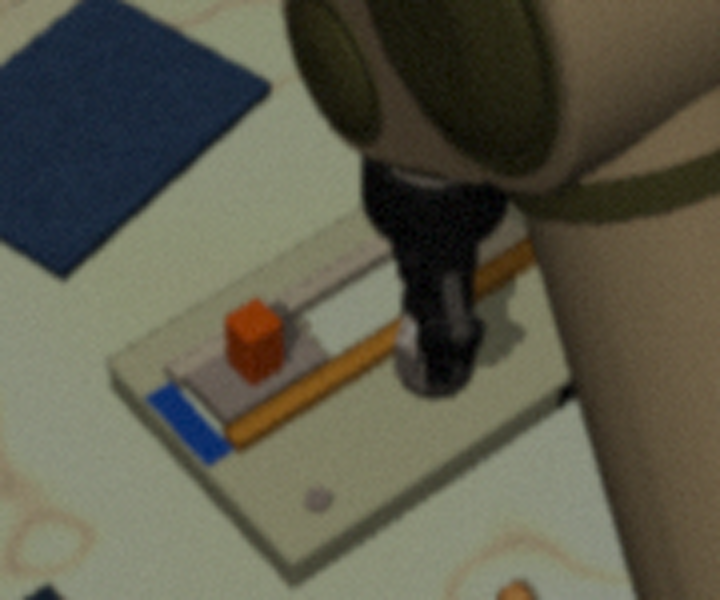

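Call:
move_arm(
  moves=[
    [0, 0, 0, -0.03],
    [0, 0, 0, -0.05],
    [0, 0, 0, -0.05],
  ],
)

```text
time_s: 19.2
position: [0.5348, 0.017, 0.0505]
tool_rot: [[0.502, 0.865, 0.002], [0.865, -0.502, -0.001], [0.0, 0.002, -1.0]]
ft_force: [-0.5, -1.9, 8.2]
grip_width: 0.0325
```

```bash
python3 -c "
from h import *
rel(.5345,.0155,.050,-107.5)"
```

```text
pos [0.5348 0.017  0.0505] yaw -30.12 -> shift [-1.5  0.4  0.5] spin 1.3506 F [-0.47 -1.89  8.16] T [-0.27   0.369 -0.009] w 0.0325 t 19.2 q6 19.3
```

Call:
move_arm(
  moves=[
    [0, 0, 0, -0.03],
    [0, 0, 0, -0.05],
    [0, 0, 0, -0.05],
  ],
)

```text
time_s: 19.5
position: [0.5348, 0.0169, 0.0505]
tool_rot: [[0.458, 0.889, 0.002], [0.889, -0.458, -0.001], [-0.0, 0.002, -1.0]]
ft_force: [-0.7, -2.7, 7.4]
grip_width: 0.0326
```

```bash
python3 -c "
from h import *
rel(.5345,.0155,.050,-107.5)"
```

```text
pos [0.5348 0.0169 0.0505] yaw -27.26 -> shift [-1.4  0.3  0.5] spin 1.4005 F [-0.66 -2.7   7.44] T [-0.245  0.308 -0.026] w 0.0326 t 19.5 q6 16.4
```

Call:
move_arm(
  moves=[
    [0, 0, 0, -0.03],
    [0, 0, 0, -0.05],
    [0, 0, 0, -0.05],
  ],
)

```text
time_s: 19.8
position: [0.5349, 0.0169, 0.0505]
tool_rot: [[0.413, 0.911, 0.002], [0.911, -0.413, -0.001], [-0.0, 0.002, -1.0]]
ft_force: [-0.9, -2.0, 7.6]
grip_width: 0.0326
```

```bash
python3 -c "
from h import *
rel(.5345,.0155,.050,-107.5)"
```

```text
pos [0.5349 0.0169 0.0505] yaw -24.39 -> shift [-1.5  0.2  0.5] spin 1.4505 F [-0.92 -1.98  7.61] T [-0.249  0.323  0.018] w 0.0326 t 19.8 q6 13.6
```

```bash
cat >> h.py <<'E'
def raildisp(A,B,win):
    # subpixel shift between crops
    r0,r1,c0,c1=win
    a=cv2.cvtColor(A,cv2.COLOR_BGR2GRAY)[r0:r1,c0:c1].astype(np.float32); b=cv2.cvtColor(B,cv2.COLOR_BGR2GRAY)[r0:r1,c0:c1].astype(np.float32)
    return cv2.phaseCorrelate(a,b,cv2.createHanningWindow(a.shape[::-1],cv2.CV_32F))
def profile(im,t0,n=60,c="side"):
    """orange-mask profile across track x at several y; returns world x-offset of rail's inner/outer edges"""
E
python3 - <<'E'
from h import *
I=look(); cv2.imwrite('pics/sideA.png',I['side'][:,:,::-1]); cv2.imwrite('pics/topA.png',I['top'][:,:,::-1])
s0=cv2.imread('pics/side0.png'); s1=cv2.imread('pics/sideA.png')
# sample along track-x lines at z=.048 at y=40..105
tx=np.array([.9958,-.0915,0]); ty=np.array([.0915,.9958,0]); C=np.array([.5934,.0126,.03])
C[2]=.048
for y in(60,75,90,100):
  for nm,s in(("old",s0),("new",s1)):
    xs=np.arange(-60,-5,0.5); pr=[]
    for x in xs:
        v=0
        for dy in np.arange(-4,4.1,1):
            p=proj("side",C+tx*x/1000+ty*(y+dy)/1000)
            q=cv2.getRectSubPix(s.astype(np.float32),(1,1),(float(p[1]),float(p[0])))[0,0]; v+=(q[2]-q[0])
        pr.append(v/9)
    pr=np.array(pr); m=pr>pr.max()*.5; w=np.where(m)[0]; 
    # subpixel half crossing
    h=pr.max()*.5; i=w[0]; j=w[-1]
    print(y,nm,"max",pr.max().round(0),"edges",xs[i],xs[j],"cent",(xs*np.clip(pr-20,0,None)).sum()/np.clip(pr-20,0,None).sum())
E
```

```text
60 old max 93.0 edges -51.0 -34.5 cent -43.084724339962726
60 new max 103.0 edges -43.0 -26.5 cent -34.28493663880202
75 old max 95.0 edges -50.5 -34.0 cent -43.00862959637889Traceback (most recent call last):
  File "<stdin>", line 13, in <module>
  File "h.py", line 11, in proj
    c=env.get_calibration(cam); f=240/np.tan(np.radians(c["fovy"]/2)); E=c["extrinsics"]
ValueError: time passes only in moves, steps and waits
```

```bash
python3 -c "
import cv2
a=cv2.imread('pics/sideA.png')[180:330,220:400]; cv2.imwrite('pics/sA.png',cv2.resize(a,None,fx=4,fy=4,interpolation=cv2.INTER_CUBIC))"
```

```text
(no output)
```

View pics/sA.png

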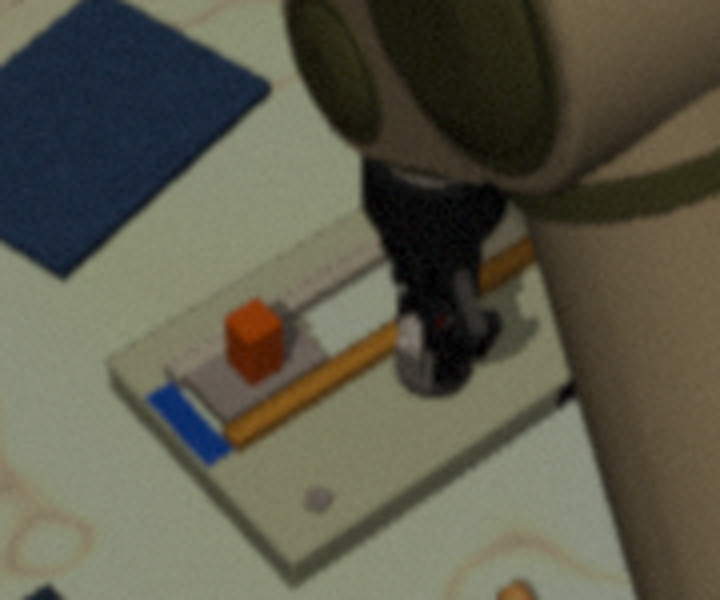

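```bash
python3 - <<'E'
s=open('h.py').read()
s=s.replace('env.get_calibration(cam)','CAL[cam]').replace('def ray','CAL={c:env.get_calibration(c) for c in("top","side")}\ndef ray',1)
s=s[:s.index('def raildisp')]
s+='''
tx=np.array([.9958,-.0915,0]); ty=np.array([.0915,.9958,0]); C0=np.array([.5934,.0126,0.])
def rail(s,ys=(55,65,75,85,95,103),z=.048):
    out=[]
    xs=np.arange(-65,-5,0.5)
    for y in ys:
        pr=np.zeros(len(xs))
        for k,x in enumerate(xs):
            for dy in np.arange(-4,4.1,2):
                p=proj("side",C0+tx*x/1000+ty*(y+dy)/1000+[0,0,z])
                q=cv2.getRectSubPix(s.astype(np.float32),(1,1),(float(p[1]),float(p[0])))[0,0]; pr[k]+=(q[2]-q[0])/5
        w=np.clip(pr-30,0,None); h=45
        j=len(xs)-1-np.argmax(pr[::-1]>h); i=np.argmax(pr>h)
        a=xs[j]+.5*(pr[j]-h)/(pr[j]-pr[j+1]); b=xs[i]-.5*(pr[i]-h)/(pr[i]-pr[i-1])
        out.append((b,a))
    return np.array(out)
'''
open('h.py','w').write(s)
E
python3 - <<'E'
from h import *
s0=cv2.imread('pics/side0.png'); s1=cv2.imread('pics/sideA.png')
a=rail(s0);b=rail(s1);print((b-a).round(2), (b-a).mean(0), np.median(b-a,0))
E
```

```text
Traceback (most recent call last):
  File "h.py", line 37, in rail
    a=xs[j]+.5*(pr[j]-h)/(pr[j]-pr[j+1]); b=xs[i]-.5*(pr[i]-h)/(pr[i]-pr[i-1])
                                ~~^^^^^
IndexError: index 120 is out of bounds for axis 0 with size 120
```

Call:
move_arm(
  moves=[
    [0, 0, 0, -0.03],
    [0, 0, 0, -0.05],
  ],
)

```text
time_s: 20.1
position: [0.5349, 0.0169, 0.0505]
tool_rot: [[0.367, 0.93, 0.002], [0.93, -0.367, -0.001], [-0.0, 0.002, -1.0]]
ft_force: [-1.5, -3.0, 6.8]
grip_width: 0.0324
```

```bash
python3 -c "
from h import *
rel(.5345,.0155,.050,-107.5)"
```

```text
pos [0.5349 0.0169 0.0505] yaw -21.51 -> shift [-1.5  0.2  0.5] spin 1.5008 F [-1.48 -3.02  6.78] T [-0.242  0.369 -0.197] w 0.0324 t 20.1 q6 10.7
```

Call:
move_arm(
  moves=[
    [0, 0, 0, -0.03],
    [0, 0, 0, -0.05],
  ],
)

```text
time_s: 20.3
position: [0.5349, 0.0169, 0.0505]
tool_rot: [[0.32, 0.948, 0.002], [0.948, -0.32, -0.001], [-0.0, 0.002, -1.0]]
ft_force: [-1.0, -3.2, 8.1]
grip_width: 0.0327
```

```bash
python3 -c "
from h import *
rel(.5345,.0155,.050,-107.5)"
```

```text
pos [0.5349 0.0169 0.0505] yaw -18.65 -> shift [-1.5  0.1  0.5] spin 1.5508 F [-0.95 -3.19  8.1 ] T [-0.286  0.321 -0.182] w 0.0327 t 20.3 q6 7.8
```

Call:
move_arm(
  moves=[
    [0, 0, 0, -0.03],
    [0, 0, 0, -0.05],
  ],
)

```text
time_s: 20.5
position: [0.5349, 0.0169, 0.0505]
tool_rot: [[0.272, 0.962, 0.002], [0.962, -0.272, -0.001], [-0.0, 0.002, -1.0]]
ft_force: [-0.0, -2.8, 6.8]
grip_width: 0.0322
```

```bash
python3 -c "
from h import *
rel(.5345,.0155,.050,-107.5)
"; cat > r.py <<'E'
from h import *
import sys
I=env.get_image("side")[:,:,::-1]; cv2.imwrite('pics/'+sys.argv[1],I)
s0=cv2.imread('pics/side0.png'); ys=(65,80,95)
a=rail(s0,ys);b=rail(I,ys); print((b-a).round(2))
E
sed -i 's/xs=np.arange(-65,-5,0.5)/xs=np.arange(-65,-18,0.5)/; s/h=45/h=55/' h.py; python3 r.py sB.png
```

```text
pos [0.5349 0.0169 0.0505] yaw -15.78 -> shift [-1.5  0.   0.5] spin 1.6008 F [-0.04 -2.8   6.81] T [-0.293  0.376 -0.203] w 0.0322 t 20.5 q6 4.9
[[7.59 9.01]
 [7.7  8.93]
 [7.93 8.97]]
```

Call:
move_arm(
  moves=[
    [0, 0, 0, -0.03],
    [0, 0, 0, -0.05],
  ],
)

```text
time_s: 20.75
position: [0.5349, 0.0169, 0.0505]
tool_rot: [[0.224, 0.975, 0.002], [0.975, -0.224, -0.001], [-0.0, 0.002, -1.0]]
ft_force: [-1.4, -3.1, 7.0]
grip_width: 0.0323
```

```bash
python3 -c "
from h import *
rel(.5345,.0155,.050,-107.5)
"
```

```text
pos [0.5349 0.0169 0.0505] yaw -12.92 -> shift [-1.5 -0.1  0.5] spin 1.6508 F [-1.36 -3.09  7.03] T [-0.304  0.402 -0.216] w 0.0323 t 20.75 q6 2.1
```

Call:
move_arm(
  moves=[
    [0, 0, 0, -0.03],
    [0, 0, 0, -0.05],
  ],
)

```text
time_s: 20.95
position: [0.5349, 0.0169, 0.0505]
tool_rot: [[0.175, 0.985, 0.002], [0.985, -0.175, -0.001], [-0.001, 0.002, -1.0]]
ft_force: [-0.2, -2.4, 6.0]
grip_width: 0.0324
```

```bash
python3 -c "
from h import *
rel(.5345,.0155,.050,-107.5)
"
```

```text
pos [0.5349 0.0169 0.0505] yaw -10.05 -> shift [-1.5 -0.1  0.5] spin 1.7008 F [-0.18 -2.35  6.03] T [-0.332  0.401 -0.207] w 0.0324 t 20.95 q6 -0.8
```

Call:
move_arm(
  moves=[
    [0, 0, 0, -0.03],
    [0, 0, 0, -0.05],
  ],
)

```text
time_s: 21.15
position: [0.5349, 0.0169, 0.0505]
tool_rot: [[0.125, 0.992, 0.002], [0.992, -0.125, -0.001], [-0.001, 0.002, -1.0]]
ft_force: [-1.1, -3.7, 6.2]
grip_width: 0.0324
```

```bash
python3 -c "
from h import *
rel(.5345,.0155,.050,-107.5)
"; python3 r.py sC.png;python3 -c "
import cv2
a=cv2.imread('pics/sC.png')[240:310,240:330]; cv2.imwrite('pics/sC2.png',cv2.resize(a,None,fx=8,fy=8,interpolation=cv2.INTER_CUBIC))"
```

```text
pos [0.5349 0.0169 0.0505] yaw -7.19 -> shift [-1.4 -0.3  0.5] spin 1.7507 F [-1.1  -3.7   6.17] T [-0.336  0.31  -0.28 ] w 0.0324 t 21.15 q6 -3.6
[[8.55 9.73]
 [8.62 9.67]
 [8.69 9.71]]
```

View pics/sC2.png

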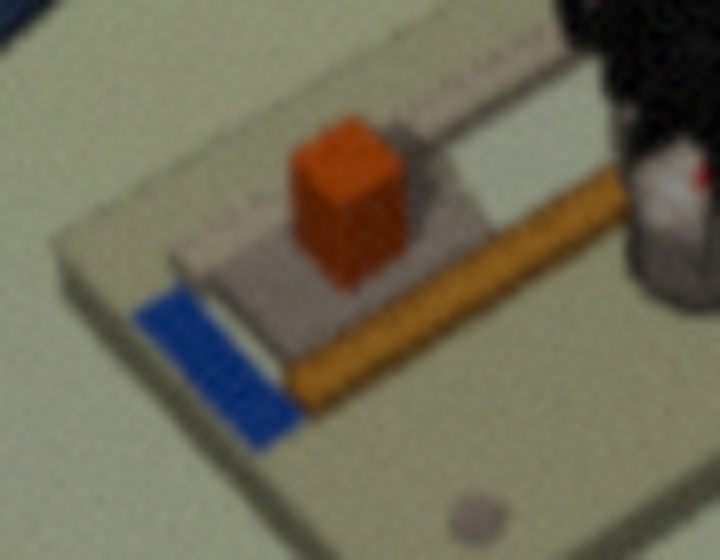

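Call:
move_arm(
  moves=[
    [0, 0, 0, -0.02],
    [0, 0, 0, -0.03],
  ],
)

```text
time_s: 21.4
position: [0.535, 0.0169, 0.0505]
tool_rot: [[0.096, 0.995, 0.002], [0.995, -0.096, -0.001], [-0.001, 0.002, -1.0]]
ft_force: [-0.7, -2.6, 7.9]
grip_width: 0.0323
```

```bash
python3 -c "
from h import *
rel(.5345,.0155,.050,-107.5)
"
```

```text
pos [0.535  0.0169 0.0505] yaw -5.52 -> shift [-1.4 -0.3  0.5] spin 1.7799 F [-0.74 -2.61  7.9 ] T [-0.366  0.297 -0.448] w 0.0323 t 21.4 q6 -5.3
```

Call:
move_arm(
  moves=[
    [0, 0, 0, -0.02],
    [0, 0, 0, -0.03],
  ],
)

```text
time_s: 21.6
position: [0.535, 0.0169, 0.0505]
tool_rot: [[0.066, 0.998, 0.002], [0.998, -0.066, -0.001], [-0.001, 0.002, -1.0]]
ft_force: [-0.3, -2.2, 8.1]
grip_width: 0.0325
```

```bash
python3 -c "
from h import *
rel(.5345,.0155,.050,-107.5)
"
```

```text
pos [0.535  0.0169 0.0505] yaw -3.81 -> shift [-1.4 -0.4  0.5] spin 1.8097 F [-0.34 -2.24  8.14] T [-0.337  0.362 -0.492] w 0.0325 t 21.6 q6 -7.0
```

Call:
move_arm(
  moves=[
    [0, 0, 0, 0.05],
    [0, 0, 0, 0.1],
    [0, 0, 0, 0.15],
    [0, 0, 0, 0.2],
    [0, 0, 0, 0.25],
    [0, 0, 0, 0.29],
    [0, 0, 0, 0.29],
  ],
)

```text
time_s: 22.3
position: [0.5349, 0.0169, 0.0505]
tool_rot: [[0.35, 0.937, 0.002], [0.937, -0.35, -0.001], [-0.0, 0.002, -1.0]]
ft_force: [-0.9, -2.9, 7.3]
grip_width: 0.0323
```

```bash
python3 -c "
from h import *
rel(.5345,.0155,.050,-107.5)
"; python3 r.py sD.png
```

```text
pos [0.5349 0.0169 0.0505] yaw -20.46 -> shift [-1.5  0.1  0.5] spin 1.5192 F [-0.9  -2.88  7.28] T [-0.285  0.291 -0.108] w 0.0323 t 22.3 q6 9.6
[[7.29 8.62]
 [7.17 8.52]
 [7.51 8.51]]
```

Call:
move_arm(
  moves=[
    [0, 0, 0, 0],
    [0, 0, 0, 0],
    [0, 0, 0, 0],
    [0, 0, 0, 0],
    [0, 0, 0, 0],
  ],
  grip=0.3,
)

```text
time_s: 22.85
position: [0.5343, 0.0175, 0.0495]
tool_rot: [[0.348, 0.937, -0.0], [0.937, -0.348, 0.0], [-0.0, -0.0, -1.0]]
ft_force: [0.7, -0.0, -0.9]
grip_width: 0.0596
```

Call:
move_arm(
  moves=[
    [0, 0, -20, 0],
    [0, 0, -50, 0],
    [0, 0, -80, 0],
    [0, 0, -80, 0],
  ],
)

```text
time_s: 23.25
position: [0.536, 0.0172, 0.1331]
tool_rot: [[0.348, 0.937, 0.007], [0.937, -0.348, -0.001], [0.001, 0.007, -1.0]]
ft_force: [0.1, -0.3, 0.3]
grip_width: 0.0598
```

```bash
python3 r.py sE.png; python3 -c "
from h import *
rel(.5995,.0873,.13,-95.05)
a=cv2.imread('pics/sE.png')[220:320,235:365]; cv2.imwrite('pics/sE2.png',cv2.resize(a,None,fx=6,fy=6,interpolation=cv2.INTER_CUBIC))"
```

```text
[[7.5  8.62]
 [7.13 8.53]
 [7.42 8.58]]
pos [0.535  0.0174 0.131 ] yaw -20.39 -> shift [88.  36.1  1.2] spin 1.303 F [-0.23  0.6  -0.2 ] T [ 0.015  0.    -0.005] w 0.0597 t 23.3 q6 9.6
```

View pics/sE2.png

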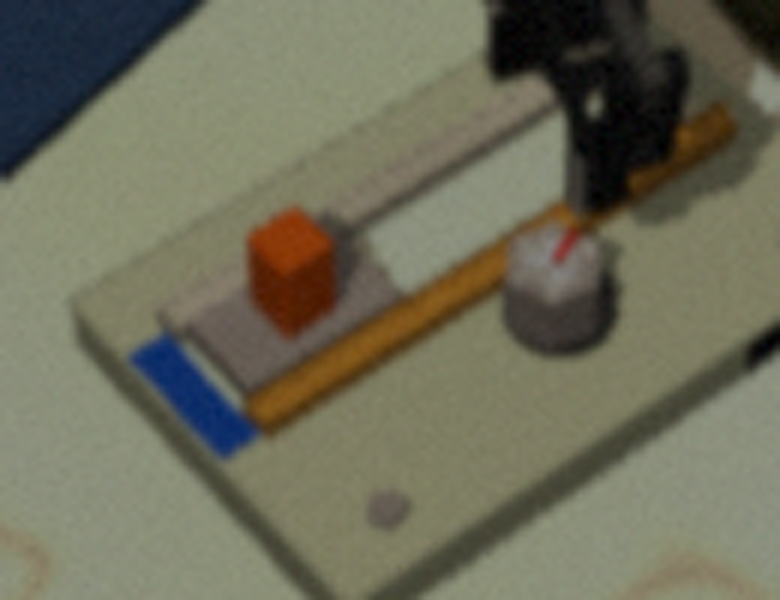

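Call:
move_arm(
  moves=[
    [20, 8, -20, 0.15],
    [44, 18, -20, 0.3],
    [66, 27, -20, 0.45],
    [88, 36, -20, 0.6],
    [88, 36, -20, 0.75],
    [88, 36, -20, 0.9],
    [88, 36, -20, 1.05],
    [88, 36, -20, 1.2],
    [88, 36, -20, 1.303],
    [88, 36, 0, 1.303],
    [88, 36, 20, 1.303],
    [88, 36, 20, 1.303],
    [88, 36, 20, 1.303],
  ],
)

```text
time_s: 24.6
position: [0.5985, 0.0874, 0.109]
tool_rot: [[0.996, -0.088, -0.002], [-0.088, -0.996, 0.0], [-0.002, 0.0, -1.0]]
ft_force: [0.1, 0.5, -0.2]
grip_width: 0.0598
```

```bash
python3 -c "
from h import *
rel(.5995,.0873,.057,-95.05)"
```

```text
pos [0.5985 0.0874 0.109 ] yaw -95.05 -> shift [ 1.  0. 52.] spin -0.0 F [ 0.13  0.54 -0.22] T [ 0.041 -0.033  0.027] w 0.0598 t 24.6 q6 92.2
```

Call:
move_arm(
  moves=[
    [0.3, 0, 20, 0],
    [0.3, 0, 35, 0],
    [0.3, 0, 45, 0],
    [0.3, 0, 50, 0],
    [0.3, 0, 52, 0],
    [0.3, 0, 52, 0],
  ],
)

```text
time_s: 25.2
position: [0.5993, 0.0873, 0.058]
tool_rot: [[0.996, -0.088, 0.001], [-0.088, -0.996, -0.0], [0.001, -0.0, -1.0]]
ft_force: [-0.1, 0.2, 0.4]
grip_width: 0.0599
```

Call:
move_arm(
  moves=[
    [0, 0, 0, 0],
    [0, 0, 0, 0],
    [0, 0, 0, 0],
    [0, 0, 0, 0],
    [0, 0, 0, 0],
    [0, 0, 0, 0],
    [0, 0, 0, 0],
  ],
  grip=1,
  grip_force=50,
)

```text
time_s: 25.9
position: [0.5992, 0.0873, 0.0581]
tool_rot: [[0.996, -0.088, 0.001], [-0.088, -0.996, -0.0], [0.001, 0.0, -1.0]]
ft_force: [-1.9, -0.8, 6.3]
grip_width: 0.0231
```

```bash
python3 -c "
from h import *
rel(.5995,.0873,.057,-95.05)"
```

```text
pos [0.5992 0.0873 0.0581] yaw -95.06 -> shift [ 0.3 -0.   1.1] spin -0.0002 F [-1.93 -0.79  6.33] T [-0.033  0.31  -0.101] w 0.0231 t 25.9 q6 92.2
```

Call:
move_arm(
  moves=[
    [0, 0, -1.2, 0],
    [0, 0, -1.2, 0],
    [0, 0, -1.2, 0],
  ],
)

```text
time_s: 26.2
position: [0.5989, 0.0874, 0.0584]
tool_rot: [[0.996, -0.088, -0.001], [-0.088, -0.996, 0.0], [-0.001, -0.0, -1.0]]
ft_force: [-0.4, -0.6, -1.2]
grip_width: 0.0231
```

Call:
move_arm(
  moves=[
    [1, 0, 0, 0],
    [2, 0, 0, 0],
    [2, 0, 0, 0],
    [2, 0, 0, 0],
  ],
)

```text
time_s: 26.6
position: [0.5995, 0.0874, 0.0583]
tool_rot: [[0.996, -0.088, -0.004], [-0.088, -0.996, 0.0], [-0.004, 0.0, -1.0]]
ft_force: [-6.2, 0.7, 1.1]
grip_width: 0.0231
```

```bash
python3 -c "
from h import *
rel(.5995,.0873,.057,-95.05)"
```

```text
pos [0.5995 0.0874 0.0583] yaw -95.06 -> shift [0.1 0.1 1.3] spin -0.0002 F [-6.18  0.7   1.06] T [ 0.073  1.228 -0.172] w 0.0231 t 26.6 q6 92.2
```

Call:
move_arm(
  moves=[
    [-2, 0, 0, 0],
    [-4, 0, 0, 0],
    [-5, 0, 0, 0],
    [-5, 0, 0, 0],
    [-5, 0, 0, 0],
  ],
)

```text
time_s: 27.1
position: [0.5979, 0.0874, 0.0591]
tool_rot: [[0.996, -0.089, 0.005], [-0.089, -0.996, -0.0], [0.005, -0.0, -1.0]]
ft_force: [5.3, -1.2, -4.5]
grip_width: 0.0234
```

```bash
python3 -c "
from h import *
rel(.5995,.0873,.057,-95.05)"
```

```text
pos [0.5979 0.0874 0.0591] yaw -95.08 -> shift [ 1.6 -0.   2.1] spin -0.0006 F [ 5.29 -1.23 -4.55] T [-0.057 -1.175 -0.063] w 0.0234 t 27.1 q6 92.2
```

Call:
move_arm(
  moves=[
    [2.8, 0, 0, 0],
    [2.8, 5, 0, 0],
    [2.8, 15, 0, 0],
    [2.8, 25, 0, 0],
    [2.8, 35, 0, 0],
    [2.8, 45, 0, 0],
    [2.8, 55, 0, 0],
    [2.8, 65, 0, 0],
    [2.8, 75, 0, 0],
    [2.8, 75, 0, 0],
    [2.8, 75, 0, 0],
    [2.8, 75, 0, 0],
  ],
)

```text
time_s: 28.3
position: [0.592, 0.0128, 0.0586]
tool_rot: [[0.996, -0.088, -0.001], [-0.088, -0.996, -0.0], [-0.001, 0.0, -1.0]]
ft_force: [-3.1, -1.7, -1.5]
grip_width: 0.0228
```

```bash
python3 -c "
from h import *
rel(.5995,.0873,.057,-95.05)
s=env.observe()['position']; print((s-C0)@tx,(s-C0)@ty)
I=look(); cv2.imwrite('pics/s10.png',cv2.resize(I['side'][180:330,220:400,::-1],None,fx=4,fy=4,interpolation=cv2.INTER_CUBIC))"
```

```text
pos [0.592  0.0128 0.0586] yaw -95.04 -> shift [  1.  -74.8   1.6] spin 0.0002 F [-3.12 -1.75 -1.51] T [-0.197  0.432 -0.106] w 0.0228 t 28.3 q6 84.8
-0.0014355227093857418 0.000116700489036489
```

View pics/s10.png

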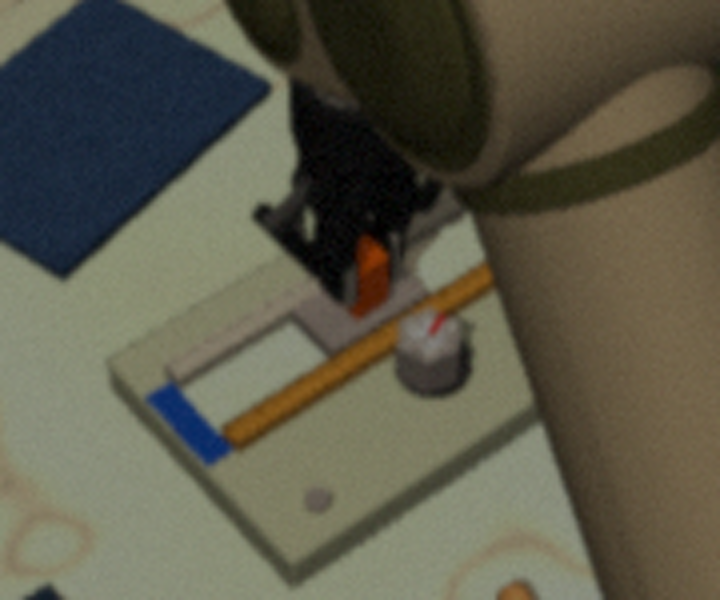

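Call:
move_arm(
  moves=[
    [-0.5, 8, 0, 0],
    [-0.6, 18, 0, 0],
    [-0.7, 28, 0, 0],
    [-0.8, 38, 0, 0],
    [-1, 48, 0, 0],
    [-1.1, 58, 0, 0],
    [-1.2, 68, 0, 0],
    [-1.3, 77, 0, 0],
    [-1.3, 77, 0, 0],
    [-1.3, 77, 0, 0],
    [-1.3, 77, 0, 0],
  ],
)

```text
time_s: 29.5
position: [0.5842, -0.0636, 0.0587]
tool_rot: [[0.996, -0.088, 0.0], [-0.088, -0.996, 0.0], [0.0, -0.0, -1.0]]
ft_force: [-0.7, -0.8, -1.5]
grip_width: 0.0231
```

```bash
python3 -c "
from h import *
rel(.571,-.342,.15,-90.05)
s=env.observe()['position']; print((s-C0)@tx,(s-C0)@ty)"; python3 r.py sF.png; python3 -c "
import cv2
a=cv2.imread('pics/sF.png')[180:330,220:400]; cv2.imwrite('pics/sF2.png',cv2.resize(a,None,fx=4,fy=4,interpolation=cv2.INTER_CUBIC))"
```

```text
pos [ 0.5842 -0.0636  0.0587] yaw -95.03 -> shift [ 11.3 278.5 -91.3] spin -0.087 F [-0.65 -0.79 -1.45] T [-0.022  0.001 -0.002] w 0.0231 t 29.5 q6 77.3
-0.0021701339005703152 -0.0767126871283959
[[7.64 8.18]
 [7.35 8.13]
 [7.66 8.19]]
```

View pics/sF2.png

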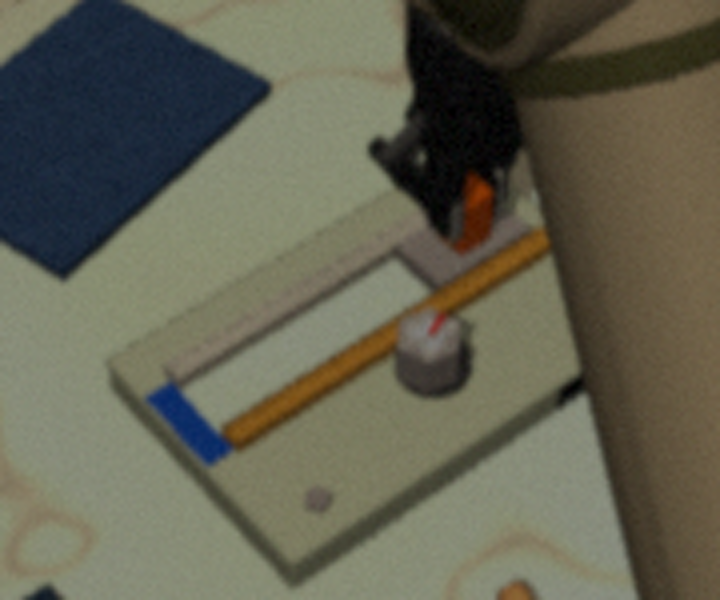

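Call:
move_arm(
  moves=[
    [0, 0, -15, 0],
    [0, 0, -45, 0],
    [0, 0, -92, 0],
    [0, 0, -92, 0],
  ],
)

```text
time_s: 29.95
position: [0.5867, -0.0641, 0.1568]
tool_rot: [[0.996, -0.087, 0.011], [-0.087, -0.996, -0.003], [0.011, 0.002, -1.0]]
ft_force: [0.2, -0.5, -2.1]
grip_width: 0.0233
```

```bash
python3 -c "
from h import *
rel(.571,-.340,.15,-95)"
```

```text
pos [ 0.5867 -0.0641  0.1568] yaw -95.01 -> shift [  8.4 276.2   7.6] spin -0.0001 F [ 0.19 -0.54 -2.11] T [-0.015 -0.051 -0.044] w 0.0233 t 29.95 q6 77.3
```

Call:
move_arm(
  moves=[
    [10, 50, 0, 0],
    [10, 100, 0, 0],
    [10, 150, 0, 0],
    [10, 200, 0, 0],
    [10, 250, 0, 0],
    [10, 276, 0, 0],
    [10, 276, 30, 0],
    [10, 276, 60, 0],
    [10, 276, 60, 0],
    [10, 276, 60, 0],
  ],
)

```text
time_s: 30.95
position: [0.5701, -0.3394, 0.0909]
tool_rot: [[0.996, -0.088, -0.0], [-0.088, -0.996, 0.0], [-0.0, -0.0, -1.0]]
ft_force: [0.2, -0.2, -1.1]
grip_width: 0.0231
```

```bash
python3 -c "
from h import *
rel(.571,-.340,.037,-95)"
```

```text
pos [ 0.5701 -0.3394  0.0909] yaw -95.02 -> shift [ 1.   0.5 53.9] spin -0.0004 F [ 0.19 -0.21 -1.12] T [-0.008 -0.002  0.042] w 0.0231 t 30.95 q6 54.1
```

Call:
move_arm(
  moves=[
    [1, 0.5, 25, 0],
    [1, 0.5, 40, 0],
    [1, 0.5, 48, 0],
    [1, 0.5, 52, 0],
    [1, 0.5, 54, 0],
    [1, 0.5, 54, 0],
  ],
)

```text
time_s: 31.55
position: [0.5711, -0.3405, 0.0376]
tool_rot: [[0.996, -0.088, 0.001], [-0.088, -0.996, -0.001], [0.001, 0.001, -1.0]]
ft_force: [0.2, -0.8, -1.3]
grip_width: 0.0231
```

Call:
move_arm(
  moves=[
    [0, 0, 0.7, 0],
    [0, 0, 1.3, 0],
    [0, 0, 1.3, 0],
  ],
)

```text
time_s: 31.85
position: [0.571, -0.3405, 0.0361]
tool_rot: [[0.996, -0.088, 0.001], [-0.088, -0.996, -0.001], [0.001, 0.001, -1.0]]
ft_force: [0.1, 1.6, 2.2]
grip_width: 0.0232
```

Contact at 0.036 as expected; release and lift.

Call:
move_arm(
  moves=[
    [0, 0, 0, 0],
    [0, 0, 0, 0],
    [0, 0, 0, 0],
    [0, 0, 0, 0],
    [0, 0, 0, 0],
  ],
  grip=0.3,
)

```text
time_s: 32.35
position: [0.5708, -0.3403, 0.0354]
tool_rot: [[0.996, -0.088, -0.0], [-0.088, -0.996, 0.0], [-0.0, -0.0, -1.0]]
ft_force: [0.6, -0.1, 0.4]
grip_width: 0.0597
```

Call:
move_arm(
  moves=[
    [0, 0, -20, 0],
    [0, 0, -60, 0],
    [0, 0, -110, 0],
    [0, 0, -130, 0],
    [0, -50, -130, 0],
    [0, -100, -130, 0],
    [0, -150, -130, 0],
    [0, -200, -130, 0],
    [0, -250, -130, 0],
    [0, -250, -130, 0],
  ],
)

```text
time_s: 33.35
position: [0.5928, -0.0856, 0.1658]
tool_rot: [[0.997, -0.082, -0.0], [-0.082, -0.997, 0.001], [-0.0, -0.001, -1.0]]
ft_force: [-0.4, -0.2, -0.5]
grip_width: 0.06
```

```bash
python3 - <<'E'
from h import *
I=look(); cv2.imwrite("pics/topG.png",I["top"][:,:,::-1]); cv2.imwrite("pics/sideG.png",I["side"][:,:,::-1])
j=lambda a,n: cv2.imwrite(n,cv2.resize(a[:,:,::-1],None,fx=6,fy=6,interpolation=cv2.INTER_CUBIC))
j(I["top"][205:305,412:512],"pics/tG.png"); j(I["side"][165:255,365:490],"pics/sG.png")
for n in("gauge_grip","pad","knob","pointer_tip","mark_line"):
  for c in("top","side"): print(n,c,[(round(d["conf"],2),d["point"],atz(c,d["point"],Z[n])) for d in env.tip_of(c,n)[:2]])
E
```

```text
gauge_grip top [(0.9, [230.9, 470.2], array([ 0.5724, -0.345 ,  0.041 ]))]
gauge_grip side [(0.6, [261.9, 314.3], array([0.5714, 0.0185, 0.041 ]))]
pad top [(0.95, [235.1, 464.3], array([ 0.5679, -0.3385,  0.008 ]))]
pad side [(0.54, [258.2, 309.1], array([0.6063, 0.0011, 0.008 ]))]
knob top [(0.65, [274.7, 484.1], array([ 0.4585, -0.3712,  0.063 ]))]
knob side []
pointer_tip top [(0.48, [259.1, 455.0], array([ 0.4974, -0.3043,  0.046 ])), (0.22, [232.4, 468.1], array([ 0.5671, -0.3383,  0.046 ]))]
pointer_tip side []
mark_line top []
mark_line side []
```

View pics/tG.png

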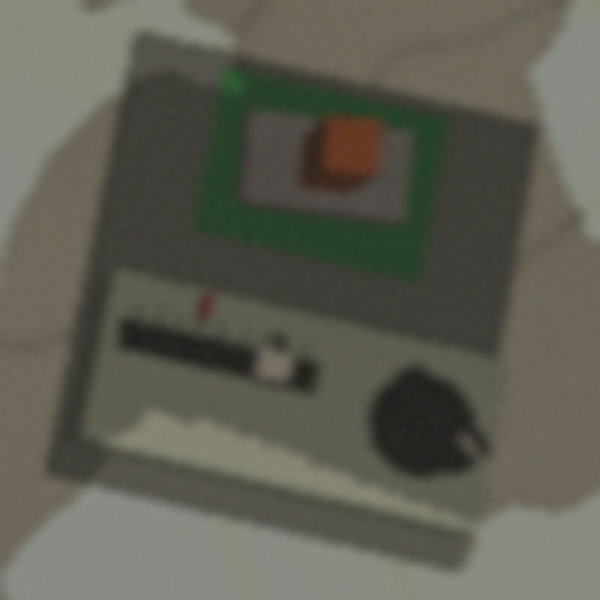

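View pics/sG.png

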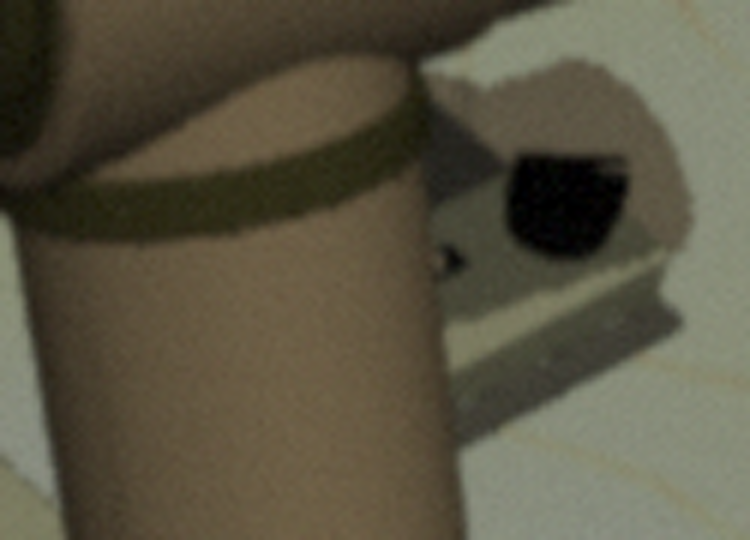

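```bash
python3 - <<'E'
from h import *
T=cv2.imread("pics/topG.png"); S=cv2.imread("pics/sideG.png")
j=lambda a,n,f: cv2.imwrite(n,cv2.resize(a,None,fx=f,fy=f,interpolation=cv2.INTER_CUBIC))
j(T[200:290,155:250],"pics/tM.png",6); j(S[320:420,145:265],"pics/sM.png",6)
E
```

```text
(no output)
```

View pics/tM.png

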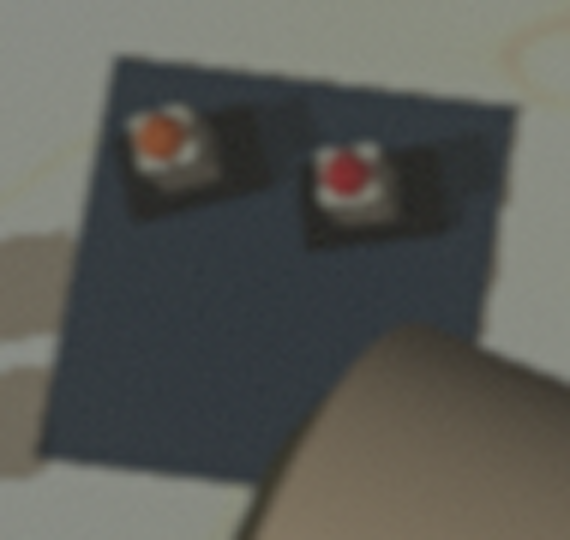

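View pics/sM.png

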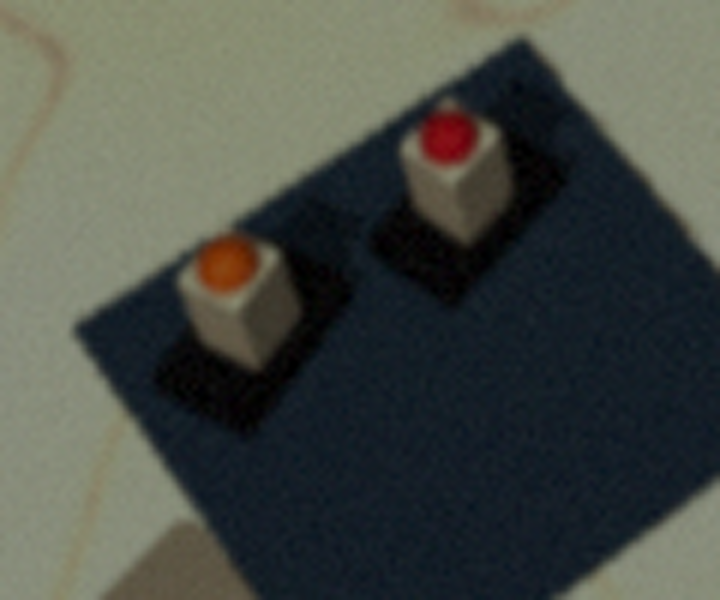

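```bash
python3 - <<'E'
from h import *
fs=lambda x,y,z: atz("side",[320+y/6,145+x/6],z)[:2]
ft=lambda x,y,z: atz("top",[200+y/6,155+x/6],z)[:2]
a=lambda v:np.degrees(np.arctan2(v[1],v[0]))
print("stone c3",fs(229,263,.063),ft(161,137,.063)," c4",fs(448,136,.063),ft(348,174,.063))
for n,l,b,r in(("c3",(155,372),(245,430),(352,290)),("c4",(372,235),(455,300),(568,170))):
    L,B,R=[fs(*p,.016) for p in(l,b,r)]; print(n,a(R-B),np.linalg.norm(R-B),a(L-B),np.linalg.norm(L-B),"mid",(L+R)/2)
print("top",a(ft(268,183,.016)-ft(140,218,.016)),a(ft(445,228,.016)-ft(308,247,.016)))
rel(.5475,.305,.15,-79)
E
```

```text
stone c3 [0.5567 0.3844] [0.5597 0.3835]  c4 [0.5444 0.3062] [0.547  0.3042]
c3 -73.83848566103451 0.056874780988715665 13.574199840010104 0.03808876071876623 mid [0.5567 0.3843]
c4 -78.70392970389995 0.058880687041741556 7.419206015356325 0.03877447625644812 mid [0.5443 0.3041]
top -71.9053541347881 -79.653111640129
pos [ 0.5927 -0.0917  0.1654] yaw -95.09 -> shift [ -80.3 -391.1   15.4] spin -0.2809 F [-0.61 -0.39  0.66] T [-0.032 -0.016 -0.023] w 0.0596 t 33.95 q6 75.0
```

Call:
move_arm(
  moves=[
    [-10, -50, 0, -0.05],
    [-20, -100, 0, -0.1],
    [-30, -150, 0, -0.15],
    [-40, -200, 0, -0.2],
    [-50, -250, 0, -0.26],
    [-60, -300, 0, -0.26],
    [-70, -350, 0, -0.26],
    [-80, -391, 0, -0.264],
    [-80, -391, 40, -0.264],
    [-80, -391, 60, -0.264],
    [-80, -391, 60, -0.264],
  ],
)

```text
time_s: 35.05
position: [0.5461, 0.3051, 0.1025]
tool_rot: [[0.984, 0.175, -0.006], [0.175, -0.984, -0.002], [-0.006, 0.001, -1.0]]
ft_force: [-0.0, -0.6, 0.5]
grip_width: 0.0598
```

```bash
python3 - <<'E'
from h import *
rel(.5465,.3048,.031,-80)
I=env.get_image("side"); cv2.imwrite("pics/sN.png",cv2.resize(I[280:430,125:285,::-1],None,fx=4,fy=4,interpolation=cv2.INTER_CUBIC))
E
```

```text
pos [0.5461 0.3051 0.1025] yaw -79.9 -> shift [ 0.8  0.3 71.5] spin 0.0018 F [-0.01 -0.64  0.5 ] T [-0.049 -0.008 -0.031] w 0.0598 t 35.05 q6 98.3
```

View pics/sN.png

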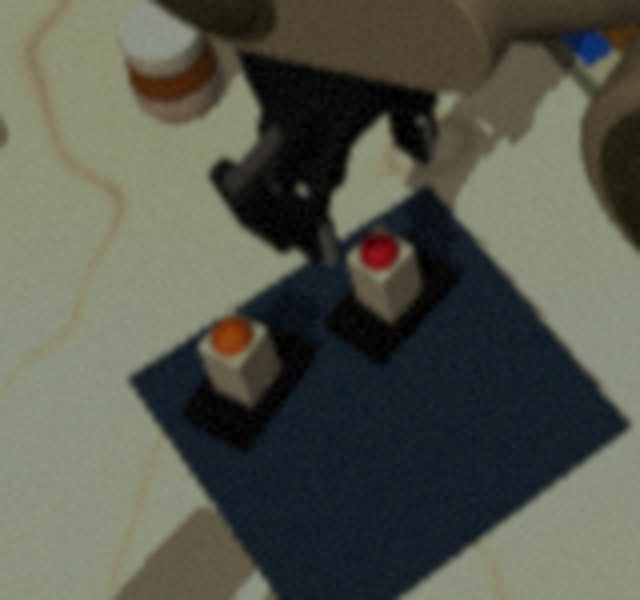

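Call:
move_arm(
  moves=[
    [0, 0, 20, 0],
    [0, 0, 40, 0],
    [0, 0, 55, 0],
    [0, 0, 65, 0],
    [0, 0, 69, 0],
    [0, 0, 69, 0],
    [0, 0, 69, 0],
  ],
)

```text
time_s: 35.8
position: [0.5481, 0.3054, 0.0375]
tool_rot: [[0.985, 0.175, 0.002], [0.175, -0.985, 0.001], [0.002, -0.0, -1.0]]
ft_force: [0.3, 0.2, 0.3]
grip_width: 0.0601
```

Call:
move_arm(
  moves=[
    [0, 0, 0, 0],
    [0, 0, 0, 0],
    [0, 0, 0, 0],
    [0, 0, 0, 0],
    [0, 0, 0, 0],
    [0, 0, 0, 0],
    [0, 0, 0, 0],
  ],
  grip=1,
)

```text
time_s: 36.5
position: [0.5478, 0.3054, 0.037]
tool_rot: [[0.985, 0.175, 0.001], [0.175, -0.985, 0.0], [0.001, -0.0, -1.0]]
ft_force: [-0.8, 0.8, 5.4]
grip_width: 0.0235
```

Call:
move_arm(
  moves=[
    [0, 0, -20, 0],
    [0, 0, -60, 0],
    [0, 0, -100, 0],
    [0, 0, -110, 0],
    [0, 0, -110, 0],
  ],
)

```text
time_s: 37.0
position: [0.5479, 0.3054, 0.1475]
tool_rot: [[0.985, 0.175, 0.002], [0.175, -0.985, 0.001], [0.002, -0.0, -1.0]]
ft_force: [0.3, 0.1, -2.1]
grip_width: 0.0231
```

```bash
python3 - <<'E'
from h import *
p=C0+ty*(-.045); rel(.588,-.0305,.13,-95.3)
I=env.get_image("side"); cv2.imwrite("pics/sO.png",cv2.resize(I[230:430,125:325,::-1],None,fx=3,fy=3,interpolation=cv2.INTER_CUBIC))
E
```

```text
pos [0.5479 0.3054 0.1475] yaw -79.92 -> shift [-19.3 337.7  17.4] spin 0.2684 F [ 0.3   0.14 -2.14] T [-0.041 -0.01  -0.058] w 0.0231 t 37.0 q6 98.3
```

View pics/sO.png

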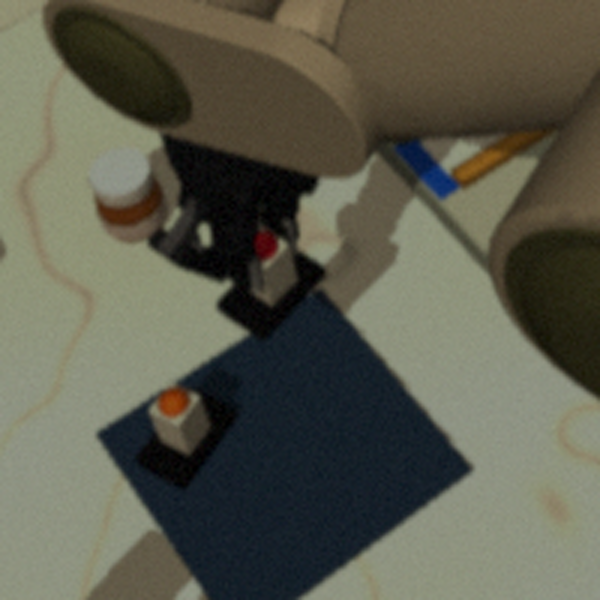

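```bash
python3 -c "
from h import *
rel(.5874,-.0305,.1475,-95.5)"
```

```text
pos [0.5472 0.3052 0.1457] yaw -79.93 -> shift [-19.1 337.5  -1.8] spin 0.2718 F [ 0.19  0.52 -1.46] T [-0.012  0.042 -0.006] w 0.0233 t 37.05 q6 98.3
```

Call:
move_arm(
  moves=[
    [-3, 50, 0, 0.05],
    [-6, 100, 0, 0.1],
    [-9, 150, 0, 0.15],
    [-12, 200, 0, 0.2],
    [-15, 250, 0, 0.272],
    [-18, 300, 0, 0.272],
    [-19, 337.5, 0, 0.272],
    [-19, 337.5, 15, 0.272],
    [-19, 337.5, 35, 0.272],
    [-19, 337.5, 45, 0.272],
    [-19, 337.5, 45, 0.272],
    [-19, 337.5, 45, 0.272],
  ],
)

```text
time_s: 38.25
position: [0.5878, -0.0301, 0.1012]
tool_rot: [[0.995, -0.096, -0.001], [-0.096, -0.995, 0.0], [-0.001, -0.0, -1.0]]
ft_force: [0.2, 0.4, -1.1]
grip_width: 0.0234
```

```bash
python3 - <<'E'
from h import *
rel(.5874,-.0305,.064,-95.5)
I=env.get_image("side"); cv2.imwrite("pics/sP.png",cv2.resize(I[180:330,220:400,::-1],None,fx=4,fy=4,interpolation=cv2.INTER_CUBIC))
E
```

```text
pos [ 0.5878 -0.0301  0.1012] yaw -95.49 -> shift [-0.4  0.5 37.2] spin 0.0002 F [ 0.21  0.37 -1.11] T [-0.01  -0.008  0.006] w 0.0234 t 38.25 q6 81.0
```

View pics/sP.png

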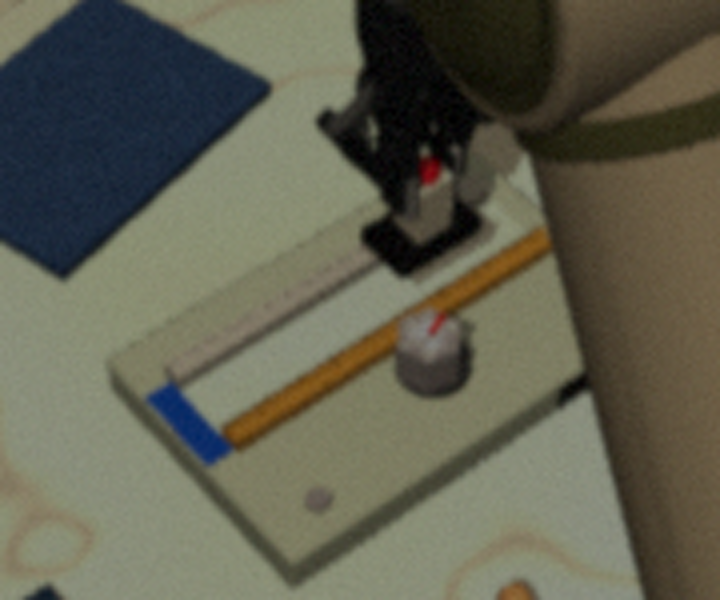

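Call:
move_arm(
  moves=[
    [-0.4, 0, 10, 0],
    [-0.4, 0, 18, 0],
    [-0.4, 0, 24, 0],
    [-0.4, 0, 28, 0],
    [-0.4, 0, 31, 0],
    [-0.4, 0, 34, 0],
    [-0.4, 0, 36, 0],
    [-0.4, 0, 37, 0],
    [-0.4, 0, 37, 0],
  ],
)

```text
time_s: 39.2
position: [0.5875, -0.0303, 0.0644]
tool_rot: [[0.995, -0.096, 0.0], [-0.096, -0.995, 0.0], [0.0, -0.0, -1.0]]
ft_force: [0.4, 0.2, -0.9]
grip_width: 0.0231
```

Call:
move_arm(
  moves=[
    [0, 0, 1, 0],
    [0, 0, 1.7, 0],
    [0, 0, 1.7, 0],
  ],
)

```text
time_s: 39.5
position: [0.5875, -0.0303, 0.063]
tool_rot: [[0.995, -0.096, 0.0], [-0.096, -0.995, -0.0], [0.0, 0.0, -1.0]]
ft_force: [-0.6, 0.8, 1.7]
grip_width: 0.0231
```

Seated on the floor at the expected height with no side force. Release.

Call:
move_arm(
  moves=[
    [0, 0, 0, 0],
    [0, 0, 0, 0],
    [0, 0, 0, 0],
    [0, 0, 0, 0],
    [0, 0, 0, 0],
  ],
  grip=0.3,
)

```text
time_s: 40.0
position: [0.5875, -0.0303, 0.0627]
tool_rot: [[0.995, -0.096, -0.0], [-0.096, -0.995, 0.0], [-0.0, -0.0, -1.0]]
ft_force: [-0.7, -0.5, 0.7]
grip_width: 0.0597
```

Call:
move_arm(
  moves=[
    [0, 0, -20, 0],
    [0, 0, -60, 0],
    [0, 0, -90, 0],
    [0, 0, -90, 0],
  ],
)

```text
time_s: 40.4
position: [0.5892, -0.0307, 0.157]
tool_rot: [[0.995, -0.096, 0.008], [-0.096, -0.995, -0.002], [0.008, 0.001, -1.0]]
ft_force: [-0.2, -0.2, 0.3]
grip_width: 0.06
```

```bash
python3 -c "
from h import *
rel(.5592,.3842,.155,-73)"
```

```text
pos [ 0.5892 -0.0307  0.157 ] yaw -95.51 -> shift [ -69.7 -410.1    0.9] spin -0.3928 F [-0.17 -0.2   0.33] T [ 0.038  0.033 -0.006] w 0.06 t 40.4 q6 81.0
```

Call:
move_arm(
  moves=[
    [-8, -50, 0, -0.05],
    [-16, -100, 0, -0.1],
    [-24, -150, 0, -0.15],
    [-34, -200, 0, -0.2],
    [-42, -250, 0, -0.25],
    [-50, -300, 0, -0.3],
    [-60, -350, 0, -0.36],
    [-69, -405, 0, -0.39],
    [-69, -411, 20, -0.39],
    [-69, -411, 45, -0.39],
    [-69, -411, 45, -0.39],
    [-69, -411, 45, -0.39],
  ],
)

```text
time_s: 41.6
position: [0.5582, 0.3851, 0.1075]
tool_rot: [[0.957, 0.289, -0.001], [0.289, -0.957, -0.001], [-0.001, 0.0, -1.0]]
ft_force: [1.2, 0.7, 0.5]
grip_width: 0.0601
```

```bash
python3 - <<'E'
from h import *
rel(.559,.384,.034,-73)
I=look(); i=I["side"]; cv2.imwrite("pics/sQ.png",cv2.resize(i[280:430,125:285,::-1],None,fx=4,fy=4,interpolation=cv2.INTER_CUBIC))
cv2.imwrite("pics/sQ2.png",cv2.resize(i[180:330,220:400,::-1],None,fx=4,fy=4,interpolation=cv2.INTER_CUBIC))
for n in("carrier1","carrier3_mount"): print([(round(d["conf"],2),d["point"],atz("side",d["point"],Z[n])) for d in env.tip_of("side",n)[:3]])
E
```

```text
pos [0.5582 0.3851 0.1075] yaw -73.19 -> shift [ 0.5  1.2 73.5] spin -0.0032 F [1.22 0.72 0.53] T [-0.025 -0.011 -0.044] w 0.0601 t 41.6 q6 97.8
[(0.89, [378.9, 183.2], array([0.5621, 0.3931, 0.004 ]))]
[(0.89, [367.4, 185.7], array([0.5613, 0.3806, 0.037 ])), (0.42, [173.9, 348.7], array([ 0.7212, -0.2554,  0.037 ]))]
```

View pics/sQ.png

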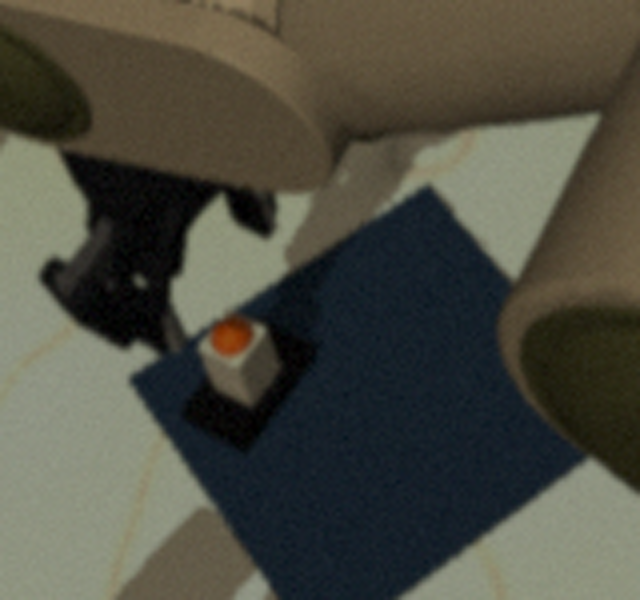

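View pics/sQ2.png

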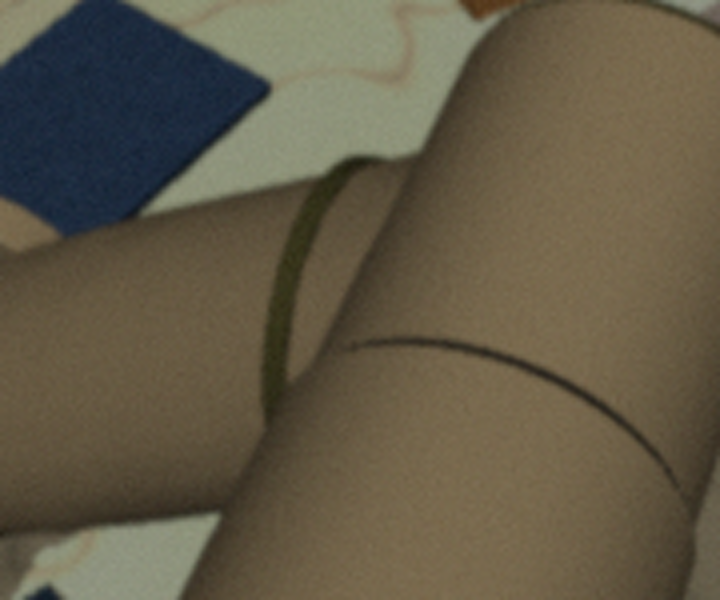

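Carrier 3 is still at its place (orange stone at about (232,335) in the crop). Descend and grip.

Call:
move_arm(
  moves=[
    [1, 1, 20, 0],
    [1, 1, 40, 0],
    [1, 1, 57, 0],
    [1, 1, 68, 0],
    [1, 1, 73, 0],
    [1, 1, 73, 0],
    [1, 1, 73, 0],
  ],
)

```text
time_s: 42.5
position: [0.56, 0.3849, 0.0357]
tool_rot: [[0.957, 0.289, 0.001], [0.289, -0.957, 0.001], [0.002, -0.0, -1.0]]
ft_force: [-0.0, -0.4, 0.1]
grip_width: 0.0597
```

Call:
move_arm(
  moves=[
    [0, 0, 0, 0],
    [0, 0, 0, 0],
    [0, 0, 0, 0],
    [0, 0, 0, 0],
    [0, 0, 0, 0],
    [0, 0, 0, 0],
    [0, 0, 0, 0],
  ],
  grip=1,
)

```text
time_s: 43.2
position: [0.5598, 0.3849, 0.0354]
tool_rot: [[0.957, 0.29, 0.001], [0.29, -0.957, 0.001], [0.001, -0.0, -1.0]]
ft_force: [-0.4, -0.9, 5.6]
grip_width: 0.023
```

Call:
move_arm(
  moves=[
    [0, 0, -20, 0],
    [0, 0, -60, 0],
    [0, 0, -100, 0],
    [0, 0, -115, 0],
    [0, 0, -115, 0],
  ],
)

```text
time_s: 43.7
position: [0.5602, 0.3851, 0.152]
tool_rot: [[0.957, 0.29, 0.004], [0.29, -0.957, 0.002], [0.004, -0.001, -1.0]]
ft_force: [-0.3, -0.6, -2.6]
grip_width: 0.0232
```

```bash
python3 - <<'E'
from h import *
rel(.5956,.0551,.145,-95.5)
I=env.get_image("side"); cv2.imwrite("pics/sR.png",cv2.resize(I[230:430,125:325,::-1],None,fx=3,fy=3,interpolation=cv2.INTER_CUBIC))
E
```

```text
pos [0.5602 0.3851 0.152 ] yaw -73.16 -> shift [-61.7 326.1   6.6] spin 0.3899 F [-0.31 -0.63 -2.61] T [-0.007 -0.044 -0.091] w 0.0232 t 43.7 q6 97.7
```

View pics/sR.png

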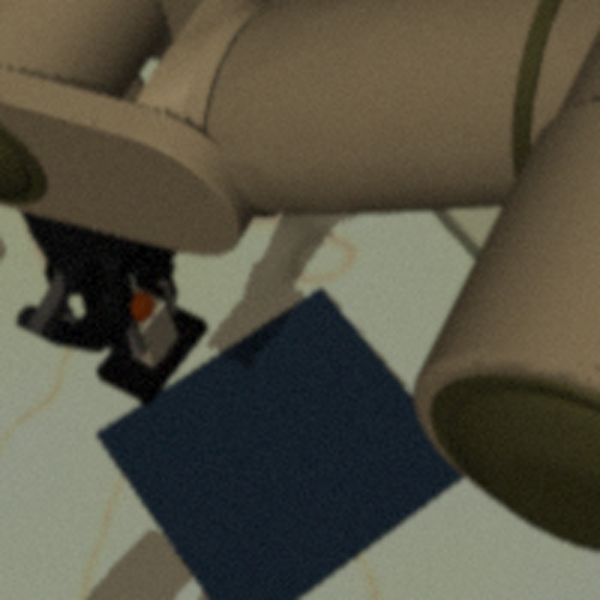

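Call:
move_arm(
  moves=[
    [-8, 45, 0, 0.07],
    [-16, 90, 0, 0.14],
    [-24, 135, 0, 0.21],
    [-32, 180, 0, 0.28],
    [-42, 228, 0, 0.35],
    [-52, 276, 0, 0.39],
    [-61.5, 326, 0, 0.39],
    [-61.5, 326, 20, 0.39],
    [-61.5, 326, 40, 0.39],
    [-61.5, 326, 50, 0.39],
    [-61.5, 326, 50, 0.39],
    [-61.5, 326, 50, 0.39],
  ],
)

```text
time_s: 44.95
position: [0.595, 0.0552, 0.0996]
tool_rot: [[0.995, -0.095, -0.001], [-0.095, -0.995, 0.0], [-0.001, 0.0, -1.0]]
ft_force: [0.2, -0.7, -0.7]
grip_width: 0.0232
```

```bash
python3 - <<'E'
from h import *
rel(.5956,.0551,.0625,-95.5)
I=env.get_image("side"); cv2.imwrite("pics/sS.png",cv2.resize(I[180:330,220:400,::-1],None,fx=4,fy=4,interpolation=cv2.INTER_CUBIC))
E
```

```text
pos [0.595  0.0552 0.0996] yaw -95.48 -> shift [ 0.6  0.1 37.1] spin 0.0004 F [ 0.17 -0.72 -0.68] T [-0.015 -0.058 -0.013] w 0.0232 t 44.95 q6 89.4
```

View pics/sS.png

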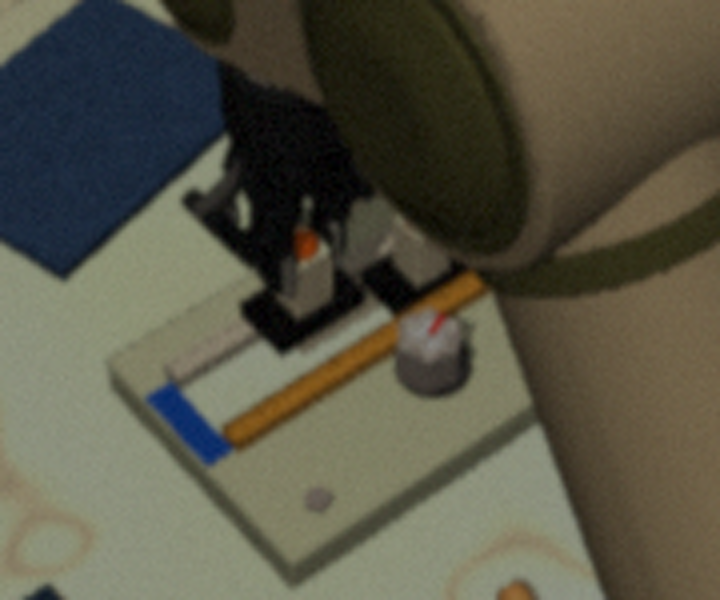

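Call:
move_arm(
  moves=[
    [0.3, 0, 10, 0],
    [0.3, 0, 18, 0],
    [0.3, 0, 24, 0],
    [0.3, 0, 28, 0],
    [0.3, 0, 31, 0],
    [0.3, 0, 34, 0],
    [0.3, 0, 36, 0],
    [0.3, 0, 37.5, 0],
    [0.3, 0, 37.5, 0],
  ],
)

```text
time_s: 45.9
position: [0.5953, 0.0549, 0.0621]
tool_rot: [[0.995, -0.096, -0.0], [-0.096, -0.995, 0.0], [-0.0, -0.0, -1.0]]
ft_force: [0.6, -0.1, -1.6]
grip_width: 0.0233
```

Call:
move_arm(
  moves=[
    [0, 0, 1, 0],
    [0, 0, 1.3, 0],
    [0, 0, 1.3, 0],
  ],
)

```text
time_s: 46.2
position: [0.5955, 0.0548, 0.0614]
tool_rot: [[0.995, -0.096, 0.001], [-0.096, -0.995, -0.0], [0.001, 0.0, -1.0]]
ft_force: [-0.5, -0.2, 3.4]
grip_width: 0.0231
```

Call:
move_arm(
  moves=[
    [0, 0, 0, 0],
    [0, 0, 0, 0],
    [0, 0, 0, 0],
    [0, 0, 0, 0],
    [0, 0, 0, 0],
  ],
  grip=0.3,
)

```text
time_s: 46.7
position: [0.5954, 0.0549, 0.0609]
tool_rot: [[0.995, -0.096, 0.0], [-0.096, -0.995, -0.0], [0.0, 0.0, -1.0]]
ft_force: [0.5, -0.0, 0.5]
grip_width: 0.0597
```

Call:
move_arm(
  moves=[
    [0, 0, -20, 0],
    [0, 0, -60, 0],
    [0, 0, -100, 0],
    [0, 50, -100, 0],
    [0, 100, -100, 0],
    [0, 150, -100, 0],
    [0, 200, -100, 0],
    [0, 200, -100, 0],
  ],
)

```text
time_s: 47.5
position: [0.5755, -0.1499, 0.1607]
tool_rot: [[0.995, -0.102, 0.0], [-0.102, -0.995, -0.001], [0.0, 0.001, -1.0]]
ft_force: [-0.2, 0.1, -0.5]
grip_width: 0.06
```

```bash
python3 - <<'E'
from h import *
I=look(); cv2.imwrite("pics/topH.png",I["top"][:,:,::-1]); cv2.imwrite("pics/sideH.png",I["side"][:,:,::-1])
j=lambda a,n,f: cv2.imwrite(n,cv2.resize(a[:,:,::-1],None,fx=f,fy=f,interpolation=cv2.INTER_CUBIC))
j(I["top"],"pics/tH.png",1); j(I["side"][180:330,220:400],"pics/sH.png",4)
rel(.4580,-.3705,.15,-40)
E
```

```text
pos [ 0.5759 -0.1452  0.1607] yaw -95.64 -> shift [-95.1 235.8  10.7] spin -0.9711 F [-0.47 -0.2  -0.01] T [-0.015  0.019 -0.002] w 0.0596 t 47.6 q6 70.1
```

View pics/tH.png

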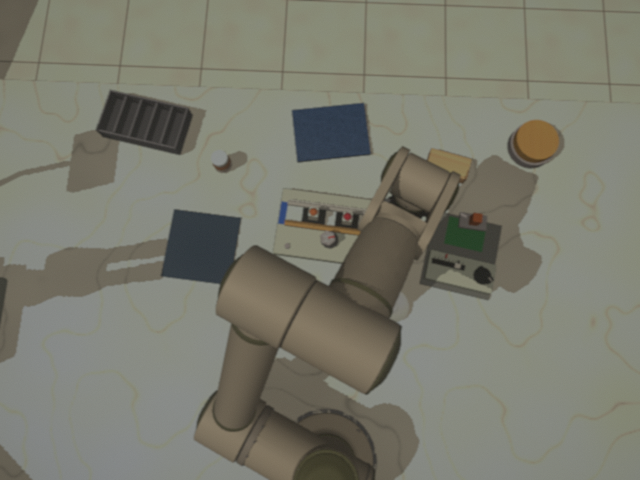

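View pics/sH.png

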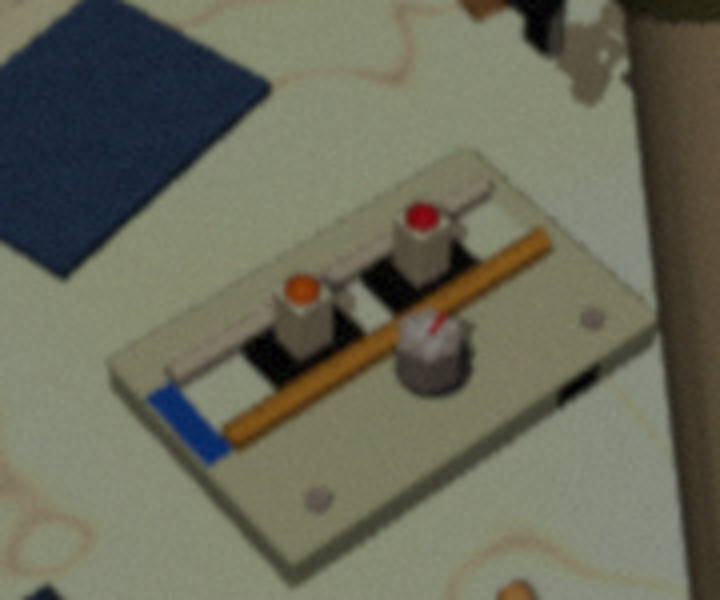

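```bash
python3 - <<'E'
from h import *
T=cv2.imread("pics/topH.png")
cv2.imwrite("pics/tH2.png",cv2.resize(T[200:300,412:512],None,fx=6,fy=6,interpolation=cv2.INTER_CUBIC))
for n in("gauge_grip","gauge"):
  print(n,[(round(d["conf"],2),d["point"],atz("top",d["point"],Z[n])) for d in env.tip_of("top",n)[:2]])
E
```

```text
gauge_grip [(0.62, [221.2, 477.6], array([ 0.5985, -0.3644,  0.041 ]))]
gauge [(0.78, [221.4, 475.6], array([ 0.6058, -0.3686,  0.008 ]))]
```

View pics/tH2.png

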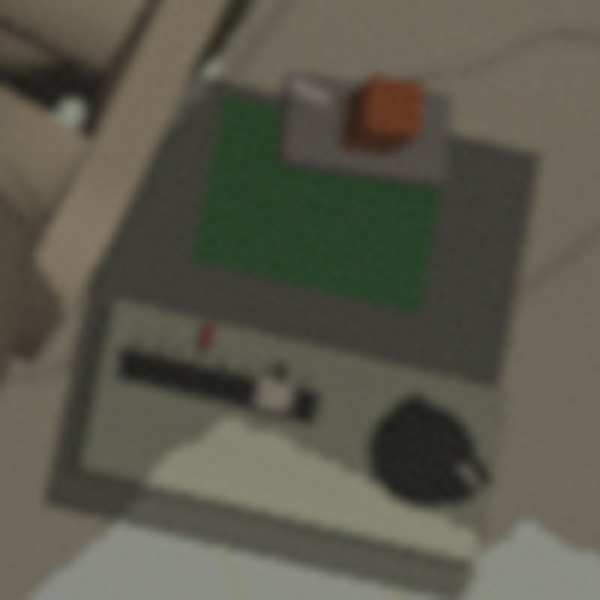

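```bash
python3 - <<'E'
from h import *
ft=lambda x,y,z: atz("top",[200+y/6,412+x/6],z)[:2]
a=lambda v:np.degrees(np.arctan2(v[1],v[0]))
print(ft(392,106,.062), [ft(*p,.062) for p in((368,80),(426,82),(418,134),(362,130))])
P=[ft(*p,.02) for p in((288,70),(450,97),(445,184),(280,158))]; print(P,np.mean(P,0),a(P[1]-P[0]),a(P[2]-P[3]))
rel(*ft(392,106,.062),.15,-97)
E
```

```text
[ 0.6025 -0.3578] [array([ 0.6133, -0.348 ]), array([ 0.6134, -0.3723]), array([ 0.5908, -0.3685]), array([ 0.5916, -0.3451])]
[array([ 0.6273, -0.3251]), array([ 0.618 , -0.3952]), array([ 0.5793, -0.3921]), array([ 0.588 , -0.3211])] [ 0.6032 -0.3583] -97.56675007673175 -96.98443790617492
pos [ 0.5762 -0.1433  0.1609] yaw -95.47 -> shift [ 46.6 211.   10.8] spin 0.0268 F [-0.16  0.51  0.06] T [ 0.009 -0.017 -0.005] w 0.0597 t 47.7 q6 70.1
```

Call:
move_arm(
  moves=[
    [12, 50, 0, 0.026],
    [24, 100, 0, 0.026],
    [36, 150, 0, 0.026],
    [46, 200, 0, 0.026],
    [46.5, 211, 30, 0.026],
    [46.5, 211, 60, 0.026],
    [46.5, 211, 60, 0.026],
    [46.5, 211, 60, 0.026],
  ],
)

```text
time_s: 48.5
position: [0.6029, -0.3574, 0.1016]
tool_rot: [[0.993, -0.12, 0.0], [-0.12, -0.993, 0.0], [-0.0, -0.0, -1.0]]
ft_force: [0.4, -0.6, 0.2]
grip_width: 0.0594
```

```bash
python3 - <<'E'
from h import *
rel(.6028,-.358,.035,-97.2)
I=env.get_image("side"); cv2.imwrite("pics/sI.png",cv2.resize(I[130:260,360:500,::-1],None,fx=4,fy=4,interpolation=cv2.INTER_CUBIC))
E
```

```text
pos [ 0.6029 -0.3574  0.1016] yaw -96.9 -> shift [-0.1  0.6 66.6] spin 0.0053 F [ 0.43 -0.6   0.21] T [ 0.05   0.001 -0.001] w 0.0594 t 48.5 q6 56.6
```

View pics/sI.png

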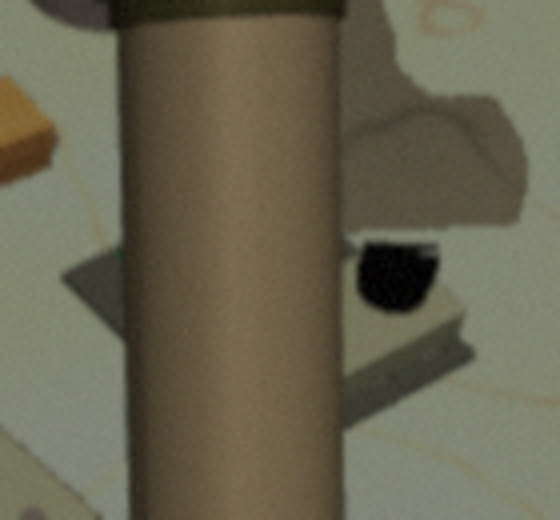

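Call:
move_arm(
  moves=[
    [0, 0.5, 25, 0.005],
    [0, 0.5, 45, 0.005],
    [0, 0.5, 58, 0.005],
    [0, 0.5, 64, 0.005],
    [0, 0.5, 65, 0.005],
    [0, 0.5, 65, 0.005],
  ],
)

```text
time_s: 49.15
position: [0.6026, -0.3594, 0.0371]
tool_rot: [[0.992, -0.127, 0.001], [-0.127, -0.992, -0.001], [0.001, 0.001, -1.0]]
ft_force: [0.3, -0.2, 0.1]
grip_width: 0.0596
```

Call:
move_arm(
  moves=[
    [0, 0, 0, 0],
    [0, 0, 0, 0],
    [0, 0, 0, 0],
    [0, 0, 0, 0],
    [0, 0, 0, 0],
    [0, 0, 0, 0],
    [0, 0, 0, 0],
  ],
  grip=1,
)

```text
time_s: 49.85
position: [0.6024, -0.3595, 0.0367]
tool_rot: [[0.992, -0.127, 0.001], [-0.127, -0.992, -0.001], [0.001, 0.001, -1.0]]
ft_force: [0.0, 0.7, 6.1]
grip_width: 0.023
```

Call:
move_arm(
  moves=[
    [0, 0, -5, 0],
    [0, 0, -15, 0],
    [0, 0, -30, 0],
    [0, 0, -30, 0],
    [0, 0, -30, 0],
  ],
)

```text
time_s: 50.35
position: [0.6022, -0.3593, 0.0665]
tool_rot: [[0.992, -0.127, 0.001], [-0.127, -0.992, -0.001], [0.001, 0.001, -1.0]]
ft_force: [-0.6, -0.3, -1.9]
grip_width: 0.0231
```

```bash
python3 - <<'E'
from h import *
rel(.5700,-.340,.067,-97.2)
E
```

```text
pos [ 0.6022 -0.3593  0.0665] yaw -97.29 -> shift [-34.4 -15.   -0.5] spin -0.0015 F [-0.59 -0.35 -1.89] T [-0.028  0.068 -0.034] w 0.0231 t 50.35 q6 56.8
```

Call:
move_arm(
  moves=[
    [-17, -7, 0, 0],
    [-34, -15, 0, 0],
    [-34, -15, 0, 0],
    [-34, -15, 12, 0],
    [-34, -15, 22, 0],
    [-34, -15, 27, 0],
    [-34, -15, 28.5, 0],
    [-34, -15, 28.5, 0],
  ],
)

```text
time_s: 51.15
position: [0.5704, -0.3401, 0.0369]
tool_rot: [[0.992, -0.127, -0.0], [-0.127, -0.992, 0.0], [-0.0, -0.0, -1.0]]
ft_force: [0.2, -0.5, -1.7]
grip_width: 0.0234
```

Call:
move_arm(
  moves=[
    [0, 0, 1, 0],
    [0, 0, 1.5, 0],
    [0, 0, 1.5, 0],
  ],
)

```text
time_s: 51.45
position: [0.5705, -0.3401, 0.0367]
tool_rot: [[0.992, -0.127, 0.001], [-0.127, -0.992, -0.001], [0.001, 0.0, -1.0]]
ft_force: [-2.2, 2.4, 6.6]
grip_width: 0.0233
```

Contact. Release, lift, and go above the knob.

Call:
move_arm(
  moves=[
    [0, 0, -0.7, 0],
    [0, 0, -0.7, 0],
    [0, 0, -0.7, 0],
    [0, 0, -0.7, 0],
    [0, 0, -0.7, 0],
  ],
  grip=0.3,
)

```text
time_s: 51.95
position: [0.5703, -0.34, 0.0365]
tool_rot: [[0.992, -0.127, -0.0], [-0.127, -0.992, 0.0], [-0.0, -0.0, -1.0]]
ft_force: [0.5, -1.3, -0.7]
grip_width: 0.0598
```

Call:
move_arm(
  moves=[
    [0, 0, -20, 0],
    [0, 0, -60, 0],
    [0, 0, -100, 0],
    [0, -50, -110, 0],
    [0, -100, -110, 0],
    [0, -150, -110, 0],
    [0, -200, -110, 0],
    [0, -200, -110, 0],
    [0, -200, -110, 0],
  ],
)

```text
time_s: 52.85
position: [0.5958, -0.1406, 0.1468]
tool_rot: [[0.992, -0.125, 0.0], [-0.125, -0.992, -0.0], [0.0, 0.0, -1.0]]
ft_force: [0.2, -1.4, -0.5]
grip_width: 0.0598
```

```bash
python3 - <<'E'
from h import *
I=look(); cv2.imwrite("pics/topJ.png",I["top"][:,:,::-1]); cv2.imwrite("pics/sideJ.png",I["side"][:,:,::-1])
j=lambda a,n,f: cv2.imwrite(n,cv2.resize(a[:,:,::-1],None,fx=f,fy=f,interpolation=cv2.INTER_CUBIC))
g=np.clip(I["top"].astype(float)*1.8,0,255).astype(np.uint8)
j(g[240:300,430:505],"pics/tJ.png",8);j(I["top"][200:300,412:512],"pics/tJ2.png",5); j(np.clip(I["side"].astype(float)*1.8,0,255).astype(np.uint8)[165:255,365:490],"pics/sJ.png",6)
E
```

```text
(no output)
```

View pics/tJ.png

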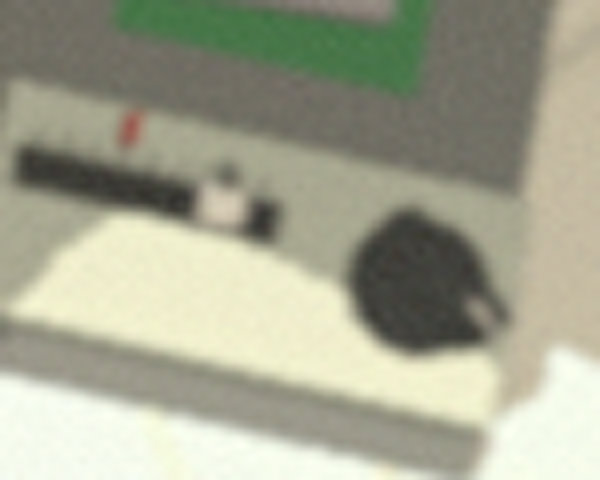

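View pics/tJ2.png

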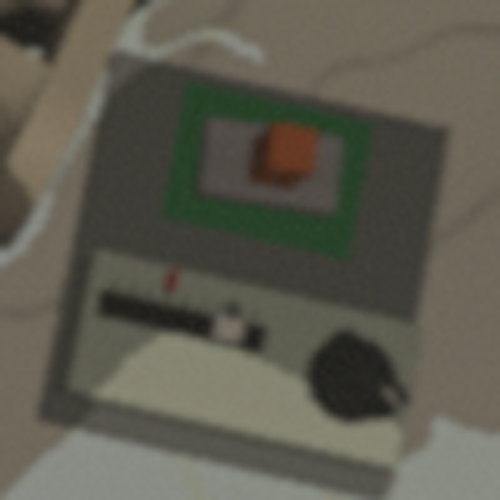

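View pics/sJ.png

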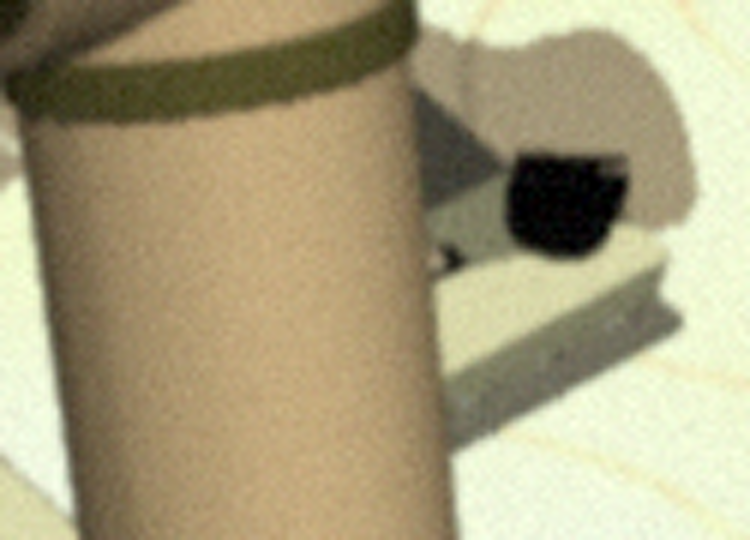

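```bash
python3 - <<'E'
from h import *
T=cv2.imread("pics/topJ.png"); S=cv2.imread("pics/sideJ.png"); S0=cv2.imread("pics/side0.png")
f=lambda a,n,k: cv2.imwrite(n,cv2.resize(np.clip((a.astype(float)-k[0])*k[1],0,255).astype(np.uint8),None,fx=16,fy=16,interpolation=cv2.INTER_CUBIC))
f(T[260:290,470:500],"pics/tk.png",(15,4)); f(S[182:215,445:475],"pics/sk.png",(0,8))
o=lambda x,y,z: atz("top",[240+y/8,430+x/8],z)[:2]
A,B=o(470,295,.076),o(497,325,.076); d=A-B; print(A,B,np.degrees(np.arctan2(d[1],d[0])), "disc",o(425,280,.05))
E
```

```text
[ 0.4518 -0.3785] [ 0.443  -0.3865] 42.037982834705716 disc [ 0.4595 -0.3727]
```

View pics/tk.png

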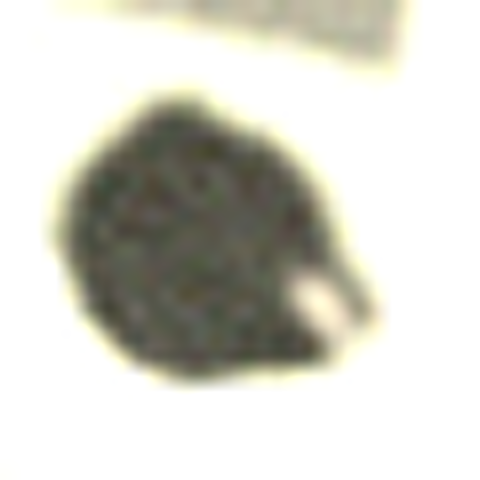

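View pics/sk.png

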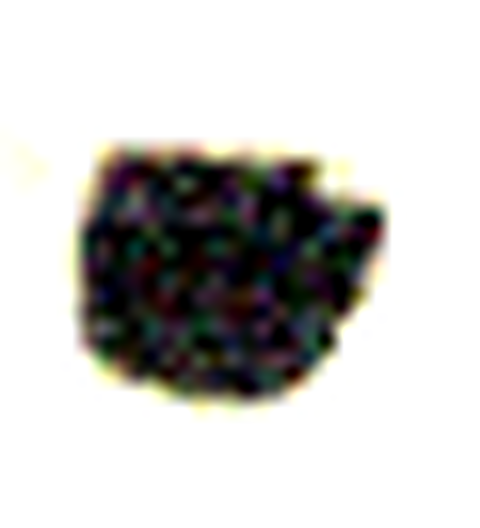

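```bash
python3 - <<'E'
from h import *
o=lambda x,y,z: atz("top",[260+y/16,470+x/16],z)[:2]
e=o(352,335,.076); a=np.radians(44); print(e, e+.023*np.array([np.cos(a),np.sin(a)]), "disc",o(190,242,.05))
c1,c2=o(380,310,.076),o(325,360,.076); v=c2-c1; print(np.linalg.norm(v),np.degrees(np.arctan2(v[1],v[0])))
s=lambda x,y,z: atz("side",[182+y/16,445+x/16],z)[:2]
print("side end corners",s(320,165,.076),s(385,205,.076),s(105,150,.076), "disc",s(215,300,.05))
o8=lambda x,y,z: atz("top",[240+y/8,430+x/8],z)[:2]
m=o8(125,148,.046); p=o8(226,178,.046); print("mark",m,"ptr",p,np.linalg.norm(m-p))
rel(.459,-.3715,.15,-46)
E
```

```text
[ 0.4422 -0.3862] [ 0.4588 -0.3702] disc [ 0.459  -0.3696]
0.011669517210662818 132.90741697052417
side end corners [ 0.4492 -0.381 ] [ 0.4372 -0.381 ] [ 0.4743 -0.3597] disc [ 0.4547 -0.3705]
mark [ 0.498  -0.2808] ptr [ 0.4897 -0.3123] 0.03259117385244797
pos [ 0.5956 -0.1425  0.1466] yaw -97.33 -> shift [-106.3  244.5   -3.4] spin -0.8958 F [ 0.95 -0.01  0.12] T [-0.01   0.001 -0.042] w 0.0597 t 52.95 q6 72.8
```

Call:
move_arm(
  moves=[
    [-20, 45, -10, -0.14],
    [-40, 90, -10, -0.28],
    [-60, 135, -10, -0.42],
    [-80, 180, -10, -0.56],
    [-100, 225, -10, -0.7],
    [-107, 243, -10, -0.84],
    [-107, 243, -10, -0.896],
    [-107, 243, 20, -0.896],
    [-107, 243, 45, -0.896],
    [-107, 243, 45, -0.896],
    [-107, 243, 45, -0.896],
  ],
)

```text
time_s: 54.05
position: [0.4583, -0.3702, 0.1021]
tool_rot: [[0.72, 0.694, 0.0], [0.694, -0.72, -0.0], [-0.0, 0.0, -1.0]]
ft_force: [-0.0, 0.3, 0.5]
grip_width: 0.0599
```

```bash
python3 - <<'E'
from h import *
rel(.4585,-.370,.056,-46)
I=look()
for c,w in(("side",I["side"][130:250,390:530]),("top",I["top"][200:310,420:530])): cv2.imwrite(f"pics/k_{c}.png",cv2.resize(w[:,:,::-1],None,fx=5,fy=5,interpolation=cv2.INTER_CUBIC))
E
```

```text
pos [ 0.4583 -0.3702  0.1021] yaw -46.03 -> shift [ 0.2  0.  46.1] spin -0.0006 F [-0.02  0.28  0.5 ] T [-0.064 -0.001  0.047] w 0.0599 t 54.05 q6 -4.4
```

View pics/k_side.png

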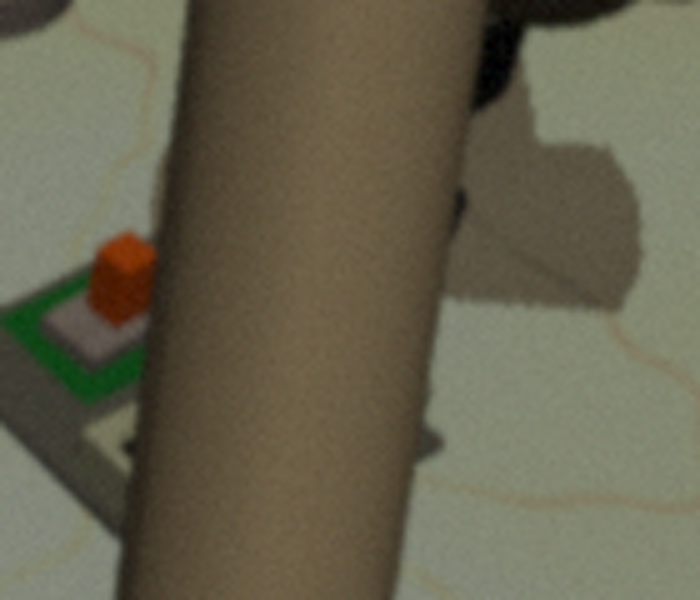

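View pics/k_top.png

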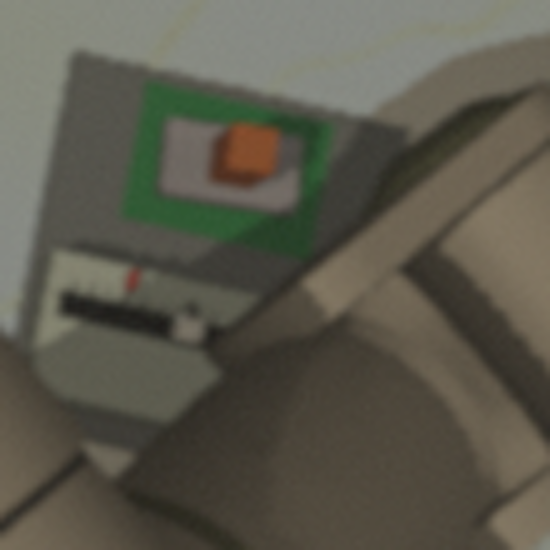

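Call:
move_arm(
  moves=[
    [0.2, 0, 20, 0],
    [0.2, 0, 35, 0],
    [0.2, 0, 42, 0],
    [0.2, 0, 46, 0],
    [0.2, 0, 46, 0],
  ],
)

```text
time_s: 54.65
position: [0.459, -0.3692, 0.0561]
tool_rot: [[0.719, 0.695, 0.0], [0.695, -0.719, -0.001], [-0.0, 0.001, -1.0]]
ft_force: [0.7, 0.6, 0.9]
grip_width: 0.0595
```

Call:
move_arm(
  moves=[
    [0, 0, 0, 0],
    [0, 0, 0, 0],
    [0, 0, 0, 0],
    [0, 0, 0, 0],
    [0, 0, 0, 0],
    [0, 0, 0, 0],
    [0, 0, 0, 0],
    [0, 0, 0, 0],
  ],
  grip=1,
  grip_force=40,
)

```text
time_s: 55.45
position: [0.4598, -0.3696, 0.0564]
tool_rot: [[0.719, 0.695, 0.002], [0.695, -0.719, -0.002], [0.0, 0.003, -1.0]]
ft_force: [4.5, -1.1, 3.2]
grip_width: 0.0148
```

```bash
python3 - <<'E'
from h import *
rel(.4585,-.370,.056,-46)
E
```

```text
pos [ 0.4598 -0.3696  0.0564] yaw -45.95 -> shift [-1.2 -0.6  0.4] spin 0.0008 F [ 4.5  -1.1   3.16] T [-0.141 -0.714 -0.014] w 0.0148 t 55.45 q6 -4.4
```

Call:
move_arm(
  moves=[
    [0, 0, 0, -0.1],
    [0, 0, 0, -0.2],
    [0, 0, 0, -0.3],
    [0, 0, 0, -0.4],
    [0, 0, 0, -0.5],
    [0, 0, 0, -0.6],
    [0, 0, 0, -0.7],
    [0, 0, 0, -0.8],
    [0, 0, 0, -0.8],
  ],
)

```text
time_s: 56.35
position: [0.4581, -0.3689, 0.0564]
tool_rot: [[-0.001, 1.0, -0.001], [1.0, 0.001, -0.0], [-0.0, -0.001, -1.0]]
ft_force: [-4.1, 1.5, 8.0]
grip_width: 0.0155
```

```bash
cat > k.py <<'E'
from h import *
import sys
rel(.4585,-.370,.056,-46)
I=env.get_image("top"); cv2.imwrite("pics/"+sys.argv[1]+"_raw.png",I[:,:,::-1])
cv2.imwrite("pics/"+sys.argv[1]+".png",cv2.resize(np.clip(I[235:290,425:500,::-1].astype(float)*1.6,0,255).astype(np.uint8),None,fx=8,fy=8,interpolation=cv2.INTER_CUBIC))
E
python3 k.py k1
```

```text
pos [ 0.4581 -0.3689  0.0564] yaw 0.07 -> shift [-1.1  0.4  0.4] spin 0.804 F [-4.05  1.53  7.97] T [0.143 0.719 0.034] w 0.0155 t 56.35 q6 -50.4
```

View pics/k1.png

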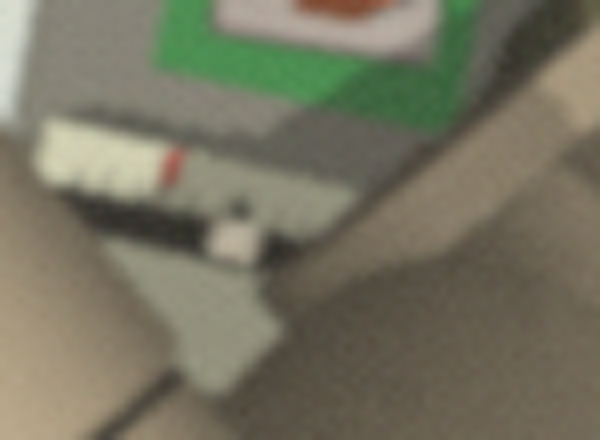

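Call:
move_arm(
  moves=[
    [0, 0, 0, -0.1],
    [0, 0, 0, -0.2],
    [0, 0, 0, -0.3],
    [0, 0, 0, -0.4],
    [0, 0, 0, -0.5],
    [0, 0, 0, -0.6],
    [0, 0, 0, -0.7],
    [0, 0, 0, -0.8],
    [0, 0, 0, -0.9],
    [0, 0, 0, -1.0],
    [0, 0, 0, -1.1],
    [0, 0, 0, -1.2],
    [0, 0, 0, -1.3],
    [0, 0, 0, -1.4],
    [0, 0, 0, -1.5],
    [0, 0, 0, -1.6],
    [0, 0, 0, -1.6],
  ],
)

```text
time_s: 58.1
position: [0.4558, -0.3714, 0.0564]
tool_rot: [[-1.0, -0.03, -0.006], [-0.03, 1.0, -0.004], [0.006, -0.004, -1.0]]
ft_force: [-17.6, -9.8, 8.7]
grip_width: 0.015
```

```bash
python3 k.py k2
```

```text
pos [ 0.4558 -0.3714  0.0564] yaw 91.71 -> shift [-2.7  1.3  0.4] spin 2.4035 F [-17.57  -9.76   8.66] T [-1.734  2.735  0.082] w 0.015 t 58.1 q6 -142.0
```

View pics/k2.png

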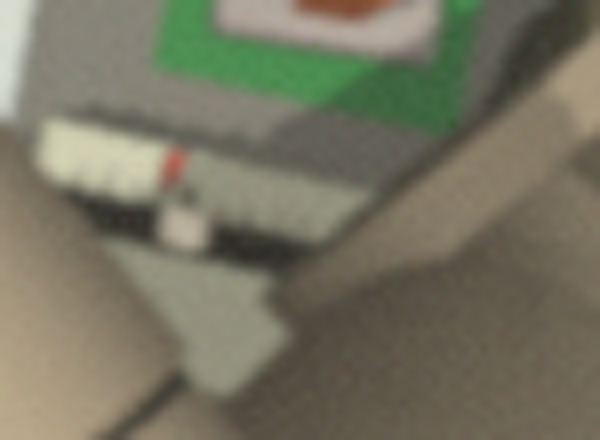

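Call:
move_arm(
  moves=[
    [0, 0, 0, 0],
    [0, 0, 0, 0],
    [0, 0, 0, 0],
    [0, 0, 0, 0],
    [0, 0, -15, 0],
    [0, 0, -40, 0],
    [0, 0, -40, 0],
  ],
  grip=0.3,
)

```text
time_s: 58.85
position: [0.4599, -0.3698, 0.0984]
tool_rot: [[-1.0, -0.028, 0.003], [-0.028, 1.0, -0.004], [-0.003, -0.004, -1.0]]
ft_force: [0.2, -0.2, 0.4]
grip_width: 0.0598
```

Call:
move_arm(
  moves=[
    [0, 0, 0, 0.14],
    [0, 0, 0, 0.28],
    [0, 0, 0, 0.42],
    [0, 0, 0, 0.56],
    [0, 0, 0, 0.7],
    [0, 0, 0, 0.84],
    [0, 0, 0, 0.98],
    [0, 0, 0, 1.12],
    [0, 0, 0, 1.26],
    [0, 0, 0, 1.4],
    [0, 0, 0, 1.54],
    [0, 0, 0, 1.57],
    [0, 0, 0, 1.57],
  ],
)

```text
time_s: 60.15
position: [0.4588, -0.3687, 0.0952]
tool_rot: [[-0.03, 1.0, -0.0], [1.0, 0.03, 0.001], [0.001, -0.0, -1.0]]
ft_force: [0.2, 0.4, 0.9]
grip_width: 0.0593
```

Call:
move_arm(
  moves=[
    [0, 0, 0, 0.14],
    [0, 0, 0, 0.28],
    [0, 0, 0, 0.42],
    [0, 0, 0, 0.56],
    [0, 0, 0, 0.7],
    [0, 0, 0, 0.84],
    [0, 0, 0, 0.98],
    [0, 0, 0, 1.12],
    [0, 0, 0, 1.26],
    [0, 0, 0, 1.4],
    [0, 0, 0, 1.54],
    [0, 0, 0, 1.57],
    [0, 0, 0, 1.57],
  ],
)

```text
time_s: 61.45
position: [0.4588, -0.3689, 0.0955]
tool_rot: [[0.999, 0.033, -0.0], [0.033, -0.999, 0.0], [-0.0, -0.0, -1.0]]
ft_force: [-0.3, 0.6, 0.3]
grip_width: 0.0596
```

```bash
python3 k.py k3; python3 -c "
from h import *
rel(.458,-.371,.057,-88.3)"
```

```text
pos [ 0.4588 -0.3689  0.0955] yaw -88.13 -> shift [-0.3  1.1 39.5] spin -0.7352 F [-0.26  0.58  0.3 ] T [ 0.038  0.033 -0.016] w 0.0596 t 61.45 q6 37.8
pos [ 0.4588 -0.3689  0.0955] yaw -88.11 -> shift [-0.9  2.1 38.5] spin 0.0034 F [ 0.42 -0.59 -0.65] T [ 0.046 -0.016  0.014] w 0.0598 t 61.5 q6 37.8
```

View pics/k3.png

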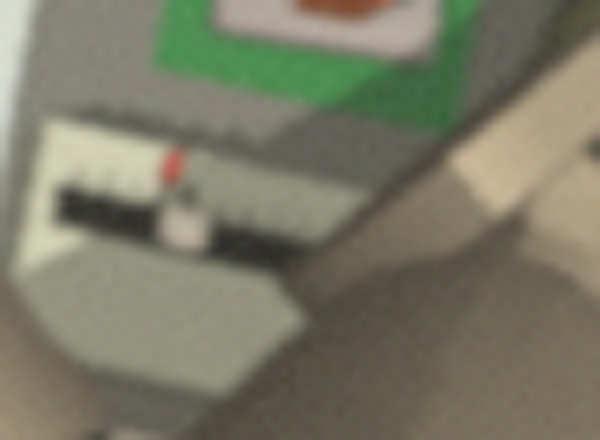

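Call:
move_arm(
  moves=[
    [-0.9, 2, 15, 0],
    [-0.9, 2, 28, 0],
    [-0.9, 2, 36, 0],
    [-0.9, 2, 38.5, 0],
    [-0.9, 2, 38.5, 0],
  ],
)

```text
time_s: 62.0
position: [0.458, -0.3709, 0.0568]
tool_rot: [[1.0, 0.029, -0.0], [0.029, -1.0, 0.0], [-0.0, -0.001, -1.0]]
ft_force: [0.1, 1.3, 0.2]
grip_width: 0.0599
```

Call:
move_arm(
  moves=[
    [0, 0, 0, 0],
    [0, 0, 0, 0],
    [0, 0, 0, 0],
    [0, 0, 0, 0],
    [0, 0, 0, 0],
    [0, 0, 0, 0],
    [0, 0, 0, 0],
    [0, 0, 0, 0],
  ],
  grip=1,
)

```text
time_s: 62.8
position: [0.4581, -0.3714, 0.0577]
tool_rot: [[1.0, 0.029, 0.001], [0.029, -1.0, -0.001], [0.001, 0.001, -1.0]]
ft_force: [0.0, -0.4, 5.4]
grip_width: 0.015
```

Call:
move_arm(
  moves=[
    [0, 0, 0, -0.1],
    [0, 0, 0, -0.2],
    [0, 0, 0, -0.3],
    [0, 0, 0, -0.35],
    [0, 0, 0, -0.35],
  ],
)

```text
time_s: 63.3
position: [0.4581, -0.3714, 0.0577]
tool_rot: [[0.929, 0.371, 0.001], [0.371, -0.929, -0.001], [0.0, 0.001, -1.0]]
ft_force: [-0.7, -1.8, 4.4]
grip_width: 0.0148
```

```bash
python3 k.py k4
```

```text
pos [ 0.4581 -0.3714  0.0577] yaw -68.21 -> shift [ 0.8 -1.1  1.7] spin -0.3876 F [-0.65 -1.81  4.4 ] T [-0.145  0.205  0.055] w 0.0148 t 63.3 q6 17.7
```

View pics/k4.png

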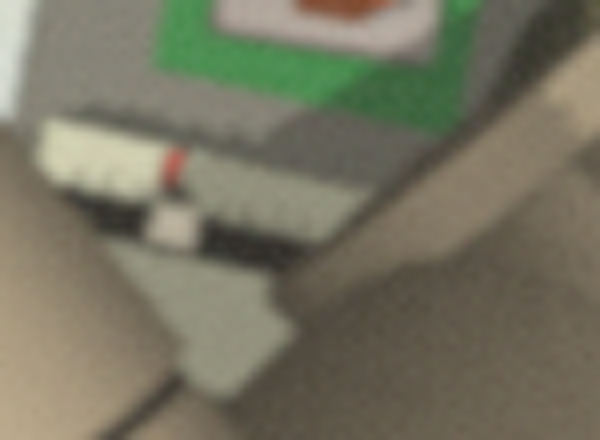

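```bash
cat > m.py <<'E'
from h import *
import sys
def meas(im,cam,roi):
    r0,r1,c0,c1=roi
    a=cv2.resize(im[r0:r1,c0:c1],None,fx=8,fy=8,interpolation=cv2.INTER_CUBIC).astype(float)
    R,G,B=a[:,:,2],a[:,:,1],a[:,:,0]
    red=(R-G>45)
    ys,xs=np.nonzero(red)
    f=lambda x,y:(r0+(y+.5)/8-.5,c0+(x+.5)/8-.5)
    n,l,st,ce=cv2.connectedComponentsWithStats(red.astype(np.uint8))
    print(cam,"red comps",[(st[i,4],ce[i].round(1)) for i in range(1,n) if st[i,4]>60])
    return f
if __name__=="__main__":
    T=cv2.imread(sys.argv[1]); meas(T,"top",(250,275,430,475))
    a=cv2.resize(T[250:275,435:475],None,fx=20,fy=20,interpolation=cv2.INTER_CUBIC)
    cv2.imwrite("pics/mz.png",np.clip(a.astype(float)*1.7,0,255).astype(np.uint8)[:, :800])
    # world corners of the console axis
    o=lambda x,y,z: atz("top",[y,x],z)[:2]
E
python3 m.py pics/k4_raw.png
```

```text
top red comps []
```

View pics/mz.png

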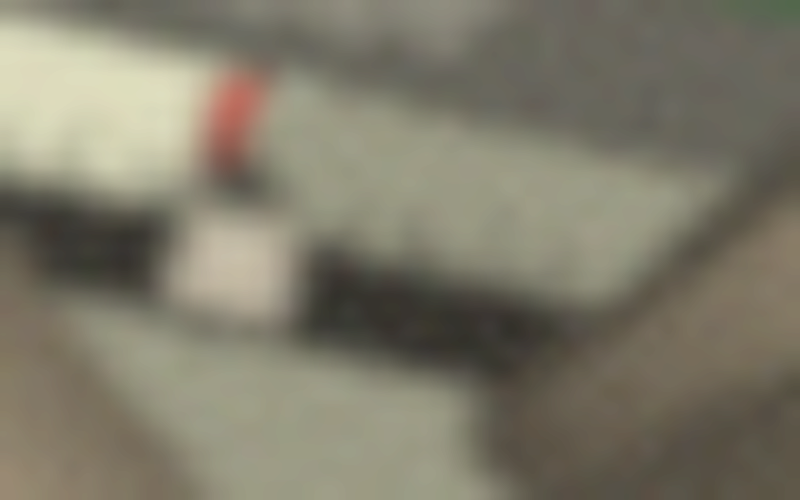

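```bash
python3 - <<'E'
from h import *
a=np.radians(79.2); uy=np.array([np.cos(a),np.sin(a)]); ux=np.array([uy[1],-uy[0]])
o=lambda x,y,z: atz("top",[250+(y+.5)/20-.5,435+(x+.5)/20-.5],z)[:2]
for n,p in(("mark top",(243,75)),("mark mid",(235,120)),("mark tip",(228,165)),("dark tip",(235,190)),("block c",(235,270)),("block top edge c",(242,213))):
    print(n,[(z,(o(*p,z)@uy*1000).round(1),(o(*p,z)@ux*1000).round(1)) for z in(.04,.043,.046,.05)])
E
```

```text
mark top [(0.04, np.float64(-183.8), np.float64(556.7)), (0.043, np.float64(-183.3), np.float64(556.1)), (0.046, np.float64(-182.7), np.float64(555.4)), (0.05, np.float64(-181.9), np.float64(554.6))]
mark mid [(0.04, np.float64(-183.9), np.float64(550.8)), (0.043, np.float64(-183.3), np.float64(550.2)), (0.046, np.float64(-182.7), np.float64(549.6)), (0.05, np.float64(-182.0), np.float64(548.7))]
mark tip [(0.04, np.float64(-184.0), np.float64(545.0)), (0.043, np.float64(-183.5), np.float64(544.4)), (0.046, np.float64(-182.9), np.float64(543.7)), (0.05, np.float64(-182.1), np.float64(542.9))]
dark tip [(0.04, np.float64(-185.5), np.float64(542.0)), (0.043, np.float64(-184.9), np.float64(541.4)), (0.046, np.float64(-184.3), np.float64(540.8)), (0.05, np.float64(-183.6), np.float64(540.0))]
block c [(0.04, np.float64(-187.3), np.float64(532.0)), (0.043, np.float64(-186.7), np.float64(531.4)), (0.046, np.float64(-186.1), np.float64(530.8)), (0.05, np.float64(-185.4), np.float64(530.1))]
block top edge c [(0.04, np.float64(-186.9), np.float64(539.4)), (0.043, np.float64(-186.3), np.float64(538.8)), (0.046, np.float64(-185.7), np.float64(538.1)), (0.05, np.float64(-184.9), np.float64(537.3))]
```

Call:
move_arm(
  moves=[
    [0, 0, 0, -0.1],
    [0, 0, 0, -0.2],
    [0, 0, 0, -0.2],
  ],
)

```text
time_s: 63.65
position: [0.4581, -0.3714, 0.0577]
tool_rot: [[0.836, 0.549, 0.001], [0.549, -0.836, -0.001], [-0.0, 0.001, -1.0]]
ft_force: [-0.8, -0.9, 5.2]
grip_width: 0.0153
```

Call:
move_arm(
  moves=[
    [0, 0, 0, 0],
    [0, 0, 0, 0],
    [0, 0, 0, 0],
    [0, 0, 0, 0],
    [0, 0, -15, 0],
    [0, 0, -40, 0],
    [0, 0, -80, 0],
    [0, 0, -100, 0],
    [0, 0, -100, 0],
  ],
  grip=0.3,
)

```text
time_s: 64.55
position: [0.4588, -0.3718, 0.1601]
tool_rot: [[0.837, 0.547, 0.004], [0.547, -0.837, -0.004], [0.001, 0.006, -1.0]]
ft_force: [-0.1, -0.0, -0.2]
grip_width: 0.0602
```

```bash
python3 -c "
from h import *
s=env.observe(); print(s['q']); rel(.22,-.55,.22,-69)"
```

```text
[-50.5     28.9909  74.5576   0.0048  76.1196   6.331 ]
pos [ 0.4588 -0.3718  0.1601] yaw -56.83 -> shift [-297.3   18.9  -60. ] spin 0.2124 F [-0.13 -0.03 -0.16] T [-0.034 -0.004  0.044] w 0.0602 t 64.55 q6 6.3
```

Call:
move_arm(
  moves=[
    [-45, 3, -30, 0],
    [-90, 6, -60, 0],
    [-135, 9, -60, 0],
    [-180, 12, -60, 0],
    [-225, 15, -60, 0],
    [-270, 18, -60, 0],
    [-297, 19, -60, 0],
    [-297, 19, -60, 0],
  ],
)

```text
time_s: 65.35
position: [0.2168, -0.5508, 0.2153]
tool_rot: [[0.839, 0.543, -0.001], [0.543, -0.839, 0.002], [0.0, -0.002, -1.0]]
ft_force: [-0.2, 0.1, 0.0]
grip_width: 0.06
```

```bash
python3 - <<'E'
from h import *
A=[];B=[]
for i in range(4):
    I=look(); A.append(I["top"].astype(float)); B.append(I["side"].astype(float))
T=np.mean(A,0).clip(0,255).astype(np.uint8); S=np.mean(B,0).clip(0,255).astype(np.uint8)
cv2.imwrite("pics/topF.png",T[:,:,::-1]); cv2.imwrite("pics/sideF.png",S[:,:,::-1])
j=lambda a,n,f,k=1.6: cv2.imwrite(n,cv2.resize(np.clip(a[:,:,::-1].astype(float)*k,0,255).astype(np.uint8),None,fx=f,fy=f,interpolation=cv2.INTER_CUBIC))
j(T[245:275,430:470],"pics/f1.png",20); j(S[195:225,410:450],"pics/f2.png",20); j(S,"pics/f3.png",1,1.3); j(T[170:310,260:520],"pics/f4.png",3,1.3)
for n in("pointer_tip","mark_line"):
  for c in("top","side"): print(n,c,[(round(d["conf"],2),d["point"],atz(c,d["point"],Z[n])) for d in env.tip_of(c,n)[:2]])
E
```

```text
pointer_tip top [(0.64, [235.0, 465.4], array([ 0.5601, -0.3313,  0.046 ])), (0.49, [255.3, 444.8], array([ 0.506 , -0.2788,  0.046 ]))]
pointer_tip side [(0.39, [210.3, 421.2], array([ 0.5009, -0.2807,  0.046 ]))]
mark_line top []
mark_line side [(0.69, [282.3, 429.5], array([ 0.3514, -0.1205,  0.046 ])), (0.55, [171.7, 350.1], array([ 0.718 , -0.2567,  0.046 ]))]
```

View pics/f1.png

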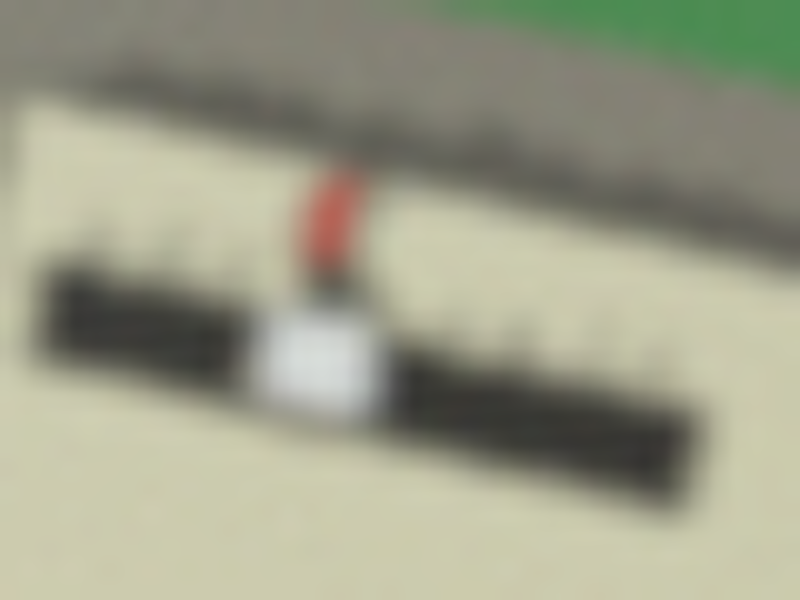

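View pics/f2.png

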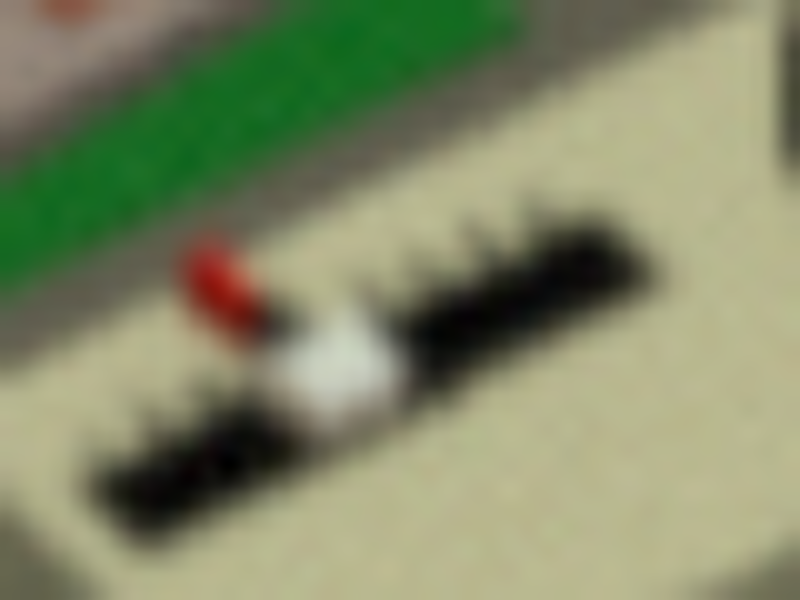

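View pics/f3.png

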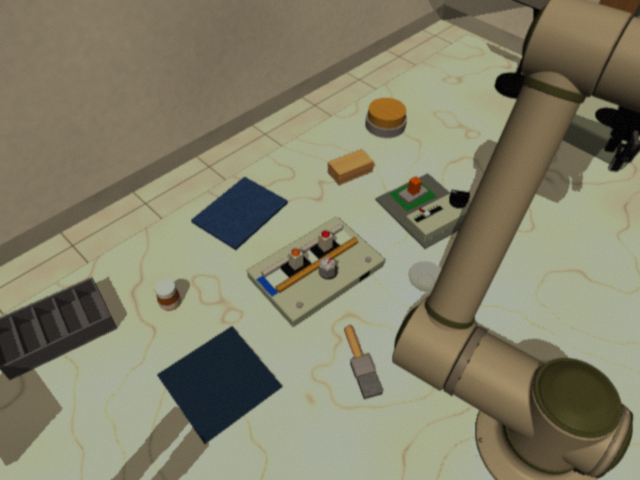

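View pics/f4.png

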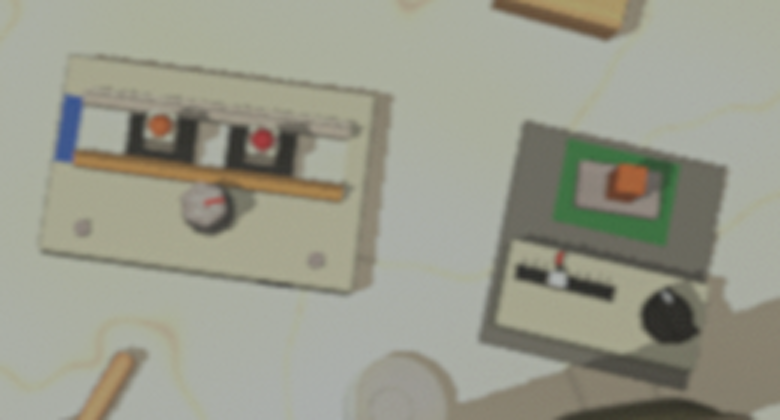

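```bash
python3 - <<'E'
from h import *
a=np.radians(79.2); uy=np.array([np.cos(a),np.sin(a)]); ux=np.array([uy[1],-uy[0]])
o=lambda x,y,z: atz("top",[245+(y+.5)/20-.5,430+(x+.5)/20-.5],z)[:2]
s=lambda x,y,z: atz("side",[195+(y+.5)/20-.5,410+(x+.5)/20-.5],z)[:2]
def pr(f,n,p): print(n,[(z,(f(*p,z)@uy*1000).round(1),(f(*p,z)@ux*1000).round(1)) for z in(.04,.0415,.046,.049,.051)])
for n,p in(("T mark top",(343,172)),("T mark tip",(325,262)),("T dark",(330,285)),("T block",(318,365)),("T slotL",(45,312)),("T slotR",(695,460))): pr(o,n,p)
for n,p in(("S mark top",(208,248)),("S mark tip",(243,338)),("S dark",(275,320)),("S blocktop",(355,362)),("S slotL",(118,510)),("S slotR",(628,250))): pr(s,n,p)
E
```

```text
T mark top [(0.04, np.float64(-183.8), np.float64(557.1)), (0.0415, np.float64(-183.5), np.float64(556.8)), (0.046, np.float64(-182.6), np.float64(555.8)), (0.049, np.float64(-182.0), np.float64(555.1)), (0.051, np.float64(-181.7), np.float64(554.7))]
T mark tip [(0.04, np.float64(-183.6), np.float64(545.3)), (0.0415, np.float64(-183.3), np.float64(545.0)), (0.046, np.float64(-182.5), np.float64(544.0)), (0.049, np.float64(-181.9), np.float64(543.4)), (0.051, np.float64(-181.5), np.float64(543.0))]
T dark [(0.04, np.float64(-184.7), np.float64(542.5)), (0.0415, np.float64(-184.5), np.float64(542.2)), (0.046, np.float64(-183.6), np.float64(541.3)), (0.049, np.float64(-183.0), np.float64(540.7)), (0.051, np.float64(-182.6), np.float64(540.3))]
T block [(0.04, np.float64(-185.1), np.float64(532.2)), (0.0415, np.float64(-184.8), np.float64(531.9)), (0.046, np.float64(-184.0), np.float64(531.0)), (0.049, np.float64(-183.4), np.float64(530.4)), (0.051, np.float64(-183.0), np.float64(530.0))]
T slotL [(0.04, np.float64(-150.4), np.float64(531.0)), (0.0415, np.float64(-150.2), np.float64(530
[... 1200 characters left out ...]
(534.2)), (0.0415, np.float64(-192.7), np.float64(533.2)), (0.046, np.float64(-189.2), np.float64(530.4)), (0.049, np.float64(-186.9), np.float64(528.5)), (0.051, np.float64(-185.4), np.float64(527.3))]
S slotL [(0.04, np.float64(-153.0), np.float64(531.2)), (0.0415, np.float64(-151.9), np.float64(530.3)), (0.046, np.float64(-148.6), np.float64(527.5)), (0.049, np.float64(-146.4), np.float64(525.6)), (0.051, np.float64(-145.0), np.float64(524.4))]
S slotR [(0.04, np.float64(-235.3), np.float64(530.0)), (0.0415, np.float64(-234.1), np.float64(529.1)), (0.046, np.float64(-230.4), np.float64(526.3)), (0.049, np.float64(-228.0), np.float64(524.4)), (0.051, np.float64(-226.3), np.float64(523.2))]
```

```bash
cat > fit.py <<'E'
from h import *
from scipy.optimize import minimize
import sys
a=np.radians(79.2); uy=np.array([np.cos(a),np.sin(a),0]); ux=np.array([uy[1],-uy[0],0])
IM={"top":cv2.imread("pics/topF.png").astype(np.float32),"side":cv2.imread("pics/sideF.png").astype(np.float32)}
ROI={"top":(245,275,430,470),"side":(195,225,410,450)}
bias={"top":np.zeros(3),"side":2.2e-3*uy}  # side reads y low by 2.2 mm
def render(cam,box,S=8,sig=0.8):
    x0,x1,y0,y1,z0,z1=np.array(box)/1000
    P=np.array([ux*x+uy*y+[0,0,z]-bias[cam] for x in(x0,x1) for y in(y0,y1) for z in(z0,z1)])
    r0,r1,c0,c1=ROI[cam]
    q=np.array([proj(cam,p) for p in P]); q=np.c_[(q[:,1]-c0+.5)*S,(q[:,0]-r0+.5)*S]
    m=np.zeros(((r1-r0)*S,(c1-c0)*S),np.float32)
    cv2.fillConvexPoly(m,cv2.convexHull((q*16).astype(np.int32)),1,shift=4)
    m=cv2.GaussianBlur(m,(0,0),sig*S)
    return cv2.resize(m,(c1-c0,r1-r0),interpolation=cv2.INTER_AREA)
def feat(cam,kind):
    r0,r1,c0,c1=ROI[cam]; I=IM[cam][r0:r1,c0:c1]; 
    if kind=="red": f=I[:,:,2]-.5*(I[:,:,1]+I[:,:,0])
    return np.clip(f-np.percentile(f,60)-3,0,None)
def cost(p,cams,kind):
    y,xc,L,W,zt=p; t=0
    for c in cams:
        m=render(c,(xc-L/2,xc+L/2,y-W/2,y+W/2,40,zt)); f=feat(c,kind)
        g=render(c,(xc-L/2-9,xc+L/2+9,y-W/2-9,y+W/2+9,36,zt+4),sig=.3)>.5
        f=f*g; k=(m*f).sum()/(m*m).sum(); t+=((f-k*m)**2).sum()/(f**2).sum()
    return t
if __name__=="__main__":
    for zt in(40.6,42,44,46,48,50,52):
        best=min((minimize(lambda p:cost([p[0],p[1],p[2],p[3],zt],("top","side"),"red"),[y0,550,13,4],method="Nelder-Mead",options=dict(xatol=.05,fatol=1e-4,maxiter=250)) for y0 in(-183,)),key=lambda r:r.fun)
        bt=minimize(lambda p:cost([p[0],p[1],best.x[2],best.x[3],zt],("top",),"red"),best.x[:2],method="Nelder-Mead")
        print(zt,best.fun.round(3),best.x.round(2),"top only",bt.x.round(2))
E
timeout 500 python3 fit.py
```

```text
40.6 0.375 [-184.31  551.68   11.89    4.29] top only [-183.1   550.86]
42 0.325 [-183.58  551.46   12.03    4.19] top only [-182.9   550.51]
44 0.305 [-183.22  551.19   12.63    4.18] top only [-182.79  550.17]
46 0.123 [-182.95  550.47    7.76    4.46] top only [-182.54  550.1 ]
48 0.096 [-182.16  550.03    8.32    3.52] top only [-182.33  549.96]
50 0.168 [-182.1   549.68    7.15    5.1 ] top only [-182.1   549.67]
52 0.408 [-181.81  548.92   12.55    4.06] top only [-182.02  549.29]fit.py:26: RuntimeWarning: invalid value encountered in scalar divide
  f=f*g; k=(m*f).sum()/(m*m).sum(); t+=((f-k*m)**2).sum()/(f**2).sum()
```

```bash
cat > fit2.py <<'E'
from fit import *
import fit
def feat2(cam,kind):
    r0,r1,c0,c1=ROI[cam]; I=IM[cam][r0:r1,c0:c1]
    # whiteness: blue minus cream expectation; slot/cream -> ~0
    f=I[:,:,0]-.75*I[:,:,2]
    return f
for c in("top","side"):
    f=feat2(c,0); cv2.imwrite(f"pics/w_{c}.png",cv2.resize(np.clip(f*4+60,0,255).astype(np.uint8),None,fx=10,fy=10,interpolation=cv2.INTER_NEAREST)); print(c,f.max(),np.median(f))
fit.feat=lambda c,k: np.clip(feat2(c,k)-np.median(feat2(c,k))-5,0,None)
for zb,zt in((40,49),(41,50),(41.5,50.5),(42,51)):
    r=minimize(lambda p:fit.cost([p[0],p[1],p[2],14,zt],("top","side"),0),[-183.5,530,14],method="Nelder-Mead",options=dict(xatol=.05,fatol=1e-4))
    bt=minimize(lambda p:fit.cost([p[0],p[1],r.x[2],14,zt],("top",),0),r.x[:2],method="Nelder-Mead")
    bs=minimize(lambda p:fit.cost([p[0],p[1],r.x[2],14,zt],("side",),0),r.x[:2],method="Nelder-Mead")
    print(zt,r.fun.round(3),r.x.round(2),bt.x.round(2),bs.x.round(2))
E
timeout 500 python3 fit2.py; python3 -c "
import cv2,numpy as np
cv2.imwrite('pics/w.png',np.vstack([cv2.imread('pics/w_top.png'),cv2.imread('pics/w_side.png')]))"
```

```text
top 34.25 12.5
side 24.5 3.25
49 0.327 [-184.94  531.86    4.74] [-184.03  531.71] [-186.43  532.24]
50 0.331 [-184.68  531.63    4.86] [-184.03  531.64] [-186.2   532.18]
50.5 0.335 [-184.63  531.45    4.47] [-183.91  531.51] [-186.    531.89]
51 0.335 [-184.57  531.51    3.44] [-183.76  531.52] [-185.92  531.65]fit.py:26: RuntimeWarning: invalid value encountered in scalar divide
  f=f*g; k=(m*f).sum()/(m*m).sum(); t+=((f-k*m)**2).sum()/(f**2).sum()
```

View pics/w.png

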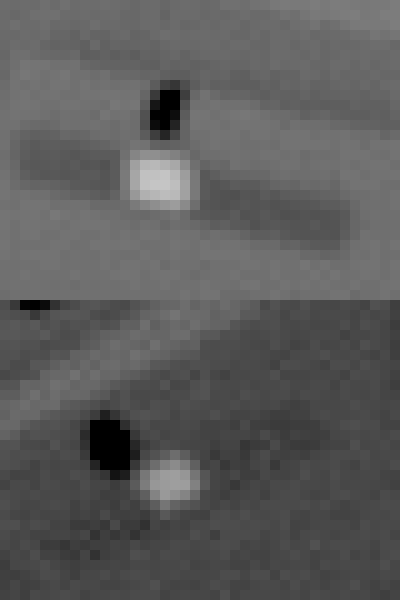

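```bash
python3 -c "
from h import *
rel(.458,-.3712,.16,-56.75)"
```

```text
pos [ 0.22   -0.5492  0.2172] yaw -56.81 -> shift [296.6 -18.7  57.2] spin -0.0011 F [0.61 0.31 0.2 ] T [-0.061 -0.041 -0.011] w 0.06 t 65.95 q6 -22.8
```

Call:
move_arm(
  moves=[
    [50, -3, 0, 0],
    [100, -6, 0, 0],
    [150, -9, 0, 0],
    [200, -12, 0, 0],
    [250, -15, 0, 0],
    [296.5, -18.7, 20, 0],
    [296.5, -18.7, 57, 0],
    [296.5, -18.7, 100, 0],
    [296.5, -18.7, 115, 0],
    [296.5, -18.7, 115, 0],
    [296.5, -18.7, 115, 0],
  ],
)

```text
time_s: 67.05
position: [0.4581, -0.3719, 0.103]
tool_rot: [[0.837, 0.547, 0.001], [0.547, -0.837, -0.001], [0.0, 0.001, -1.0]]
ft_force: [0.4, -0.6, 0.8]
grip_width: 0.0595
```

```bash
python3 -c "
from h import *
rel(.458,-.3712,.057,-56.75)"
```

```text
pos [ 0.4581 -0.3719  0.103 ] yaw -56.84 -> shift [ 0.3 -0.7 46. ] spin -0.0015 F [ 0.37 -0.62  0.85] T [ 0.05  -0.025  0.036] w 0.0595 t 67.05 q6 6.3
```

Call:
move_arm(
  moves=[
    [0, 0, 18, 0],
    [0, 0, 34, 0],
    [0, 0, 43, 0],
    [0, 0, 45, 0],
    [0, 0, 45, 0],
  ],
)

```text
time_s: 67.55
position: [0.458, -0.3719, 0.0579]
tool_rot: [[0.837, 0.547, 0.001], [0.547, -0.837, -0.001], [0.0, 0.001, -1.0]]
ft_force: [0.0, -0.6, 0.0]
grip_width: 0.0601
```

Call:
move_arm(
  moves=[
    [0, 0, 0, 0],
    [0, 0, 0, 0],
    [0, 0, 0, 0],
    [0, 0, 0, 0],
    [0, 0, 0, 0],
    [0, 0, 0, 0],
    [0, 0, 0, 0],
    [0, 0, 0, 0],
  ],
  grip=1,
)

```text
time_s: 68.35
position: [0.4579, -0.3716, 0.0577]
tool_rot: [[0.837, 0.547, 0.001], [0.547, -0.837, -0.001], [0.0, 0.001, -1.0]]
ft_force: [-1.5, 1.0, 4.4]
grip_width: 0.015
```

Call:
move_arm(
  moves=[
    [0, 0, 0, -0.06],
    [0, 0, 0, -0.12],
    [0, 0, 0, -0.12],
    [0, 0, 0, -0.12],
  ],
)

```text
time_s: 68.75
position: [0.4579, -0.3717, 0.0577]
tool_rot: [[0.765, 0.643, 0.001], [0.643, -0.765, -0.001], [-0.0, 0.001, -1.0]]
ft_force: [-0.9, 1.3, 5.6]
grip_width: 0.0154
```

Call:
move_arm(
  moves=[
    [0, 0, 0, 0],
    [0, 0, 0, 0],
    [0, 0, 0, 0],
    [0, 0, 0, 0],
    [0, 0, -15, 0],
    [0, 0, -40, 0],
    [0, 0, -80, 0],
    [-45, 0, -120, 0],
    [-90, 0, -150, 0],
    [-135, 0, -150, 0],
    [-180, 0, -150, 0],
    [-225, 0, -150, 0],
    [-270, 10, -150, 0],
    [-290, 15, -150, 0],
    [-290, 15, -150, 0],
  ],
  grip=0.3,
)

```text
time_s: 70.25
position: [0.2432, -0.5714, 0.2064]
tool_rot: [[0.768, 0.641, -0.0], [0.641, -0.768, 0.0], [-0.0, -0.0, -1.0]]
ft_force: [0.0, 0.1, -0.8]
grip_width: 0.06
```

```bash
python3 - <<'E'
from h import *
A=[];B=[]
for i in range(4):
    I=look(); A.append(I["top"].astype(float)); B.append(I["side"].astype(float))
T=np.mean(A,0).clip(0,255).astype(np.uint8); S=np.mean(B,0).clip(0,255).astype(np.uint8)
cv2.imwrite("pics/topF.png",T[:,:,::-1]); cv2.imwrite("pics/sideF.png",S[:,:,::-1])
j=lambda a,n,f,k=1.6: cv2.imwrite(n,cv2.resize(np.clip(a[:,:,::-1].astype(float)*k,0,255).astype(np.uint8),None,fx=f,fy=f,interpolation=cv2.INTER_CUBIC))
j(T[245:275,430:470],"pics/g1.png",20); j(S[155:335,235:475],"pics/g3.png",3,1.3); j(T[170:310,260:520],"pics/g4.png",3,1.3)
E
timeout 400 python3 fit2.py; python3 r.py sZ.png
```

```text
top 35.0 12.25
side 25.25 3.25
49 0.305 [-183.49  531.99    5.14] [-182.61  531.76] [-184.57  532.29]
50 0.312 [-183.25  531.8     4.51] [-182.66  531.54] [-184.26  532.03]
50.5 0.316 [-182.98  531.62    3.93] [-182.66  531.67] [-183.59  531.8 ]
51 0.323 [-183.18  531.64    3.38] [-182.37  531.49] [-183.74  531.91]
[[8.   8.63]
 [7.66 8.2 ]
 [8.09 7.98]]fit.py:26: RuntimeWarning: invalid value encountered in scalar divide
  f=f*g; k=(m*f).sum()/(m*m).sum(); t+=((f-k*m)**2).sum()/(f**2).sum()
```

View pics/g1.png

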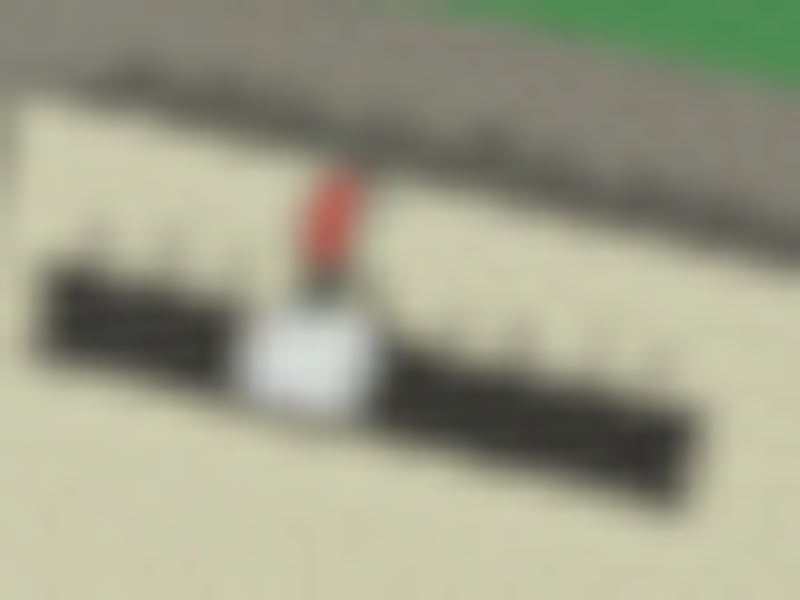

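View pics/g3.png

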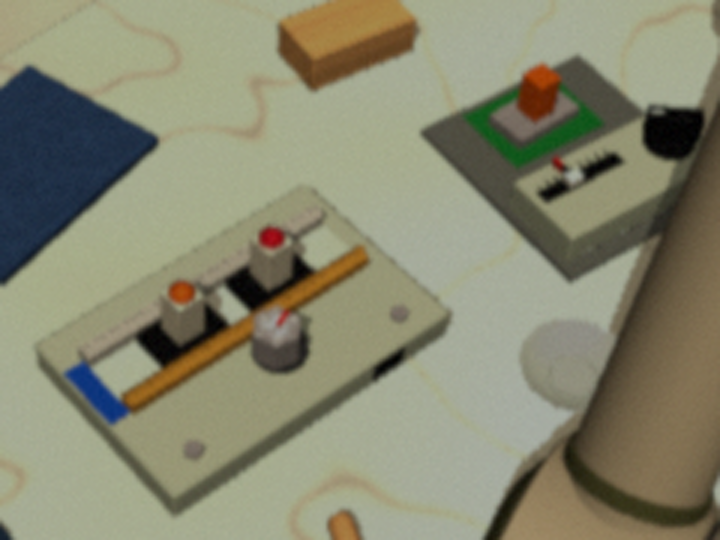

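View pics/g4.png

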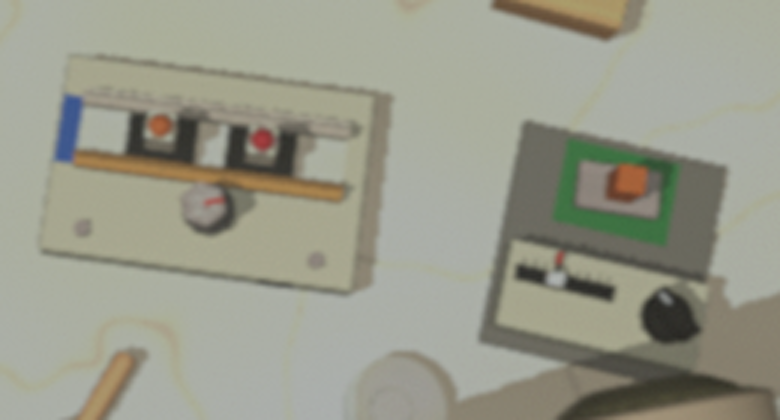

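```bash
python3 -c "
from rig import env
print(env.observe()['time_s']); print(env.close_job())"
```

```text
70.7
the job is handed in; nothing more can be done
None
```

I finished the job and handed it in at about 71 s, but no verdict came back. In the last pictures everything was where it should be.

- **Gap:** I turned the bolt until the rail pressed on the gauge, then backed it off about 0.24 rad. That should leave a gap of about 41.3 mm. Pushing the gauge from side to side moved it 1.6 mm, some of which is give in the arm, so this is a rough check. Later rail readings from the side camera scattered by about 0.5 mm but showed no clear shift.
- **Gauge:** It slid from the blue end through the middle to the far end, then went back on its pad. It was later knocked about 3 cm off, so I put it back. It now stands upright near the pad's middle.
- **Carriers:** Only carrier3 and carrier4 were there. Both lie flat in the channel, about 45 mm either side of its middle.
- **Focus pointer:** I turned the knob in two stages and then added a small correction. The top camera puts the pointer about 0.3 mm from the mark. A fit using both cameras gives 0.5–1.3 mm, and the side camera alone up to about 2 mm, so that one disagrees slightly.
- **Bystanders:** The dish, brush, jar and case looked undisturbed, and the arm was clear of everything.

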